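# Eject the filter cartridges from a microscope magazine and put them away

### The arm

A 6-joint arm with a two-finger parallel gripper is mounted at the origin on the work surface. World frame = base frame: x ahead of the robot, y to its left, z up, the work surface at z = 0. Lengths are in m, angles in rad, forces in N, time in s.
With the tool pointing down it reaches from about 0.375 to 0.975 m from the base axis. Payload 3.8 kg.
Tool frame: the origin (TCP) lies where the fingers leave the gripper's body, on its centre line; the fingertips stand 64 mm ahead of it and the grasp point (between the pads) lies 45 mm ahead of it; z points along the fingers, y is the direction in which the jaws open and shut (so a half turn about z gives the same grasp; the last joint's range is limited). The gripper opens to 88 mm and grips with 3 to 60 N. Pads are 18 mm wide; open, the fingers measure 123 mm over their backs; the gripper's body (75 mm by 187 mm) begins 45 mm behind the grasp point.
Start: joints at [-1.263, 0.264, 1.604, -0, 1.274, -0.037], TCP at [0.228, -0.635, 0.303] pointing down, gripper open.
Joint ranges: [-2.63, 2.63], [-0.94, 2.18], [0.31, 2.57], [-1.31, 4.45], [0, 2.66], [-2.55, 2.55]. Speed limits (rad/s): [2.57, 2.57, 3.14, 3.14, 3.14, 3.14].

### API

Orientations are given as a rotation vector (axis times angle).
In Python, from station import monitor, vision, robot gives the robot as it stands.
- The arm moves only by the shell command python3 -m inch 'ROWS' [FORCE]. ROWS is JSON, a list of rows, each a list of 7 numbers: the opening, from 0 (shut) to 1 (fully open), then the shift along the world's x, y, z scaled (see below), then the turn, a rotation vector about the world's x, y, z scaled (see below). A call has 1 to 8 rows; each row is the pose to reach, as a shift and turn from the pose measured when the call began; what a row does not reach only later rows make up. The controller multiplies each number of a shift by 0.15 m and each number of a turn by 45 degrees. A row lasts 1/8 s, in which the tool goes at most 62.5 mm and 10.7 degrees, less where a joint would pass 70% of its speed; a pose out of reach is approached as far as the arm can. A call with a number of a shift or a turn outside -1 to 1 is refused whole. A call with a gripper value outside its range is refused whole. The fingers move at their own pace and stop on an object; FORCE is the grip in N (left out, the last holds). Time passes only in rows, so rows that repeat a pose let the fingers close. It gives the time, the measured TCP pose, the force and the opening at its end, in the units of the state.
- monitor.get_obs(): the state, without advancing time (a new reading comes with each control period).
- vision.get_image(name): name is "side" or "top"; returns the picture (400x640x3 uint8, red, green, blue); there is no depth.
- vision.camera_model(name): a dict with "vfov" (degrees; the focal length in pixels is half the picture's height over the tangent of half this angle, whatever the lens; pixels are square), "cx", "cy" (the principal point, pixels), "eye" and "attitude" of the camera in the world. Camera axes: x right, y up, looking along -z (the intrinsics and any distortion apply to the point x, -y, -z); pixel columns grow to the right and rows downward; lengths in m; the calibration is good to about 2 mm. A picture is of the moment at which its call begins. camera_model takes no time and is no camera call.
- robot.job_done(): hands the job in, once; it reports no verdict.
The state is a dict: "time": time; "q": joint angles; "qd": joint speeds; "joint_efforts": joint torques, N m; "ee_pos": TCP position; "tool_rot": TCP orientation; "wrist_force": force on the tool from outside, world axes, zero at the start; "moment": the same for the moment, N m; "gripper_width": finger opening in m.
Only numpy, scipy, OpenCV 4.12 (cv2) and the standard library are available. Lean on these libraries where they do the work, as an engineer would, in place of code of your own. Each camera call takes 0.05 s, during which the arm holds its last target.

### The job

Slide the keeper on the magazine to its middle, open position, so that its tabs stand between the bores, then use the ejector to drive every filter cartridge right out of its bore onto the outfeed shelf; do not pull at a cartridge with the fingers while it is still in its bore. Lay the long cartridges in the larger white tray and the short ones in the smaller white tray, flat on the tray's floor. Finish with the ejector standing upright back on its black mat and the keeper slid back to its shut end, and leave the other things on the bench where they are.

Things in the scene. Friction and masses are not known exactly. Their poses are not given: they have to be found in the camera images.
- magazine: fixed aluminium block. Origin on the bench under its middle; x = ejecting direction. Spans x -50 to 50, y -116 to 116 mm, 58 mm high. Four through bores along x, 32 mm wide, 32 mm high (z 12 to 44), centre lines at y = -84, -28, 28, 84 mm. A gap in the top (x -4 to 20) shows which bores are loaded. The rod enters at x = -50; exit face x = 50 mm
- outfeed (a point): centre of the flat outfeed shelf beyond the magazine's exit face: magazine x 50 to 200, y -116 to 116 mm, surface (this point) 12 mm above the bench, level with the bore floors; 6 mm lip at its far edge
- plungers (a point): middle of the row of four spring plungers over the bores, at magazine x = -12 mm: round housings 16 mm in diameter, top (this point) 64 mm above the bench. In an empty bore the plunger's ball hangs down to 38 mm above the bench
- keeper (a joint): keeper, m: steel bar on the magazine's top by the exit (64 mm high), with four hanging tabs 14 mm wide before the exit face (magazine x 53 to 58 mm). Slides along magazine +y. 0 = shut end (tabs before the bores); 0.028 = open, tabs midway between bores (0.024 to 0.032 is clear); 0.052 = far stop, blocked again. About 2 N friction; stays where left
- keeper_grip (a point): top centre of the keeper's black grip, 14 mm (magazine x) by 36 mm (magazine y, the sliding direction), 34 mm high, standing on the keeper bar at magazine x = 35 mm; top 98 mm above the bench. Its magazine y equals the keeper value
- long_a: filter cartridge (None if absent): black bar 90 x 28 x 28 mm, 120 g, square closed ends, small round window on one side. Origin at its centre, x along its length. Starts in one of the four bores, centred along it within 4 mm, on the bore's floor, held by a spring plunger; 2 to 5 N push it along
- long_b: filter cartridge (None if absent): black bar 90 x 28 x 28 mm, 120 g, square closed ends, small round window on one side. Origin at its centre, x along its length. Starts in one of the four bores, centred along it within 4 mm, on the bore's floor, held by a spring plunger; 2 to 5 N push it along (same as long_a)
- short_a: filter cartridge (None if absent): black bar 60 x 28 x 28 mm, 80 g, square closed ends, small round window on one side. Origin at its centre, x along its length. Starts in one of the four bores, centred along it within 4 mm, on the bore's floor, held by a spring plunger; 2 to 5 N push it along
- short_b: filter cartridge (None if absent): black bar 60 x 28 x 28 mm, 80 g, square closed ends, small round window on one side. Origin at its centre, x along its length. Starts in one of the four bores, centred along it within 4 mm, on the bore's floor, held by a spring plunger; 2 to 5 N push it along (same as short_a)
- ejector: loose ejector tool, 450 g: wooden handle 44 (x) x 30 (y) mm, 8 to 80 mm above the underside, on a steel foot 62 (x) x 50 (y) x 8 mm; level steel rod, 12 mm dia, 140 mm out of the handle's front along +x, axis 26 mm above the underside, so it enters the bores with the tool on or just above the bench. Origin: centre of the foot's underside. Starts on the mat
- ejector_tip (a point): centre of the free end of the ejector's rod: 162 mm ahead (x) of the ejector's origin, 26 mm up; the rod stands out 140 mm from the handle
- mat: fixed black rubber mat 120 (x) x 90 (y) x 3 mm, the ejector's place. Origin at the centre of its underside
- tray_long: the larger white open tray, fixed: outside 150 (x) x 125 (y) x 25 mm high, walls 5 mm, inner floor 5 mm above the bench. Origin at the centre of its underside. For the long cartridges; its place may be swapped with the smaller tray's
- tray_short: the smaller white open tray, fixed: outside 150 (x) x 95 (y) x 25 mm high, walls 5 mm, inner floor 5 mm above the bench. Origin at the centre of its underside. For the short cartridges
- jar: bystander: amber glass jar, 60 mm dia, 75 mm high. Origin at the centre of its underside
- screwdriver: bystander: screwdriver 170 mm long lying on the bench, along its x
- objective: bystander: steel microscope objective, 44 mm dia, 62 mm high, standing. Origin at the centre of its underside
- loupe_ring: bystander: dark steel ring, 64 mm dia, 14 mm high. Origin at the centre of its underside
- brush: bystander: dusting brush 170 mm long lying on the bench, along its x
Things that resemble listed ones, but are neither listed nor needed, are in the scene too. Leave any orange or yellow look-alike of the tray_long alone.

How it is judged:
On the way, in this order (a step that is already met when the one before it is completed fails the run):
1. the keeper stands in its open position (value of joint keeper between 0.023 and 0.033 m), for 0.2 s.
2. every cartridge is right out of its bore (x of each of long_a, long_b in the frame of magazine above 0.095 m and x of each of short_a, short_b in the frame of magazine above 0.08 m), for 0.2 s.
At the end, for the whole second after the job is handed in: Every cartridge present lies at rest on its tray's floor (long: larger, short: smaller), centre inside the walls and 10 to 26 mm above the bench; the ejector stands upright, within 40 mm of the mat's centre; the keeper is within 6 mm of its shut end (x of long_a in the frame of tray_long between -0.07 and 0.07 m and y of long_a in the frame of tray_long between -0.06 and 0.06 m and z of long_a in the frame of tray_long between 0.01 and 0.026 m and linear speed of each of long_a, long_b, short_a, short_b, ejector below 0.02 m/s and x of long_b in the frame of tray_long between -0.07 and 0.07 m and y of long_b in the frame of tray_long between -0.06 and 0.06 m and z of long_b in the frame of tray_long between 0.01 and 0.026 m and x of short_a in the frame of tray_short between -0.07 and 0.07 m and y of short_a in the frame of tray_short between -0.045 and 0.045 m and z of short_a in the frame of tray_short between 0.01 and 0.026 m and x of short_b in the frame of tray_short between -0.07 and 0.07 m and y of short_b in the frame of tray_short between -0.045 and 0.045 m and z of short_b in the frame of tray_short between 0.01 and 0.026 m and horizontal distance between ejector and mat below 0.04 m and angle between ejector's own z axis and vertical below 0.1 rad and height (world z) of ejector below 0.008 m and value of joint keeper below 0.006 m); the robot touches nothing.
It fails at once if a cartridge is handled with the fingers while its rear end is still more than 10 mm inside the bore ((x of long_a in the frame of magazine below 0.085 m and contact force between the fingers and long_a above 1 N) or (x of long_b in the frame of magazine below 0.085 m and contact force between the fingers and long_b above 1 N) or (x of short_a in the frame of magazine below 0.07 m and contact force between the fingers and short_a above 1 N) or (x of short_b in the frame of magazine below 0.07 m and contact force between the fingers and short_b above 1 N)).
It fails at once if a bystander is moved more than 30 mm (distance of any of jar, screwdriver, objective, loupe_ring, brush from where it was at the start of the episode above 0.03 m).
Of long_a, long_b, short_a, short_b only 2 to 4 are there at a start; the rules pass over those that are not, and their reading is None.
At some moment in a run one of ejector may be knocked a few centimetres aside while the robot is not near it.
Once in a run the grip may slacken for a moment while it holds something.
It also fails if it takes over 210 s, if anything falls off the work surface, if the arm or the gripper's body presses on something with over 40 N, if the wrist force passes 120 N, or if a joint passes its speed limit or range.

## Working session

There is one attempt and no reset: what is moved stays moved. The work goes in short steps, Python scripts to look and compute and a shell command to move; the robot and the scene stay as the last step left them, time stands still between calls to the robot, and variables do not carry over. Pictures are saved under pics/ and viewed, and the job is handed in when it is done.

```bash
ls; mkdir -p pics; python3 - <<'E'
from station import monitor, vision, robot
import cv2
print(monitor.get_obs())
for n in ("side","top"):
    print(n, vision.camera_model(n))
    im=vision.get_image(n); cv2.imwrite(f"pics/{n}0.png",im[:,:,::-1])
E
```

```text
pics
{'time': 0.0, 'q': array([-1.26293055e+00,  2.64718269e-01,  1.60536577e+00, -4.64558779e-05,
        1.27369299e+00, -3.68953744e-02]), 'qd': array([ 0.0011283 ,  0.00044681,  0.00108   , -0.00063495,  0.00015888,
       -0.00051111]), 'joint_efforts': array([ 3.61826078e-04, -5.02101088e+01, -3.56879890e+01,  7.26061966e-02,
        2.91318388e-02, -1.91112385e-04]), 'ee_pos': array([ 0.22794843, -0.63474249,  0.3014158 ]), 'tool_rot': array([-3.09290172e+00, -5.38522375e-01,  5.32204482e-04]), 'wrist_force': array([-0.09110584, -0.44093375,  0.40101746]), 'moment': array([-0.04067845,  0.0623204 ,  0.0410056 ]), 'gripper_width': 0.08797122097643673}
side {'vfov': 53.75804314378124, 'cx': 316.9895869750253, 'cy': 201.28397899543214, 'eye': array([0.24588035, 0.69148564, 0.98422108]), 'attitude': array([ 0.14967388, -1.02324249, -2.691451  ])}
top {'vfov': 45.423890103146235, 'cx': 325.51927642195443, 'cy': 203.4130793300499, 'eye': array([ 0.29525777, -0.09900919,  1.44454583]), 'attitude': array([ 0.11929693, -0.09208181, -1.56317537])}
```

View pics/top0.png

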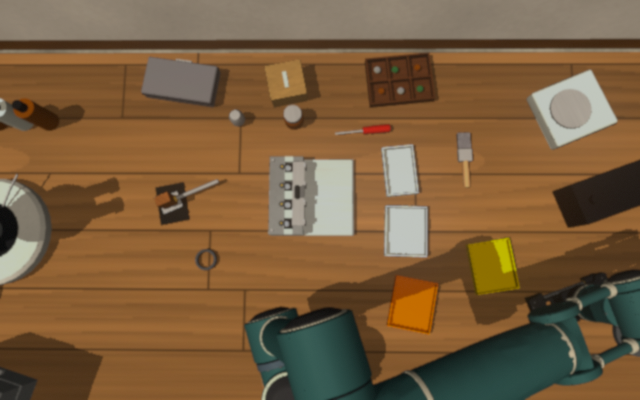

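View pics/side0.png

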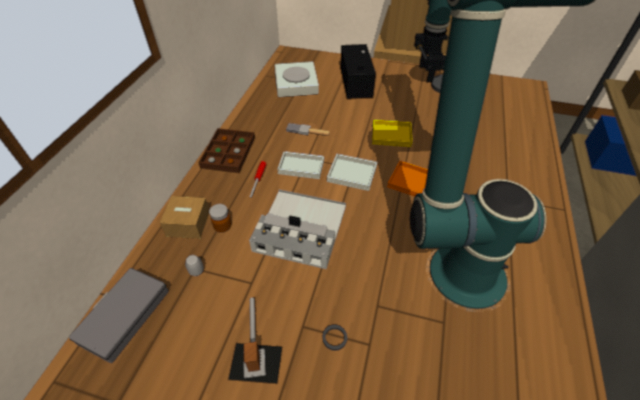

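```bash
cat > h.py <<'E'
from station import monitor, vision, robot
import cv2, numpy as np
from scipy.spatial.transform import Rotation as R
def cam(n):
    m=vision.camera_model(n); f=200/np.tan(np.radians(m['vfov'])/2)
    return m,f,R.from_rotvec(m['attitude']).as_matrix()
def ray(n,u,v):
    m,f,A=cam(n); d=A@np.array([(u-m['cx'])/f,-(v-m['cy'])/f,-1.0]); return np.array(m['eye']),d/np.linalg.norm(d)
def onz(n,u,v,z):
    o,d=ray(n,u,v); return o+d*(z-o[2])/d[2]
def proj(n,p):
    m,f,A=cam(n); c=A.T@(np.array(p)-m['eye']); return np.array([m['cx']+f*c[0]/-c[2], m['cy']-f*c[1]/-c[2]])
def tri(uv1,uv2):
    o1,d1=ray('top',*uv1);o2,d2=ray('side',*uv2)
    s=np.linalg.lstsq(np.c_[d1,-d2],o2-o1,rcond=None)[0]; a=o1+d1*s[0];b=o2+d2*s[1]; return (a+b)/2,np.linalg.norm(a-b)
def crop(im,x,y,w,h,k,name):
    cv2.imwrite(name,cv2.resize(im[y:y+h,x:x+w,::-1],None,fx=k,fy=k,interpolation=cv2.INTER_CUBIC))
def save(tag,boxes):
    out={}
    for n in {b[0] for b in boxes}:
        out[n]=vision.get_image(n); cv2.imwrite(f'pics/{n}_{tag}.png',out[n][:,:,::-1])
    for i,(n,x,y,w,h,k) in enumerate(boxes): crop(out[n],x,y,w,h,k,f'pics/{tag}_{i}.png')
    return out
E
python3 - <<'E'
from h import *
t=cv2.imread('pics/top0.png')[:,:,::-1];s=cv2.imread('pics/side0.png')[:,:,::-1]
crop(t,260,140,190,130,4,'pics/c1.png');crop(t,140,140,110,140,4,'pics/c2.png')
crop(s,220,180,150,100,5,'pics/c3.png');crop(s,220,280,150,110,5,'pics/c4.png')
E
```

```text
(no output)
```

View pics/c1.png

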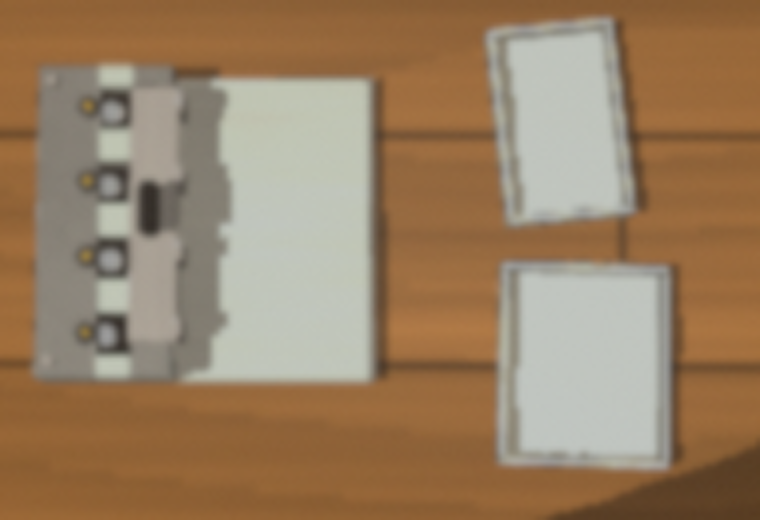

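View pics/c2.png

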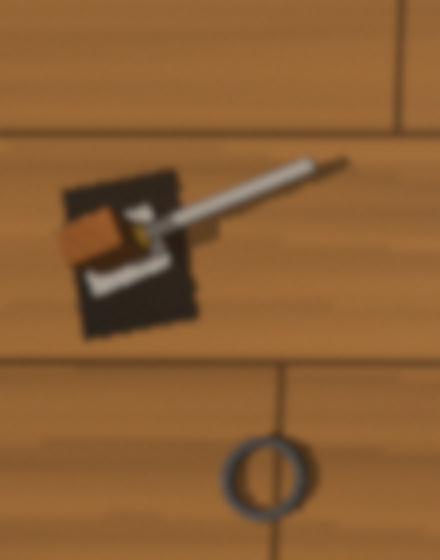

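View pics/c3.png

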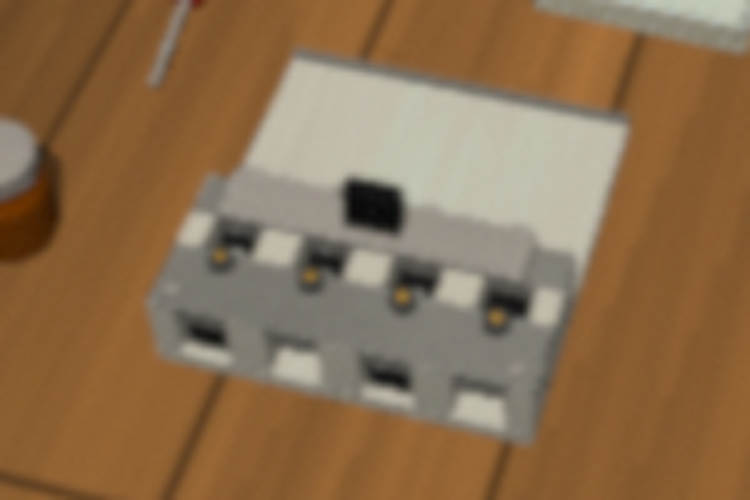

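View pics/c4.png

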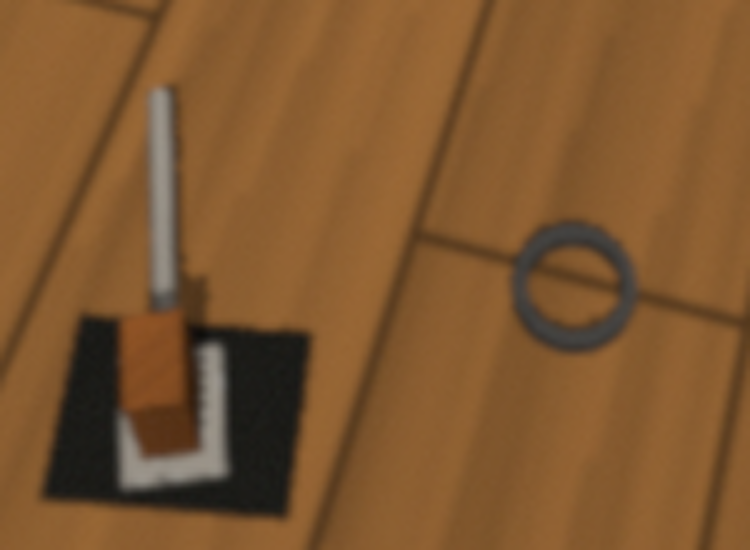

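```bash
python3 - <<'E'
from h import *
np.set_printoptions(precision=4,suppress=True)
def C(x,y): return (260+x/4-.375,140+y/4-.375)
def S(x,y): return (220+x/5-.4,180+y/5-.4)
print('mag top corners', [onz('top',*C(*p),0.058) for p in [(40,68),(35,378)]])
print('shelf far', [onz('top',*C(*p),0.018) for p in [(376,78),(378,380)]])
print('grip', tri(C(149,209),S(373,186)))
print('side mag fronttop', onz('side',*S(150,300),.058))
for p in [(86,106),(86,182),(86,256),(84,332)]: print('plunger',onz('top',*C(*p),.064))
for p in [(220,250),(310,268),(402,290),(496,311)]: print('plungerS',onz('side',*S(*p),.064))
print('trayS', [onz('top',*C(*p),0.025) for p in [(487,30),(612,17),(637,212),(510,225)]])
print('trayL', [onz('top',*C(*p),0.025) for p in [(500,262),(674,264),(670,467),(498,465)]])
def C2(x,y): return (140+x/4-.375,140+y/4-.375)
def S2(x,y): return (220+x/5-.4,280+y/5-.4)
print('mat', [onz('top',*C2(*p),0.003) for p in [(63,191),(176,170),(199,318),(86,340)]])
print('matS', [onz('side',*S2(*p),0.003) for p in [(80,318),(310,332),(287,518),(42,497)]])
print('tip', tri(C2(312,165),S2(160,92)), 'tipz26',onz('top',*C2(312,165),.029))
print('rodroot', tri(C2(165,232),S2(165,300)))
print('hand top', [onz('top',*C2(*p),0.083) for p in [(57,236),(110,207),(125,243),(73,269)]])
print('foot', onz('top',*C2(97,298),.003+.008),onz('top',*C2(170,264),.011))
E
```

```text
mag top corners [array([0.6229, 0.0928, 0.058 ]), array([0.3923, 0.0914, 0.058 ])]
shelf far [array([ 0.6251, -0.1585,  0.018 ]), array([ 0.3949, -0.1596,  0.018 ])]
grip (array([0.5129, 0.0075, 0.0947]), np.float64(0.0034993575203866594))
side mag fronttop [0.6235 0.0956 0.058 ]
plunger [0.5928 0.0573 0.064 ]
plunger [0.536  0.0562 0.064 ]
plunger [0.4812 0.0552 0.064 ]
plunger [0.4255 0.0556 0.064 ]
plungerS [0.5953 0.0547 0.064 ]
plungerS [0.54   0.0528 0.064 ]
plungerS [0.4836 0.0534 0.064 ]
plungerS [0.4274 0.0529 0.064 ]
trayS [array([ 0.6609, -0.2426,  0.025 ]), array([ 0.6712, -0.3375,  0.025 ]), array([ 0.5213, -0.3534,  0.025 ]), array([ 0.5111, -0.2584,  0.025 ])]
trayL [array([ 0.4831, -0.2506,  0.025 ]), array([ 0.4821, -0.3802,  0.025 ]), array([ 0.3314, -0.3738,  0.025 ]), array([ 0.3321, -0.2475,  0.025 ])]
mat [array([0.5383, 0.4506, 0.003 ]), array([0.555, 0.364, 0.003]), array([0.4406, 0.3411, 0.003 ]), array([0.4234, 0.4268, 0.003 ])]
matS [array([0.5562, 0.3698, 0.003 ]), array([0.4421, 0.3448, 0.003 ]), array([0.4231, 0.4316, 0.003 ]), array([0.5385, 0.4545, 0.003 ])]
tip (array([0.5558, 0.2532, 0.0277]), np.float64(0.0022804297707149875)) tipz26 [0.5545 0.2526 0.029 ]
rodroot (array([0.5055, 0.3605, 0.0359]), np.float64(0.00731672682383224))
hand top [array([0.4918, 0.4227, 0.083 ]), array([0.5132, 0.3852, 0.083 ]), array([0.4869, 0.3729, 0.083 ]), array([0.4677, 0.4098, 0.083 ])]
foot [0.4547 0.4172 0.011 ] [0.481  0.3627 0.011 ]
```

```bash
cat >> h.py <<'E'
def state():
    o=monitor.get_obs(); M=R.from_rotvec(o['tool_rot']).as_matrix()
    print('t',round(o['time'],2),'tcp',o['ee_pos'].round(4),'yawx',round(float(np.degrees(np.arctan2(M[1,0],M[0,0]))),2),'zaxis',M[:,2].round(4),'F',o['wrist_force'].round(1),'w',round(o['gripper_width'],4),'q',o['q'].round(2)); return o,M
def to(x,y,z,yawx):
    "shift/turn units to TCP target, tool straight down, tool x at yawx deg"
    o,M=state(); a=np.radians(yawx); c,s=np.cos(a),np.sin(a)
    T=np.array([[c,s,0],[s,-c,0],[0,0,-1.]])
    rv=R.from_matrix(T@M.T).as_rotvec()
    d=(np.array([x,y,z])-o['ee_pos'])
    print('shift',(d/.15).round(3),'turn',(np.degrees(rv)/45).round(3),'mm',(d*1000).round(1))
E
python3 -c "
from h import *
to(.512,.008,.25,90)"
python3 -m inch '[[1,0.2,0.43,0,0,0,0.15],[1,0.38,0.86,0,0,0,0.31],[1,0.38,0.86,0,0,0,0.31]]'
```

```text
t 0.1 tcp [ 0.228  -0.6348  0.3015] yawx 19.76 zaxis [-6.0e-04  1.9e-03 -1.0e+00] F [0.6 0.4 0.1] w 0.0881 q [-1.26  0.26  1.61  0.    1.27 -0.04]
shift [ 1.893  4.285 -0.344] turn [-0.002 -0.002  1.561] mm [284.  642.8 -51.5]
time: 0.48
ee_pos: [0.2858, -0.5027, 0.3007]
tool_rot: [-3.001, -0.913, 0.001]
wrist_force: [0.1, -0.5, -0.5]
gripper_width: 0.088
```

```bash
python3 -m inch '[[1,0.2,0.43,0,0,0,0.2],[1,0.38,0.9,0,0,0,0.4],[1,0.38,0.9,0,0,0,0.4]]';python3 -m inch '[[1,0.2,0.43,0,0,0,0.2],[1,0.38,0.9,0,0,0,0.4],[1,0.38,0.9,0,0,0,0.4]]';python3 -m inch '[[1,0.2,0.43,0,0,0,0.2],[1,0.38,0.9,0,0,0,0.4],[1,0.38,0.9,0,0,0,0.4]]'
python3 -c "
from h import *
to(.512,.008,.25,90)"
```

```text
time: 0.85
ee_pos: [0.3433, -0.3655, 0.3005]
tool_rot: [-2.82, -1.374, 0.002]
wrist_force: [-0.2, -0.6, 0.2]
gripper_width: 0.0882
time: 1.23
ee_pos: [0.401, -0.2284, 0.3005]
tool_rot: [-2.568, -1.802, 0.002]
wrist_force: [-0.0, -0.1, 0.1]
gripper_width: 0.0882
time: 1.6
ee_pos: [0.4589, -0.0912, 0.3006]
tool_rot: [-2.252, -2.185, 0.002]
wrist_force: [-0.1, -0.5, 0.5]
gripper_width: 0.0879
t 1.6 tcp [ 0.4589 -0.0912  0.3006] yawx 88.28 zaxis [-0.0036  0.0015 -1.    ] F [-0.1 -0.5  0.5] w 0.0879 q [-0.25 -0.13  2.03  0.    1.25 -0.22]
shift [ 0.354  0.661 -0.337] turn [-0.002 -0.005  0.038] mm [ 53.1  99.2 -50.6]
```

```bash
python3 -m inch '[[1,0.2,0.35,-0.2,0,0,0.02],[1,0.354,0.66,-0.337,0,0,0.045],[1,0.354,0.66,-0.5,0,0,0.045],[1,0.354,0.66,-0.7,0,0,0.045],[1,0.354,0.66,-0.7,0,0,0.045]]'
python3 -c "
from h import *
to(.512,.008,.134,90.4)
save('k0',[('side',220,140,150,120,5),('top',240,130,150,120,5)])"
```

```text
time: 2.22
ee_pos: [0.5104, 0.0077, 0.1928]
tool_rot: [-2.211, -2.221, 0.009]
wrist_force: [-1.3, 0.1, -0.2]
gripper_width: 0.0882
t 2.23 tcp [0.5104 0.0077 0.1928] yawx 90.28 zaxis [-0.0097  0.0013 -1.    ] F [-1.3  0.1 -0.2] w 0.0882 q [-0.03  0.06  2.06  0.    1.04 -0.04]
shift [ 0.011  0.002 -0.392] turn [-0.002 -0.012  0.003] mm [  1.6   0.3 -58.8]
```

View pics/k0_0.png

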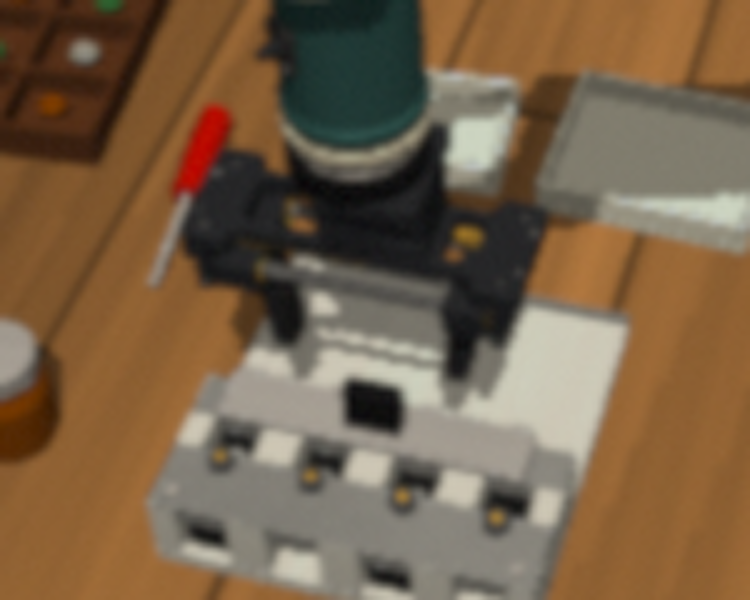

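The fingers (pixels about 285 and 460 in the crop) straddle the black grip at (373,405), so I can descend.

```bash
python3 -m inch '[[1,0.01,0,-0.13,0,-0.012,0],[1,0.01,0,-0.26,0,-0.012,0],[1,0.01,0,-0.39,0,-0.012,0],[1,0.01,0,-0.39,0,-0.012,0]]'
python3 -m inch '[[0.3,0,0,0,0,0,0],[0.3,0,0,0,0,0,0],[0.3,0,0,0,0,0,0],[0.3,0,0,0,0,0,0],[0.3,0,0,0,0,0,0],[0.3,0,0,0,0,0,0]]' 15
python3 -c "
from h import *
state()"
```

```text
time: 2.82
ee_pos: [0.5139, 0.007, 0.1377]
tool_rot: [2.216, 2.223, 0.007]
wrist_force: [-0.1, 0.0, -0.2]
gripper_width: 0.0883
time: 3.58
ee_pos: [0.5139, 0.007, 0.1377]
tool_rot: [2.215, 2.224, 0.007]
wrist_force: [0.2, -0.4, 1.0]
gripper_width: 0.0361
t 3.58 tcp [0.5139 0.007  0.1377] yawx 90.21 zaxis [ 0.005   0.0012 -1.    ] F [ 0.2 -0.4  1. ] w 0.0361 q [-0.04  0.12  2.1   0.    0.91 -0.04]
```

```bash
python3 -m inch '[[0.3,-0.02,0,0,0,0,0],[0.3,-0.04,0,0,0,0,0],[0.3,-0.04,0,0,0,0,0],[0.3,-0.04,0,0,0,0,0]]'
python3 -c "
from h import *
state()"
```

```text
time: 4.08
ee_pos: [0.5094, 0.007, 0.1377]
tool_rot: [2.214, 2.221, 0.012]
wrist_force: [7.5, 0.3, -7.4]
gripper_width: 0.0357
t 4.08 tcp [0.5094 0.007  0.1377] yawx 90.2 zaxis [ 0.0093  0.0012 -1.    ] F [ 7.5  0.3 -7.4] w 0.0357 q [-0.04  0.11  2.11  0.    0.91 -0.04]
```

```bash
python3 -m inch '[[0.3,-0.02,0,0,0,0,0],[0.3,-0.02,0,0,0,0,0]]'
python3 -c "
from h import *
state();save('k1',[('side',220,180,150,100,5)])"
```

```text
time: 4.32
ee_pos: [0.509, 0.007, 0.1379]
tool_rot: [2.21, 2.217, 0.019]
wrist_force: [10.6, 0.1, -11.4]
gripper_width: 0.0356
t 4.33 tcp [0.509  0.007  0.1379] yawx 90.18 zaxis [ 0.0163  0.0012 -0.9999] F [ 10.6   0.1 -11.4] w 0.0356 q [-0.04  0.11  2.12  0.    0.9  -0.04]
```

View pics/k1_0.png

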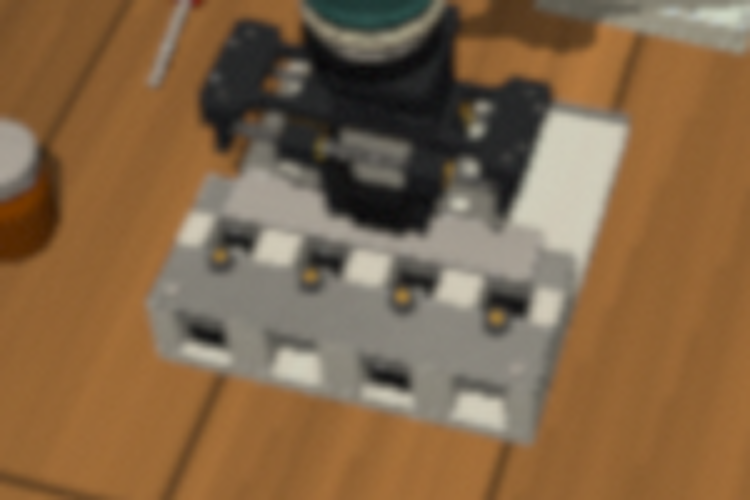

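```bash
python3 -m inch '[[0.3,0.05,0,0,0,0,0],[0.3,0.1,0,0,0,0,0],[0.3,0.15,0,0,0,0,0],[0.3,0.195,0,0,0,0,0],[0.3,0.195,0,0,0,0,0],[0.3,0.195,0,0,0,0,0]]'
python3 -c "
from h import *
to(.5377,.007,.1377,90.4)"
```

```text
time: 5.12
ee_pos: [0.5389, 0.0071, 0.1378]
tool_rot: [2.21, 2.217, 0.021]
wrist_force: [1.7, 1.4, -0.4]
gripper_width: 0.0361
t 5.12 tcp [0.5389 0.0071 0.1378] yawx 90.18 zaxis [ 0.0177  0.0014 -0.9998] F [ 1.7  1.4 -0.4] w 0.0361 q [-0.03  0.16  2.06  0.    0.9  -0.04]
shift [-0.008 -0.001 -0.001] turn [-0.002  0.023  0.005] mm [-1.2 -0.1 -0.1]
```

```bash
python3 -m inch '[[0.3,-0.008,0,0,0,0.023,0],[0.3,-0.008,0,0,0,0.023,0],[0.3,-0.008,0,0,0,0.023,0]]'
python3 -m inch '[[1,0,0,0,0,0,0],[1,0,0,0,0,0,0],[1,0,0,0,0,0,0],[1,0,0,0.3,0,0,0],[1,0,0,0.6,0,0,0],[1,0,0.2,1,0,0,0],[1,0,0.4,1,0,0,0],[1,0,0.4,1,0,0,0]]'
python3 -c "
from h import *
state();save('k2',[('side',220,180,150,100,5),('top',140,130,220,160,3.5)])"
```

```text
time: 5.5
ee_pos: [0.5381, 0.0071, 0.138]
tool_rot: [-2.218, -2.225, -0.002]
wrist_force: [2.0, 1.1, -1.2]
gripper_width: 0.036
time: 6.5
ee_pos: [0.5384, 0.0685, 0.2894]
tool_rot: [2.214, 2.227, 0.005]
wrist_force: [-0.1, -1.2, 0.7]
gripper_width: 0.0884
t 6.5 tcp [0.5384 0.0685 0.2894] yawx 90.32 zaxis [ 0.0032  0.0017 -1.    ] F [-0.1 -1.2  0.7] w 0.0884 q [0.08 0.02 1.9  0.   1.21 0.07]
```

View pics/k2_0.png

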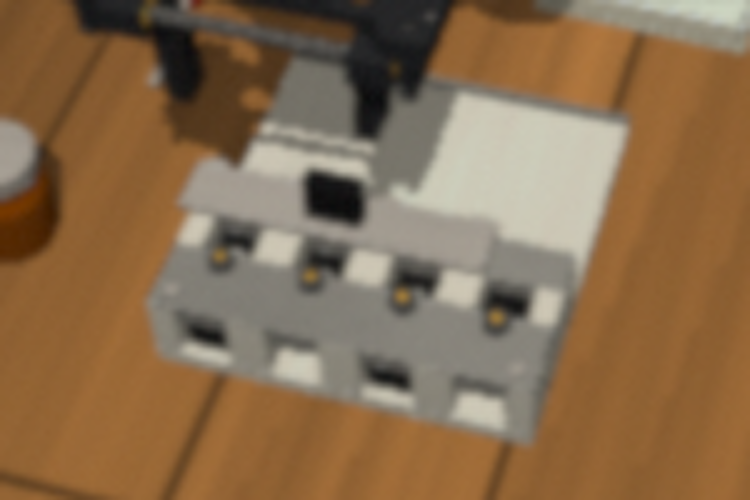

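View pics/k2_1.png

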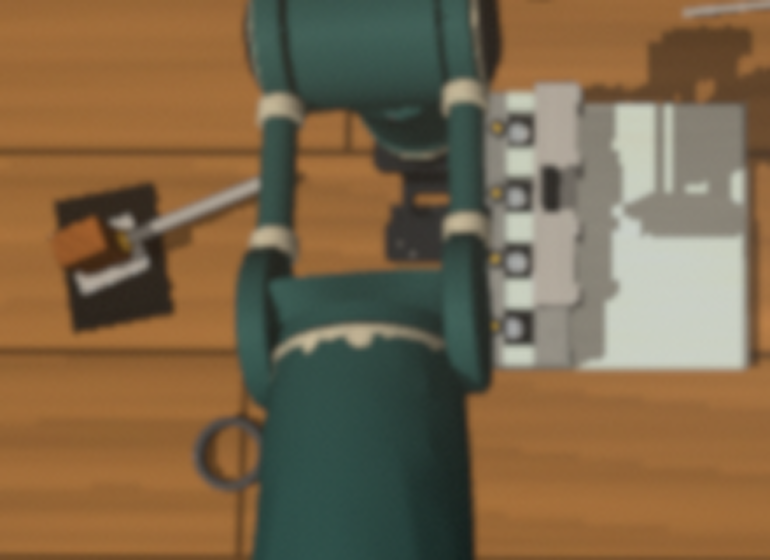

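```bash
cat > ej.py <<'E'
from h import *
np.set_printoptions(precision=4,suppress=True)
import sys
def measure(t,s=None,lift=0.0):
    # wood handle mask + rod fit, top view
    hsv=cv2.cvtColor(t,cv2.COLOR_RGB2HSV)
    return hsv
t=cv2.imread('pics/top0.png')[:,:,::-1]
for p in [(163,200),(190,195),(200,190),(215,184),(150,205),(120,150),(180,215)]: print(p,t[p[1],p[0]],cv2.cvtColor(t[p[1]:p[1]+1,p[0]:p[0]+1],cv2.COLOR_RGB2HSV))
def C2(x,y): return (140+x/4-.375,140+y/4-.375)
a=onz('top',*C2(180,219),.029);b=onz('top',*C2(312,165),.029);print(a,b,np.degrees(np.arctan2(*(b-a)[1::-1])))
def S2(x,y): return (220+x/5-.4,280+y/5-.4)
a=onz('side',*S2(166,280),.029);b=onz('side',*S2(161,92),.029);print(a,b,np.degrees(np.arctan2(*(b-a)[1::-1])))
E
python3 ej.py
```

```text
(163, 200) [143  85  39] [[[ 13 185 143]]]
(190, 195) [96 71 48] [[[ 14 128  96]]]
(200, 190) [109  91  75] [[[ 14  80 109]]]
(215, 184) [106  85  68] [[[ 13  91 106]]]
(150, 205) [147  99  52] [[[ 15 165 147]]]
(120, 150) [146  98  53] [[[ 15 162 146]]]
(180, 215) [44 35 27] [[[14 99 44]]]
[0.5129 0.3509 0.029 ] [0.5545 0.2526 0.029 ] -67.06179118359601
[0.5146 0.3489 0.029 ] [0.5561 0.2537 0.029 ] -66.41839686343219
```

```bash
python3 -m inch '[[1,-0.06,0.4,0,0,0,0.1],[1,-0.1,0.8,0,0,0,0.2],[1,-0.13,1,0,0,0,0.25],[1,-0.13,1,0,0,0,0.25]]';python3 -m inch '[[1,-0.06,0.4,0,0,0,0.1],[1,-0.1,0.8,0,0,0,0.2],[1,-0.13,1,-0.2,0,0,0.25],[1,-0.13,1,-0.4,0,0,0.25],[1,-0.13,1,-0.4,0,0,0.25]]'
python3 -c "
from h import *
to(.491,.400,.2,113.3);save('e0',[('side',200,240,150,150,4),('top',140,130,220,160,3.5)])"
```

```text
time: 7.1
ee_pos: [0.5173, 0.2175, 0.2858]
tool_rot: [-1.984, -2.433, 0.004]
wrist_force: [0.3, -0.7, -0.4]
gripper_width: 0.0885
time: 7.72
ee_pos: [0.4965, 0.3648, 0.2217]
tool_rot: [-1.736, -2.613, 0.017]
wrist_force: [-0.3, 0.5, 0.2]
gripper_width: 0.0882
t 7.72 tcp [0.4965 0.3648 0.2217] yawx 112.8 zaxis [-0.0093 -0.0066 -0.9999] F [-0.3  0.5  0.2] w 0.0882 q [ 0.59  0.22  1.81 -0.    1.12  0.2 ]
shift [-0.037  0.234 -0.144] turn [ 0.008 -0.012  0.011] mm [ -5.5  35.2 -21.7]
```

View pics/e0_0.png

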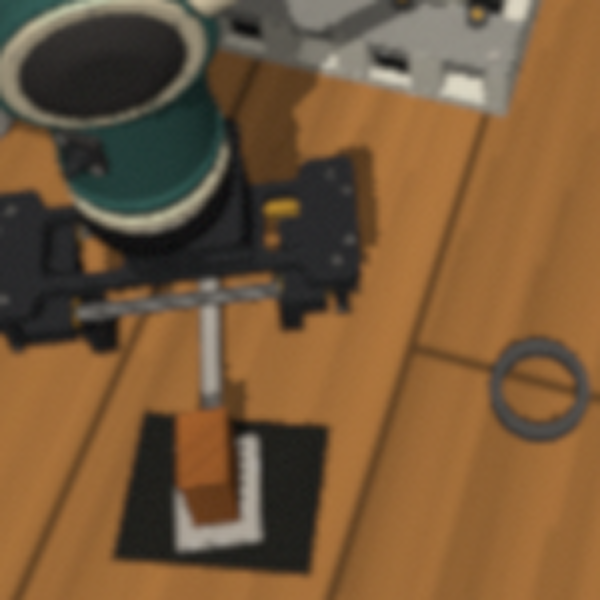

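```bash
python3 -m inch '[[1,-0.037,0.234,-0.1,0.008,-0.012,0.011],[1,-0.037,0.234,-0.3,0.008,-0.012,0.011],[1,-0.037,0.234,-0.3,0.008,-0.012,0.011]]'
python3 -c "
from h import *
to(.491,.400,.097,113.3);save('e1',[('side',200,240,150,150,4)])"
```

```text
time: 8.2
ee_pos: [0.4925, 0.3997, 0.1797]
tool_rot: [1.728, 2.621, 0.005]
wrist_force: [-0.5, -0.7, -0.2]
gripper_width: 0.0882
t 8.2 tcp [0.4925 0.3997 0.1797] yawx 113.2 zaxis [ 0.0035  0.0019 -1.    ] F [-0.5 -0.7 -0.2] w 0.0882 q [ 0.64  0.29  1.81 -0.    1.04  0.24]
shift [-0.01   0.002 -0.551] turn [-0.002  0.004  0.002] mm [ -1.5   0.3 -82.7]
```

View pics/e1_0.png

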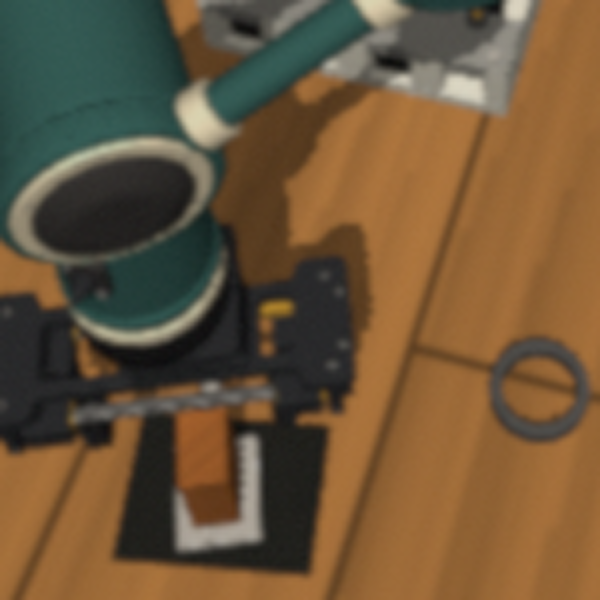

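```bash
python3 -m inch '[[1,-0.01,0,-0.14,0,0.004,0],[1,-0.01,0,-0.28,0,0.004,0],[1,-0.01,0,-0.42,0,0.004,0],[1,-0.01,0,-0.55,0,0.004,0],[1,-0.01,0,-0.55,0,0.004,0],[1,-0.01,0,-0.55,0,0.004,0]]'
python3 -m inch '[[0.2,0,0,0,0,0,0],[0.2,0,0,0,0,0,0],[0.2,0,0,0,0,0,0],[0.2,0,0,0,0,0,0],[0.2,0,0,0,0,0,0],[0.2,0,0,0,0,0,0]]' 15
python3 -m inch '[[0.2,0,0,0,0,0,0],[0.2,0,0,0,0,0,0],[0.2,0,0,0,0,0,0]]' 50
python3 -c "
from h import *
state();save('e2',[('side',200,240,150,150,4),('top',140,130,140,120,5)])"
```

```text
time: 9.0
ee_pos: [0.492, 0.4004, 0.0986]
tool_rot: [1.729, 2.623, 0.007]
wrist_force: [0.4, 0.8, 0.0]
gripper_width: 0.0883
time: 9.75
ee_pos: [0.4921, 0.4005, 0.0987]
tool_rot: [1.729, 2.622, 0.007]
wrist_force: [2.7, 1.0, -1.0]
gripper_width: 0.0305
time: 10.12
ee_pos: [0.4922, 0.4006, 0.0987]
tool_rot: [1.729, 2.622, 0.008]
wrist_force: [1.1, -0.3, 0.4]
gripper_width: 0.0297
t 10.12 tcp [0.4922 0.4006 0.0987] yawx 113.19 zaxis [ 0.0029  0.0038 -1.    ] F [ 1.1 -0.3  0.4] w 0.0297 q [0.64 0.38 1.86 0.   0.9  0.24]
```

View pics/e2_0.png

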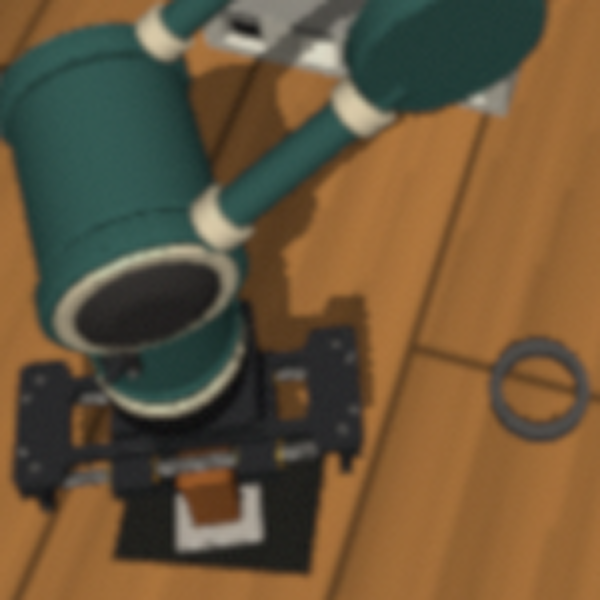

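View pics/e2_1.png

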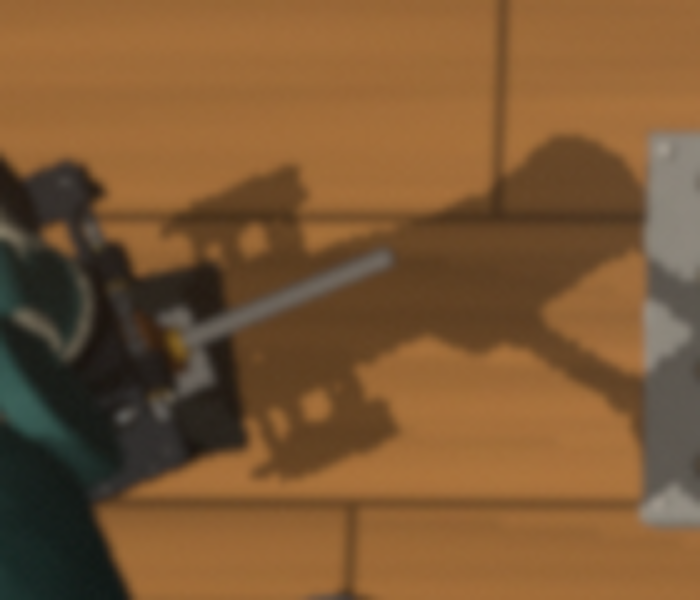

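```bash
python3 -c "
from h import *
def C(x,y): return (140+x/5-.4,130+y/5-.4)
a=onz('top',*C(200,335),.029);b=onz('top',*C(390,258),.029);print(a,b,np.degrees(np.arctan2(*(b-a)[1::-1])))
def C(x,y): return (140+x/5-.4,130+y/5-.4)
print(onz('top',*C(648,133),.058),onz('top',*C(643,523),.058))
for uv,z in [((237,113),.062),((293,112),.075)]: print(onz('top',*uv,z))
"
python3 -m inch '[[0.2,0,0,0.05,0,0,0],[0.2,0,0,0.1,0,0,0],[0.2,0,0,0.2,0,0,0],[0.2,0,0,0.2,0,0,0]]'
python3 -c "
from h import *
to(.510,.29,.1287,90.4);save('e3',[('side',200,240,150,150,4),('top',140,130,140,120,5)])"
```

```text
[0.50603394 0.3657902  0.029     ] [0.55347558 0.25261429 0.029     ] -67.25729947508765
[0.62416419 0.0940684  0.058     ] [0.39206512 0.09187544 0.058     ]
[0.75586804 0.19347025 0.062     ]
[0.75469872 0.02373871 0.075     ]
time: 10.72
ee_pos: [0.4933, 0.4014, 0.1309]
tool_rot: [1.729, 2.621, 0.013]
wrist_force: [1.2, -0.0, -5.8]
gripper_width: 0.0298
t 10.72 tcp [0.4933 0.4014 0.1309] yawx 113.2 zaxis [ 0.0061  0.0062 -1.    ] F [ 1.2 -0.  -5.8] w 0.0298 q [0.64 0.34 1.84 0.   0.95 0.24]
shift [ 0.111 -0.743 -0.015] turn [-0.006  0.009 -0.507] mm [  16.7 -111.4   -2.2]
```

View pics/e3_0.png

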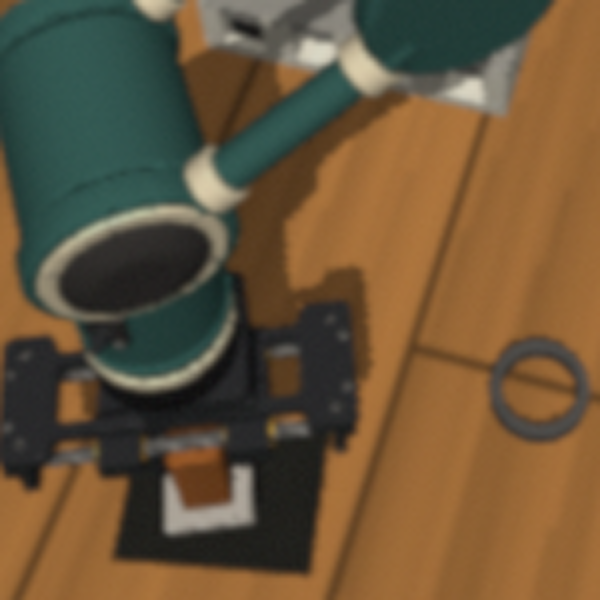

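View pics/e3_1.png

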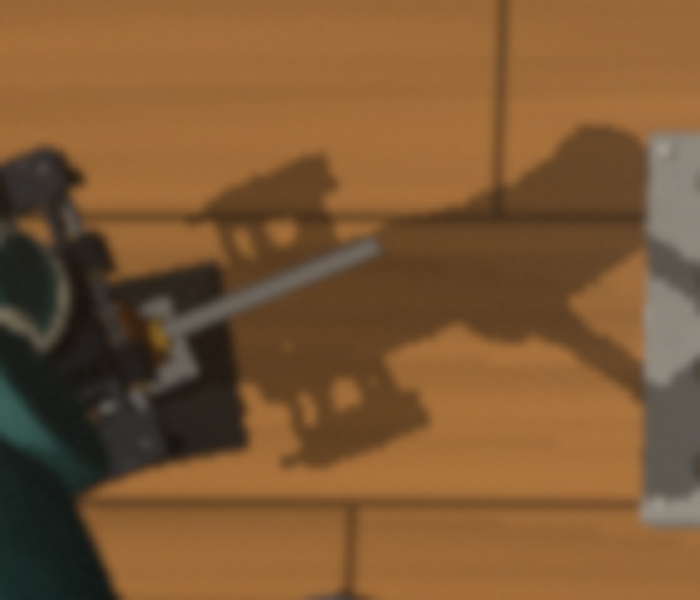

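```bash
python3 -m inch '[[0.2,0.1,-0.1,0,0,0,-0.08],[0.2,0.25,-0.25,0,0,0,-0.16],[0.2,0.4,-0.4,0,0,0,-0.26],[0.2,0.5,-0.55,-0.01,-0.006,0.009,-0.38],[0.2,0.6,-0.7,-0.015,-0.006,0.009,-0.507],[0.2,0.67,-0.743,-0.015,-0.006,0.009,-0.507],[0.2,0.67,-0.743,-0.015,-0.006,0.009,-0.507]]'
python3 -c "
from h import *
to(.594,.29,.0985,90.4);save('e4',[('side',200,180,150,150,4),('top',190,130,140,120,5)])"
```

```text
time: 11.7
ee_pos: [0.5939, 0.2886, 0.1269]
tool_rot: [-2.214, -2.227, 0.003]
wrist_force: [1.0, 0.7, -5.7]
gripper_width: 0.0295
t 11.7 tcp [0.5939 0.2886 0.1269] yawx 90.32 zaxis [-2.3e-03 -3.0e-04 -1.0e+00] F [ 1.   0.7 -5.7] w 0.0295 q [0.41 0.39 1.78 0.   0.97 0.41]
shift [ 0.001  0.009 -0.19 ] turn [ 0.    -0.003  0.002] mm [  0.1   1.4 -28.4]
```

View pics/e4_0.png

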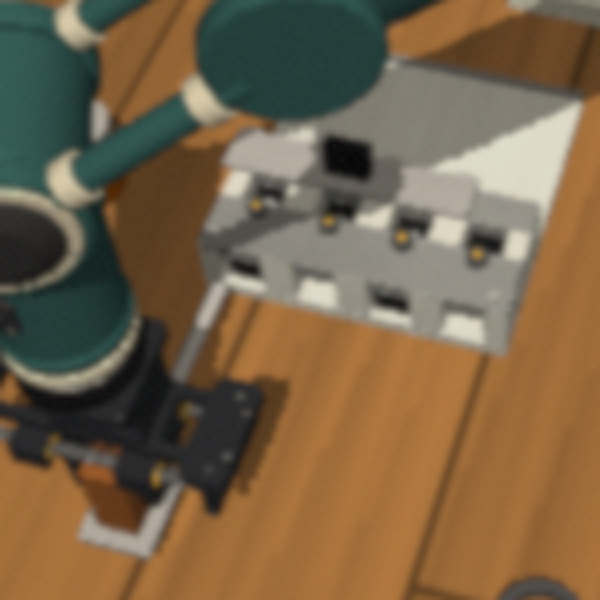

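View pics/e4_1.png

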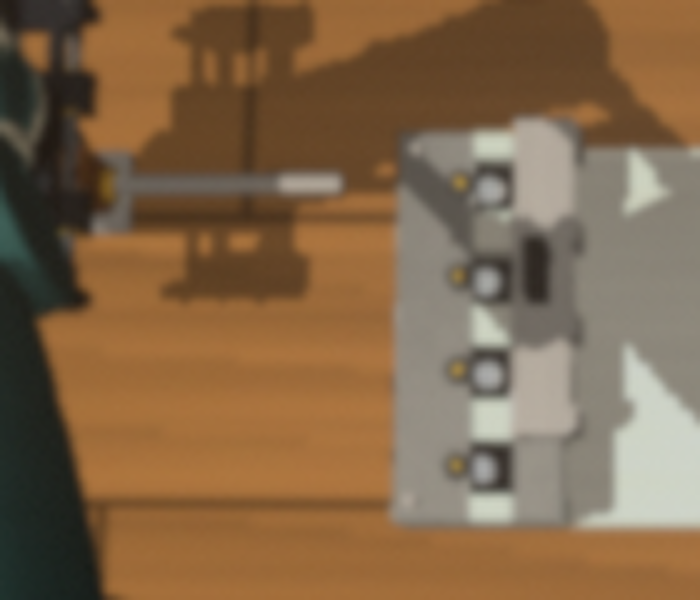

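```bash
python3 -c "
from h import *
T=lambda x,y:(190+x/5-.4,130+y/5-.4); S=lambda x,y:(200+x/4-.375,180+y/4-.375)
print(tri(T(341,184),S(222,287)))
a=onz('top',*T(140,184),.055);b=onz('top',*T(341,184),.055);print(a,b,np.degrees(np.arctan2(*(b-a)[1::-1])))
for p in [(462,183),(458,277),(457,371),(456,465)]: print(onz('top',*T(*p),.064))
# bores centres in side at x_mag=-50 plane y=.093: expected
for m in (-84,-28,28,84): print(proj('side',(.510+m/1000,.093,.028)), (proj('side',(.510+m/1000,.093,.028))-[200,180])*4)
"

```

```text
(array([0.59379285, 0.12777185, 0.05504907]), np.float64(3.9707735494601906e-05))
[0.5934842  0.24779409 0.055     ] [0.59378349 0.12777518 0.055     ] -89.85711923523255
[0.5926306  0.05470269 0.064     ]
[0.53633154 0.05601982 0.064     ]
[0.48063745 0.05556767 0.064     ]
[0.42553436 0.05512032 0.064     ]
[315.47141804 260.27751672] [461.88567217 321.11006689]
[296.85161346 255.81993286] [387.40645385 303.27973145]
[278.56884863 251.44303637] [314.2753945  285.77214547]
[260.61405441 247.14465608] [242.45621764 268.57862433]
```

```bash
python3 -m inch '[[0.2,0.001,0,-0.09,0,0,0.002],[0.2,0.001,0,-0.18,0,0,0.002],[0.2,0.001,-0.1,-0.18,0,0,0.002],[0.2,0.001,-0.2,-0.18,0,0,0.002],[0.2,0.001,-0.2,-0.18,0,0,0.002]]'
python3 -c "
from h import *
to(.594,.136,.0995,90.4);save('e5',[('side',200,180,150,150,4),('top',190,130,140,120,5)])"
```

```text
time: 12.42
ee_pos: [0.593, 0.258, 0.1002]
tool_rot: [-2.213, -2.228, 0.004]
wrist_force: [-0.9, -1.0, -6.1]
gripper_width: 0.0294
t 12.43 tcp [0.593  0.258  0.1002] yawx 90.39 zaxis [-3.1e-03 -6.0e-04 -1.0e+00] F [-0.9 -1.  -6.1] w 0.0294 q [0.37 0.4  1.83 0.   0.92 0.36]
shift [ 0.006 -0.813 -0.004] turn [ 0.001 -0.004  0.   ] mm [   1.  -122.    -0.7]
```

View pics/e5_0.png

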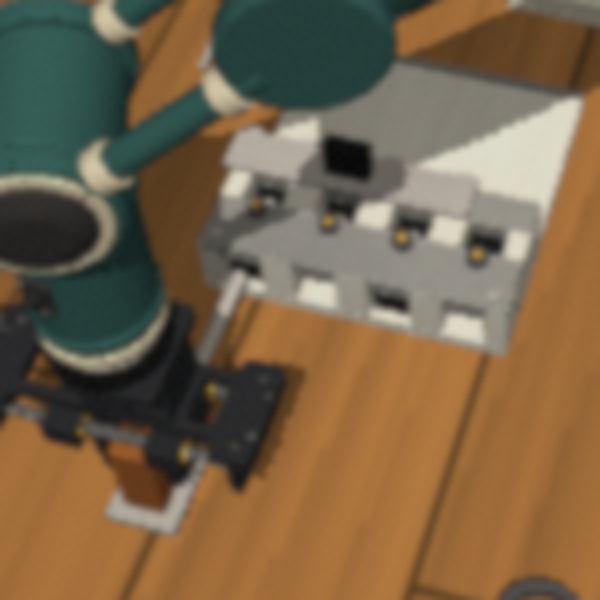

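```bash
python3 -m inch '[[0.2,0.006,-0.07,0,0,0,0],[0.2,0.006,-0.14,0,0,0,0],[0.2,0.006,-0.21,0,0,0,0],[0.2,0.006,-0.28,0,0,0,0],[0.2,0.006,-0.35,0,0,0,0],[0.2,0.006,-0.42,0,0,0,0]]'
python3 -c "
from h import *
to(.594,.136,.0995,90.4);save('e6',[('side',200,160,160,150,4),('top',190,130,180,120,4)])"
```

```text
time: 13.28
ee_pos: [0.5939, 0.1949, 0.1002]
tool_rot: [-2.212, -2.228, 0.004]
wrist_force: [0.1, -0.3, -5.0]
gripper_width: 0.0294
t 13.28 tcp [0.5939 0.1949 0.1002] yawx 90.41 zaxis [-3.e-03 -4.e-04 -1.e+00] F [ 0.1 -0.3 -5. ] w 0.0294 q [0.28 0.37 1.88 0.   0.9  0.27]
shift [ 0.001 -0.392 -0.005] turn [ 0.001 -0.004 -0.   ] mm [  0.1 -58.9  -0.7]
```

View pics/e6_1.png

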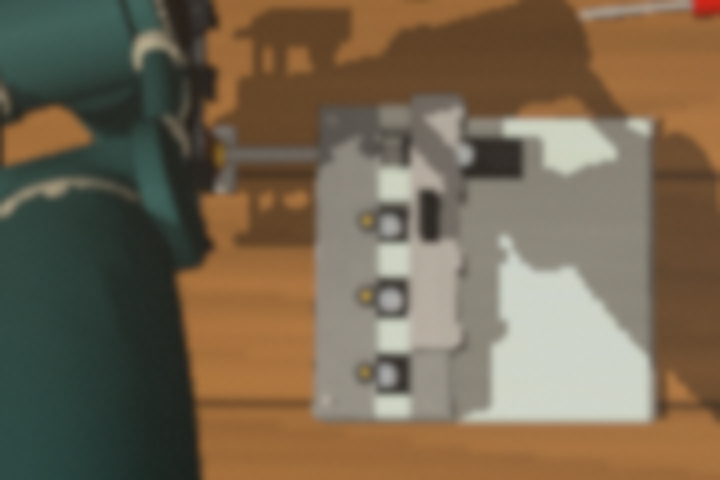

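```bash
python3 -m inch '[[0.2,0,-0.07,0,0,0,0],[0.2,0,-0.14,0,0,0,0],[0.2,0,-0.21,0,0,0,0],[0.2,0,-0.28,0,0,0,0],[0.2,0,-0.34,0,0,0,0],[0.2,0,-0.39,0,0,0,0],[0.2,0,-0.39,0,0,0,0]]'
python3 -c "
from h import *
to(.594,.285,.0995,90.4);save('e7',[('side',200,160,160,150,4),('top',190,130,180,120,4)])"
```

```text
time: 14.25
ee_pos: [0.5939, 0.1352, 0.1001]
tool_rot: [-2.214, -2.226, 0.005]
wrist_force: [0.1, -0.5, -5.5]
gripper_width: 0.0294
t 14.25 tcp [0.5939 0.1352 0.1001] yawx 90.31 zaxis [-0.0035 -0.0011 -1.    ] F [ 0.1 -0.5 -5.5] w 0.0294 q [ 0.18  0.34  1.91 -0.    0.89  0.18]
shift [ 0.001  0.999 -0.004] turn [ 0.001 -0.004  0.002] mm [ 1.000e-01  1.498e+02 -6.000e-01]
```

View pics/e7_1.png

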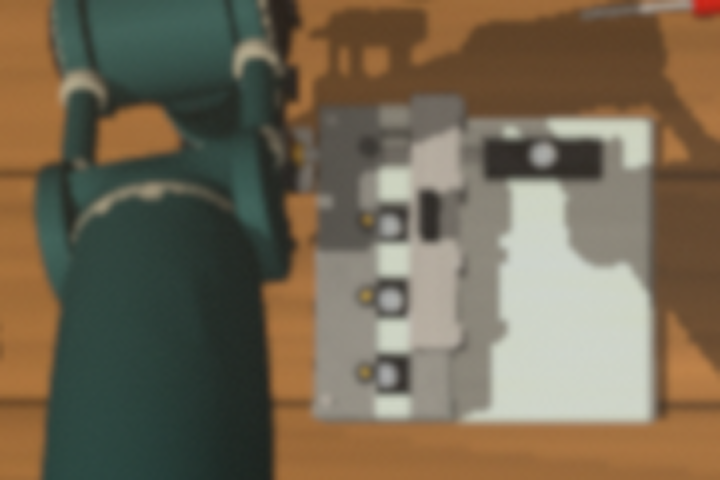

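View pics/e7_0.png

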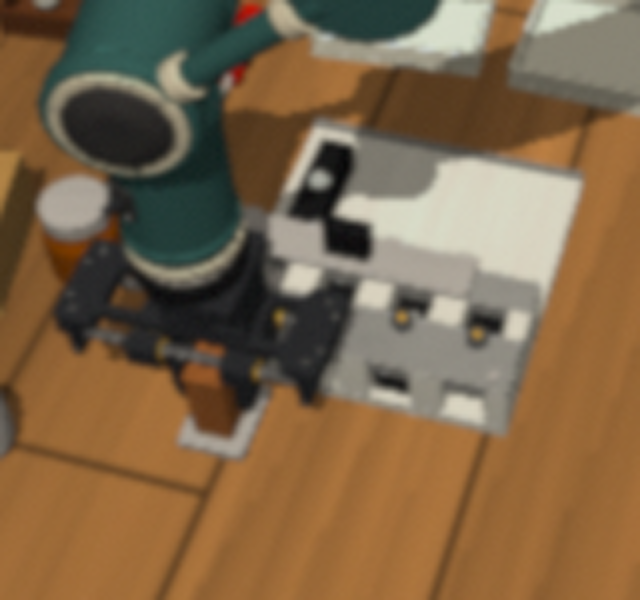

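```bash
python3 -m inch '[[0.2,0,0.2,0,0,0,0],[0.2,0,0.45,0,0,0,0],[0.2,0,0.7,0,0,0,0],[0.2,0,0.94,0,0,0,0],[0.2,0,0.94,0,0,0,0],[0.2,-0.18,0.94,0,0,0,0],[0.2,-0.373,0.94,0,0,0,0],[0.2,-0.373,0.94,0,0,0,0]]'
python3 -c "
from h import *
to(.538,.136,.0998,90.4);save('e8',[('side',200,160,160,150,4),('top',190,130,180,120,4)])"
```

```text
time: 15.35
ee_pos: [0.5351, 0.2757, 0.0991]
tool_rot: [-2.212, -2.227, 0.011]
wrist_force: [0.1, -0.7, -5.7]
gripper_width: 0.0299
t 15.35 tcp [0.5351 0.2757 0.0991] yawx 90.4 zaxis [-0.0069 -0.0027 -1.    ] F [ 0.1 -0.7 -5.7] w 0.0299 q [0.43 0.33 1.93 0.   0.89 0.43]
shift [ 0.019 -0.932  0.004] turn [ 0.003 -0.009  0.   ] mm [   2.9 -139.7    0.7]
```

View pics/e8_1.png

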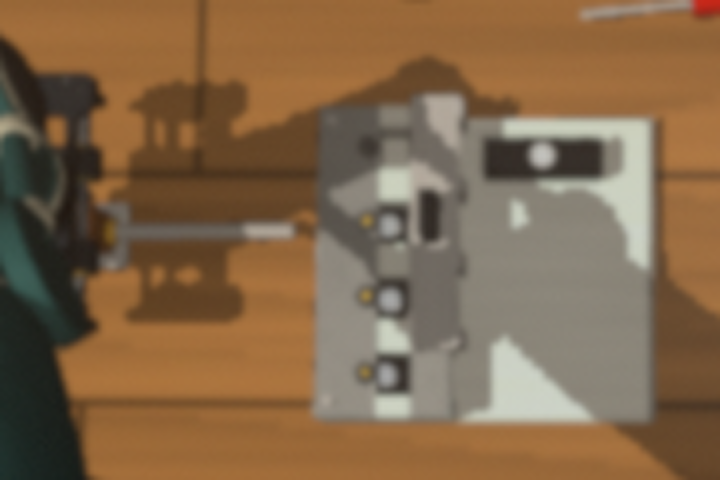

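View pics/e8_0.png

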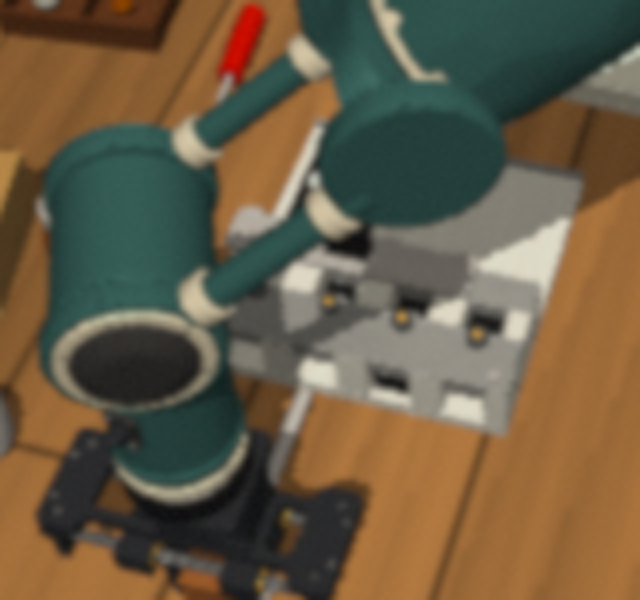

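```bash
python3 -c "
from h import *
T=lambda x,y:(190+x/4-.375,130+y/4-.375); S=lambda x,y:(200+x/4-.375,160+y/4-.375)
print(tri(T(295,230),S(306,390)))
a=onz('top',*T(140,231),.028);b=onz('top',*T(295,230),.028);print(a,b,np.degrees(np.arctan2(*(b-a)[1::-1])))
for p in [(485,159),(602,158),(543,139),(543,178)]: print(onz('top',*T(*p),.04))
"
python3 -m inch '[[0.2,0.019,-0.1,0.004,0.003,-0.009,0],[0.2,0.019,-0.2,0.004,0.003,-0.009,0],[0.2,0.019,-0.27,0.004,0.003,-0.009,0],[0.2,0.019,-0.34,0.004,0.003,-0.009,0],[0.2,0.019,-0.41,0.004,0.003,-0.009,0],[0.2,0.019,-0.48,0.004,0.003,-0.009,0]]'
python3 -c "
from h import *
to(.538,.136,.0998,90.4)"
```

```text
(array([0.5368791 , 0.11384735, 0.02865826]), np.float64(0.002078827461774312))
[0.53480722 0.23089235 0.028     ] [0.53595304 0.11373587 0.028     ] -89.43965228266477
[ 0.58831064 -0.02949751  0.04      ]
[ 0.58930156 -0.11713104  0.04      ]
[ 0.60370798 -0.0728692   0.04      ]
[ 0.57394432 -0.07305324  0.04      ]
time: 16.2
ee_pos: [0.5408, 0.2035, 0.1008]
tool_rot: [2.213, 2.227, 0.005]
wrist_force: [-0.1, 0.5, -4.3]
gripper_width: 0.0297
t 16.2 tcp [0.5408 0.2035 0.1008] yawx 90.37 zaxis [ 4.1e-03  8.0e-04 -1.0e+00] F [-0.1  0.5 -4.3] w 0.0297 q [ 0.32  0.29  1.99 -0.    0.87  0.31]
shift [-0.019 -0.45  -0.007] turn [-0.001  0.005  0.001] mm [ -2.8 -67.5  -1. ]
```

```bash
python3 -m inch '[[0.2,-0.01,-0.07,0,0,0,0],[0.2,-0.019,-0.14,-0.007,0,0.005,0],[0.2,-0.019,-0.21,-0.007,0,0.005,0],[0.2,-0.019,-0.28,-0.007,0,0.005,0],[0.2,-0.019,-0.35,-0.007,0,0.005,0],[0.2,-0.019,-0.4,-0.007,0,0.005,0],[0.2,-0.019,-0.45,-0.007,0,0.005,0],[0.2,-0.019,-0.45,-0.007,0,0.005,0]]'
python3 -c "
from h import *
to(.482,.275,.0998,90.4);save('e9',[('side',200,160,160,150,4),('top',190,130,180,120,4)])"
```

```text
time: 17.2
ee_pos: [0.5379, 0.1354, 0.0997]
tool_rot: [-2.215, -2.228, -0.001]
wrist_force: [-0.2, -0.2, -5.8]
gripper_width: 0.0297
t 17.2 tcp [0.5379 0.1354 0.0997] yawx 90.33 zaxis [-0.e+00  6.e-04 -1.e+00] F [-0.2 -0.2 -5.8] w 0.0297 q [0.2  0.25 2.03 0.   0.86 0.2 ]
shift [-0.373  0.931  0.001] turn [-0.001 -0.     0.001] mm [-5.590e+01  1.396e+02  1.000e-01]
```

View pics/e9_1.png

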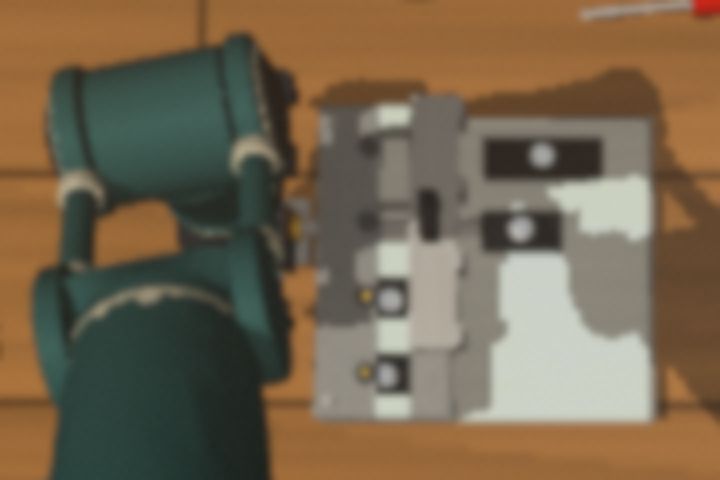

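View pics/e9_0.png

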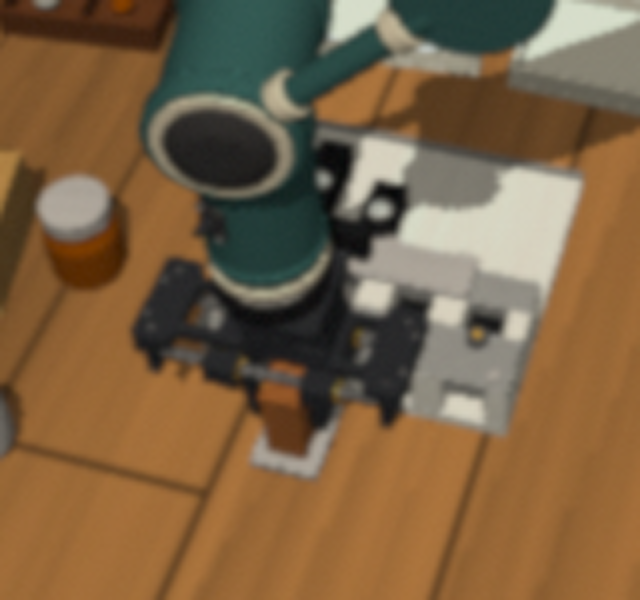

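Short cartridge out too (black bar at 483–562, 232). On to the third bore, at x = 0.482.

```bash
python3 -m inch '[[0.2,0,0.2,0,0,0,0],[0.2,0,0.45,0,0,0,0],[0.2,0,0.7,0,0,0,0],[0.2,0,0.93,0,0,0,0],[0.2,0,0.93,0,0,0,0],[0.2,-0.18,0.93,0,0,0,0],[0.2,-0.373,0.93,0,0,0,0],[0.2,-0.373,0.93,0,0,0,0]]'
python3 -c "
from h import *
to(.482,.136,.0998,90.4);save('e10',[('side',200,160,160,150,4),('top',190,130,180,120,4)])"
```

```text
time: 18.3
ee_pos: [0.4792, 0.2743, 0.0988]
tool_rot: [-2.212, -2.228, 0.005]
wrist_force: [0.4, 0.2, -5.8]
gripper_width: 0.0296
t 18.3 tcp [0.4792 0.2743 0.0988] yawx 90.42 zaxis [-0.0034 -0.0011 -1.    ] F [ 0.4  0.2 -5.8] w 0.0296 q [0.47 0.25 2.04 0.   0.86 0.47]
shift [ 0.019 -0.922  0.007] turn [ 0.001 -0.004 -0.   ] mm [   2.8 -138.3    1. ]
```

View pics/e10_1.png

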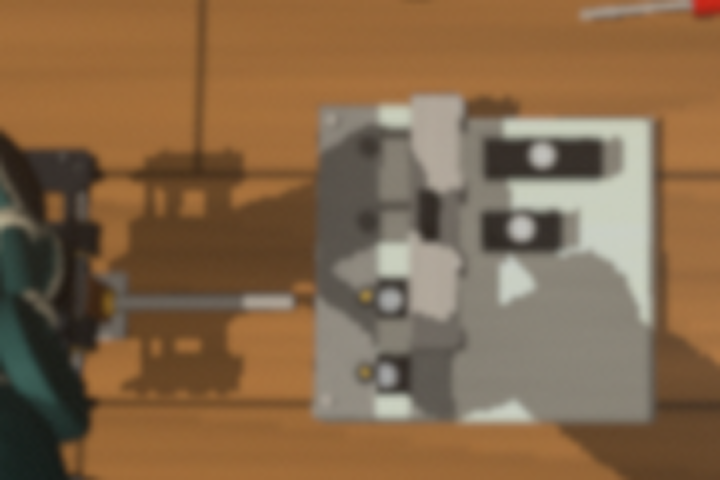

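The rod tip (295,302) lines up with the third plunger (367,296). Pushing now.

```bash
python3 -m inch '[[0.2,0.012,-0.1,0.007,0,-0.004,0],[0.2,0.012,-0.2,0.004,0,-0.004,0],[0.2,0.012,-0.27,0.004,0,-0.004,0],[0.2,0.012,-0.34,0.004,0,-0.004,0],[0.2,0.012,-0.41,0.004,0,-0.004,0],[0.2,0.012,-0.48,0.004,0,-0.004,0],[0.2,0.012,-0.55,0.004,0,-0.004,0]]'
python3 -c "
from h import *
to(.482,.136,.0998,90.4)"
```

```text
time: 19.27
ee_pos: [0.4837, 0.1916, 0.1003]
tool_rot: [2.213, 2.227, 0.004]
wrist_force: [-0.1, 0.7, -6.2]
gripper_width: 0.0298
t 19.27 tcp [0.4837 0.1916 0.1003] yawx 90.36 zaxis [ 3.5e-03  5.0e-04 -1.0e+00] F [-0.1  0.7 -6.2] w 0.0298 q [ 0.33  0.19  2.11 -0.    0.84  0.32]
shift [-0.011 -0.371 -0.003] turn [-0.001  0.004  0.001] mm [ -1.7 -55.6  -0.5]
```

```bash
python3 -m inch '[[0.2,-0.01,-0.07,0,0,0,0],[0.2,-0.011,-0.14,-0.003,0,0.004,0],[0.2,-0.011,-0.21,-0.003,0,0.004,0],[0.2,-0.011,-0.28,-0.003,0,0.004,0],[0.2,-0.011,-0.33,-0.003,0,0.004,0],[0.2,-0.011,-0.37,-0.003,0,0.004,0],[0.2,-0.011,-0.37,-0.003,0,0.004,0]]'
python3 -c "
from h import *
to(.426,.275,.0998,90.4);save('e11',[('top',190,130,180,120,4)])"
python3 -m inch '[[0.2,0,0.2,0,0,0,0],[0.2,0,0.45,0,0,0,0],[0.2,0,0.7,0,0,0,0],[0.2,0,0.93,0,0,0,0],[0.2,0,0.93,0,0,0,0],[0.2,-0.17,0.93,0,0,0,0],[0.2,-0.355,0.93,0,0,0,0],[0.2,-0.355,0.93,0,0,0,0]]'
python3 -c "
from h import *
to(.426,.136,.0998,90.4);save('e12',[('side',200,160,160,150,4),('top',190,130,180,120,4)])"
```

```text
time: 20.15
ee_pos: [0.482, 0.1356, 0.0998]
tool_rot: [-2.215, -2.228, -0.0]
wrist_force: [0.1, -0.1, -5.6]
gripper_width: 0.0296
t 20.15 tcp [0.482  0.1356 0.0998] yawx 90.34 zaxis [ 1.e-04  2.e-04 -1.e+00] F [ 0.1 -0.1 -5.6] w 0.0296 q [0.22 0.16 2.15 0.   0.83 0.22]
shift [-0.373  0.929  0.   ] turn [-0.     0.     0.001] mm [-56.  139.4   0. ]
time: 21.2
ee_pos: [0.426, 0.2741, 0.0987]
tool_rot: [-2.213, -2.229, 0.006]
wrist_force: [0.2, -0.1, -4.9]
gripper_width: 0.0297
t 21.2 tcp [0.426  0.2741 0.0987] yawx 90.41 zaxis [-0.0032 -0.0017 -1.    ] F [ 0.2 -0.1 -4.9] w 0.0297 q [0.52 0.17 2.13 0.   0.84 0.52]
shift [-0.    -0.921  0.007] turn [ 0.002 -0.004 -0.   ] mm [  -0.  -138.1    1.1]
```

View pics/e12_1.png

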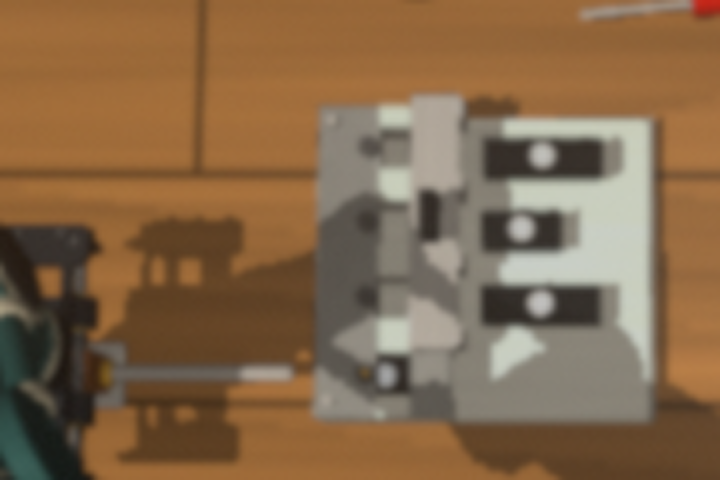

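View pics/e12_0.png

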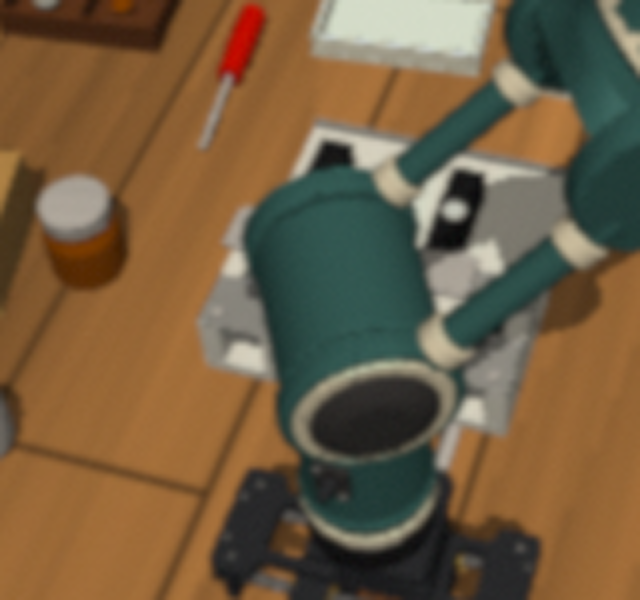

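```bash
python3 -m inch '[[0.2,0,-0.1,0.007,0,0,0],[0.2,0,-0.2,0.005,0,0,0],[0.2,0,-0.27,0.005,0,0,0],[0.2,0,-0.34,0.005,0,0,0],[0.2,0,-0.41,0.005,0,0,0],[0.2,0,-0.48,0.005,0,0,0],[0.2,0,-0.55,0.005,0,0,0]]'
python3 -c "
from h import *
to(.426,.136,.0998,90.4)"
```

```text
time: 22.18
ee_pos: [0.4287, 0.1917, 0.1005]
tool_rot: [2.214, 2.228, 0.001]
wrist_force: [-0.2, 0.2, -5.5]
gripper_width: 0.0298
t 22.18 tcp [0.4287 0.1917 0.1005] yawx 90.37 zaxis [ 5.e-04 -0.e+00 -1.e+00] F [-0.2  0.2 -5.5] w 0.0298 q [ 0.37  0.1   2.21 -0.    0.83  0.36]
shift [-0.018 -0.372 -0.005] turn [0.    0.001 0.001] mm [ -2.7 -55.7  -0.7]
```

```bash
python3 -m inch '[[0.2,-0.01,-0.07,0,0,0,0],[0.2,-0.018,-0.14,-0.003,0,0,0],[0.2,-0.018,-0.21,-0.003,0,0,0],[0.2,-0.018,-0.28,-0.003,0,0,0],[0.2,-0.018,-0.33,-0.003,0,0,0],[0.2,-0.018,-0.37,-0.003,0,0,0],[0.2,-0.018,-0.37,-0.003,0,0,0]]'
python3 -m inch '[[0.2,0,0.2,0,0,0,0],[0.2,0,0.45,0,0,0,0],[0.2,0,0.7,0,0,0,0],[0.2,0,0.95,0,0,0,0],[0.2,0,0.98,0,0,0,0],[0.2,0,0.98,0.15,0,0,0],[0.2,0,0.98,0.2,0,0,0],[0.2,0,0.98,0.2,0,0,0]]'
python3 -c "
from h import *
to(.4922,.4006,.13,113.2);save('e13',[('side',200,160,160,150,4),('top',190,130,180,120,4),('top',100,130,180,120,4)])"
```

```text
time: 23.05
ee_pos: [0.426, 0.1358, 0.1]
tool_rot: [2.215, 2.228, 0.0]
wrist_force: [-0.5, 0.1, -6.6]
gripper_width: 0.0297
time: 24.05
ee_pos: [0.4265, 0.2827, 0.1305]
tool_rot: [2.215, 2.227, 0.002]
wrist_force: [-0.1, -0.1, -5.7]
gripper_width: 0.0297
t 24.05 tcp [0.4265 0.2827 0.1305] yawx 90.31 zaxis [ 1.7e-03  5.0e-04 -1.0e+00] F [-0.1 -0.1 -5.7] w 0.0297 q [ 0.54  0.13  2.11 -0.    0.9   0.53]
shift [ 0.438  0.786 -0.003] turn [-0.001  0.002  0.509] mm [ 65.7 117.9  -0.5]
```

View pics/e13_1.png

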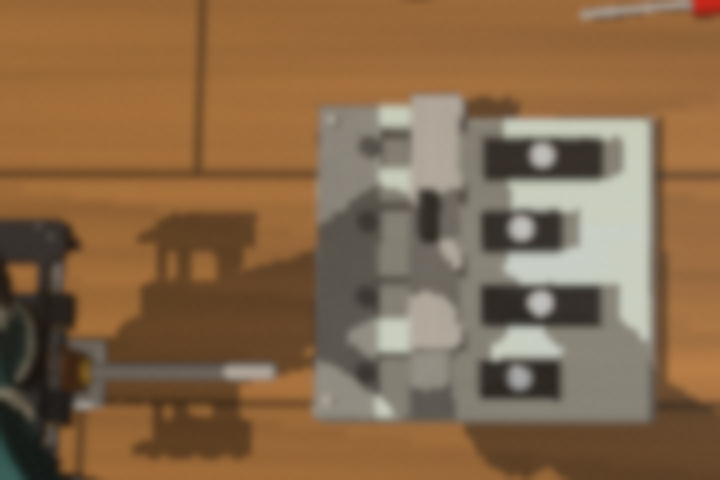

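View pics/e13_2.png

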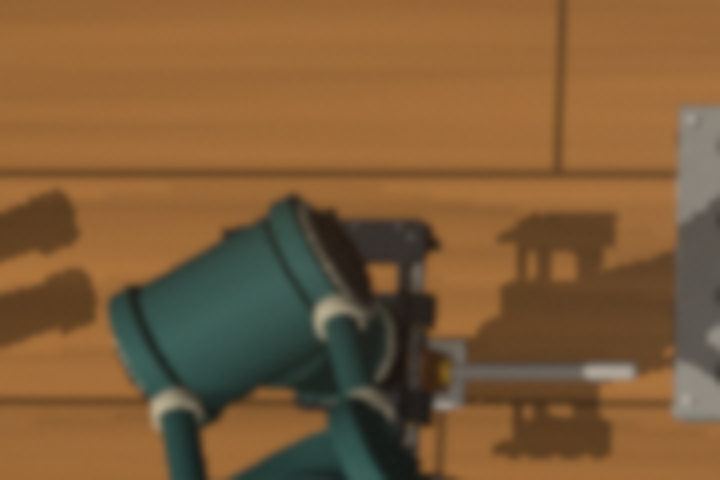

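```bash
python3 -m inch '[[0.2,0.1,0.18,0,0,0,0.1],[0.2,0.2,0.36,0,0,0,0.2],[0.2,0.3,0.55,0,0,0,0.35],[0.2,0.42,0.77,0,0,0,0.509],[0.2,0.42,0.77,0,0,0,0.509],[0.2,0.42,0.77,0,0,0,0.509]]'
python3 -c "
from h import *
to(.490,.3995,.1000,113.2);save('e14',[('side',200,240,150,150,4),('top',140,130,140,120,5)])"
```

```text
time: 24.9
ee_pos: [0.4879, 0.3968, 0.128]
tool_rot: [-1.73, -2.622, 0.006]
wrist_force: [0.4, 0.2, -5.5]
gripper_width: 0.0294
t 24.9 tcp [0.4879 0.3968 0.128 ] yawx 113.17 zaxis [-0.0025 -0.0028 -1.    ] F [ 0.4  0.2 -5.5] w 0.0294 q [ 0.64  0.34  1.85 -0.    0.95  0.24]
shift [ 0.014  0.018 -0.187] turn [ 0.004 -0.003  0.001] mm [  2.1   2.7 -28. ]
```

View pics/e14_0.png

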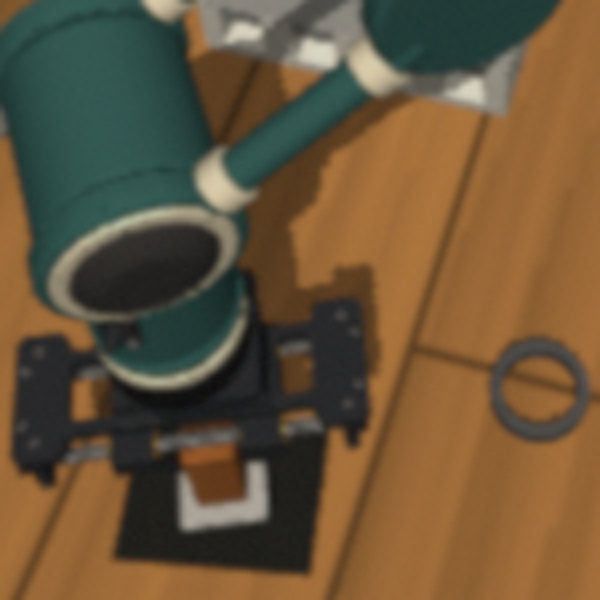

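View pics/e14_1.png

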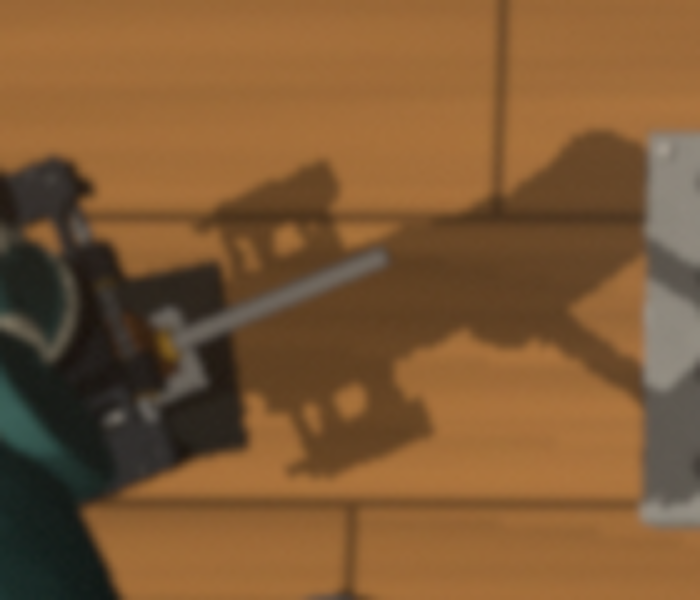

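```bash
python3 -m inch '[[0.2,0.01,0.015,-0.06,0,0,0],[0.2,0.01,0.018,-0.12,0,0,0],[0.2,0.01,0.018,-0.16,0,0,0],[0.2,0.01,0.018,-0.19,0,0,0],[0.2,0.01,0.018,-0.19,0,0,0]]'
python3 -c "
from h import *
to(.490,.3995,.0987,113.2)"
```

```text
time: 25.62
ee_pos: [0.4893, 0.3992, 0.0998]
tool_rot: [-1.73, -2.622, 0.005]
wrist_force: [-0.2, 0.2, -5.6]
gripper_width: 0.03
t 25.62 tcp [0.4893 0.3992 0.0998] yawx 113.15 zaxis [-0.002  -0.0023 -1.    ] F [-0.2  0.2 -5.6] w 0.03 q [ 0.65  0.38  1.86 -0.    0.91  0.24]
shift [ 0.005  0.002 -0.007] turn [ 0.003 -0.003  0.001] mm [ 0.7  0.3 -1.1]
```

```bash
python3 -m inch '[[0.2,0,0,-0.008,0,0,0],[0.2,0,0,-0.008,0,0,0]]'; python3 -m inch '[[0.2,0,0,-0.008,0,0,0],[0.2,0,0,-0.008,0,0,0]]'
python3 -c "
from h import *
to(.490,.3995,.0987,113.2)"
```

```text
time: 25.88
ee_pos: [0.4896, 0.3994, 0.0991]
tool_rot: [-1.73, -2.622, 0.004]
wrist_force: [-0.8, -0.2, -2.3]
gripper_width: 0.0295
time: 26.12
ee_pos: [0.4896, 0.3993, 0.0991]
tool_rot: [-1.73, -2.622, 0.004]
wrist_force: [-3.9, -4.0, 6.0]
gripper_width: 0.0293
t 26.12 tcp [0.4896 0.3993 0.0991] yawx 113.16 zaxis [-0.0014 -0.002  -1.    ] F [-3.9 -4.   6. ] w 0.0293 q [ 0.65  0.38  1.86 -0.    0.9   0.24]
shift [ 0.002  0.001 -0.002] turn [ 0.002 -0.002  0.001] mm [ 0.4  0.2 -0.4]
```

Contact with the mat at the original height, so I release and rise.

```bash
python3 -m inch '[[0.4,0,0,0,0,0,0],[0.7,0,0,0,0,0,0],[1,0,0,0,0,0,0],[1,0,0,0,0,0,0],[1,0,0,0.2,0,0,0],[1,0,0,0.5,0,0,0],[1,0,0,0.8,0,0,0],[1,0,0,1,0,0,0]]'
python3 -m inch '[[1,0,-0.4,0.1,0,0,-0.1],[1,0,-0.8,0.1,0,0,-0.2],[1,0,-1,0.1,0,0,-0.25],[1,0,-1,0.1,0,0,-0.25]]'
python3 -c "
from h import *
to(.588,-.0732,.2,90);save('e15',[('side',200,240,150,150,4),('top',140,130,140,120,5),('top',260,130,190,140,4)])"
```

```text
time: 27.12
ee_pos: [0.4903, 0.3998, 0.2518]
tool_rot: [1.73, 2.621, 0.001]
wrist_force: [-1.6, -0.1, 0.2]
gripper_width: 0.0883
time: 27.62
ee_pos: [0.4902, 0.2481, 0.2669]
tool_rot: [1.982, 2.436, 0.001]
wrist_force: [0.4, -0.3, 0.4]
gripper_width: 0.0882
t 27.62 tcp [0.4902 0.2481 0.2669] yawx 101.75 zaxis [ 1.4e-03 -3.0e-04 -1.0e+00] F [ 0.4 -0.3  0.4] w 0.0882 q [ 0.42  0.05  1.91 -0.    1.17  0.22]
shift [ 0.652 -2.142 -0.446] turn [ 0.001  0.002 -0.261] mm [  97.8 -321.3  -66.9]
```

View pics/e15_0.png

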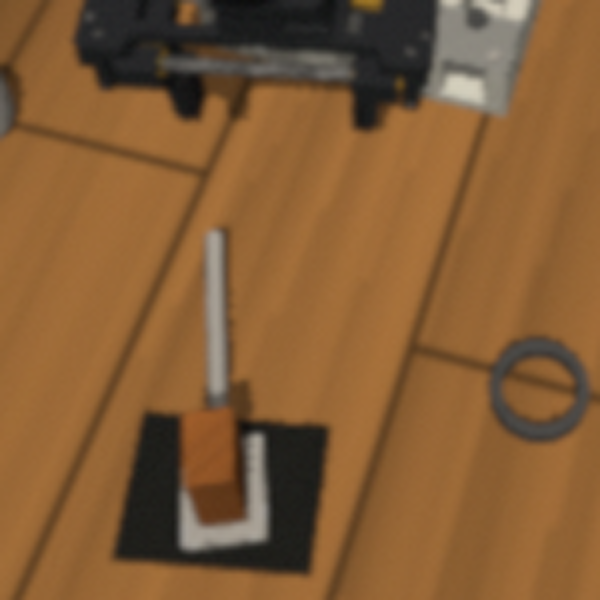

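View pics/e15_1.png

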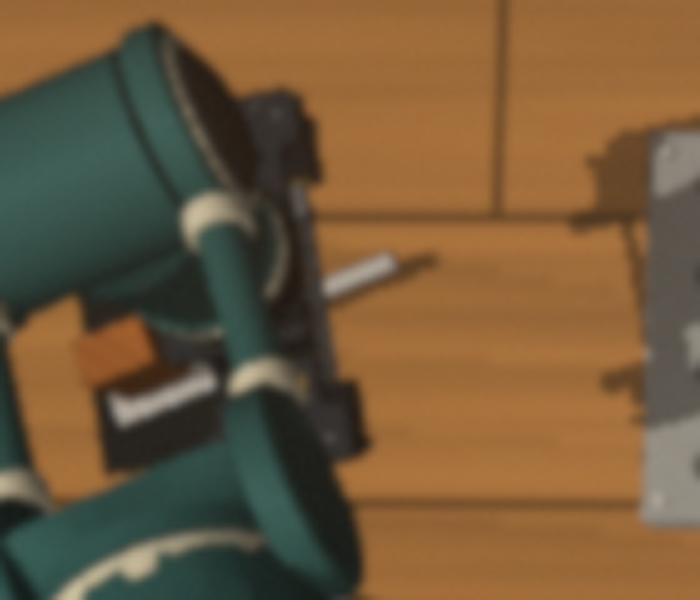

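View pics/e15_2.png

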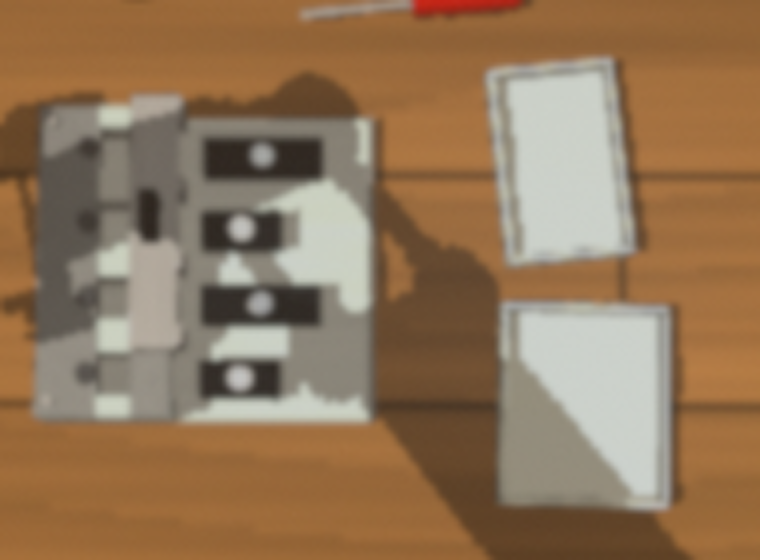

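```bash
python3 -m inch '[[1,0.1,-0.4,0,0,0,-0.08],[1,0.2,-0.8,0,0,0,-0.16],[1,0.3,-1,0,0,0,-0.25],[1,0.32,-1,0,0,0,-0.25]]'
python3 -c "
from h import *
to(.538,.007,.135,90.4)"
```

```text
time: 28.22
ee_pos: [0.5396, 0.0997, 0.2669]
tool_rot: [2.21, 2.232, 0.003]
wrist_force: [-0.4, 0.7, -0.6]
gripper_width: 0.0881
t 28.23 tcp [0.5396 0.0997 0.2669] yawx 90.57 zaxis [ 2.e-03  5.e-04 -1.e+00] F [-0.4  0.7 -0.6] w 0.0881 q [0.14 0.05 1.92 0.   1.17 0.13]
shift [-0.011 -0.618 -0.879] turn [-0.001  0.002 -0.004] mm [  -1.6  -92.7 -131.9]
```

```bash
python3 -m inch '[[1,-0.01,-0.35,-0.1,0,0,0],[1,-0.011,-0.618,-0.25,0,0,0],[1,-0.011,-0.618,-0.45,0,0,0],[1,-0.011,-0.618,-0.65,0,0,0],[1,-0.011,-0.618,-0.8,0,0,0],[1,-0.011,-0.618,-0.86,0,0,0],[1,-0.011,-0.618,-0.86,0,0,0]]'
python3 -m inch '[[0.3,0,0,0,0,0,0],[0.3,0,0,0,0,0,0],[0.3,0,0,0,0,0,0],[0.3,0,0,0,0,0,0],[0.3,0,0,0,0,0,0],[0.3,0,0,0,0,0,0]]' 15
python3 -c "
from h import *
to(.5097,.007,.1377,90.4)"
```

```text
time: 29.1
ee_pos: [0.5379, 0.0083, 0.1374]
tool_rot: [-2.208, -2.234, -0.002]
wrist_force: [-0.5, -0.0, 0.2]
gripper_width: 0.0883
time: 29.85
ee_pos: [0.5379, 0.0082, 0.1374]
tool_rot: [-2.209, -2.234, -0.002]
wrist_force: [0.3, -0.2, 0.7]
gripper_width: 0.0356
t 29.85 tcp [0.5379 0.0082 0.1374] yawx 90.66 zaxis [ 8.e-04  9.e-04 -1.e+00] F [ 0.3 -0.2  0.7] w 0.0356 q [-0.03  0.17  2.05  0.    0.92 -0.04]
shift [-0.188 -0.008  0.002] turn [-0.001  0.001 -0.006] mm [-28.2  -1.2   0.3]
```

```bash
python3 -m inch '[[0.3,-0.04,0,0,0,0,0],[0.3,-0.08,0,0,0,0,0],[0.3,-0.12,0,0,0,0,0],[0.3,-0.16,0,0,0,0,0],[0.3,-0.19,0,0,0,0,0],[0.3,-0.19,0,0,0,0,0],[0.3,-0.19,0,0,0,0,0]]'
python3 -c "
from h import *
state()"
```

```text
time: 30.72
ee_pos: [0.5098, 0.0081, 0.1374]
tool_rot: [2.208, 2.233, 0.003]
wrist_force: [5.2, -1.4, -4.0]
gripper_width: 0.0356
t 30.73 tcp [0.5098 0.0081 0.1374] yawx 90.66 zaxis [ 2.4e-03  7.0e-04 -1.0e+00] F [ 5.2 -1.4 -4. ] w 0.0356 q [-0.03  0.12  2.11  0.    0.91 -0.05]
```

```bash
python3 -m inch '[[1,0,0,0,0,0,0],[1,0,0,0,0,0,0],[1,0,0,0,0,0,0],[1,0,0,0.3,0,0,0],[1,0,0,0.6,0,0,0],[1,0,0,0.8,0,0,0],[1,0,0,0.8,0,0,0]]'
python3 -c "
from h import *
T=lambda x,y:(260+x/4-.375,130+y/4-.375)
for n,l,r,t,b,wx,wy in [('L1',204,322,139,178,262,155),('S1',202,281,211,250,241,228),('L2',202,321,286,326,260,303),('S2',200,280,361,399,239,378)]:
    m=(t+b)/2
    print(n,'y ends',onz('top',*T(l,m),.04)[1].round(4),onz('top',*T(r,m),.04)[1].round(4),'x far',onz('top',*T((l+r)/2,t),.04)[0].round(4),'x near at .012',onz('top',*T((l+r)/2,b),.012)[0].round(4),'win',onz('top',*T(wx,wy),.04).round(4))
to(.592,-.0733,.2,90.4)
save('s0',[('side',220,120,200,150,4),('top',260,130,190,140,4)])
"
```

```text
time: 31.6
ee_pos: [0.5115, 0.0081, 0.2606]
tool_rot: [2.204, 2.23, 0.01]
wrist_force: [-0.7, -1.2, 0.0]
gripper_width: 0.0877
L1 y ends -0.0287 -0.1171 x far 0.6037 x near at .012 0.5795 win [ 0.5915 -0.0722  0.04  ]
S1 y ends -0.0278 -0.0867 x far 0.5488 x near at .012 0.5238 win [ 0.536  -0.0569  0.04  ]
L2 y ends -0.0284 -0.1166 x far 0.4924 x near at .012 0.4658 win [ 0.4796 -0.0714  0.04  ]
S2 y ends -0.0275 -0.0865 x far 0.4364 x near at .012 0.4105 win [ 0.4238 -0.0563  0.04  ]
t 31.6 tcp [0.5115 0.0081 0.2606] yawx 90.67 zaxis [ 8.6e-03  6.0e-04 -1.0e+00] F [-0.7 -1.2  0. ] w 0.0877 q [-0.03 -0.02  2.    0.    1.15 -0.05]
shift [ 0.537 -0.543 -0.404] turn [-0.001  0.011 -0.006] mm [ 80.5 -81.4 -60.6]
```

View pics/s0_0.png

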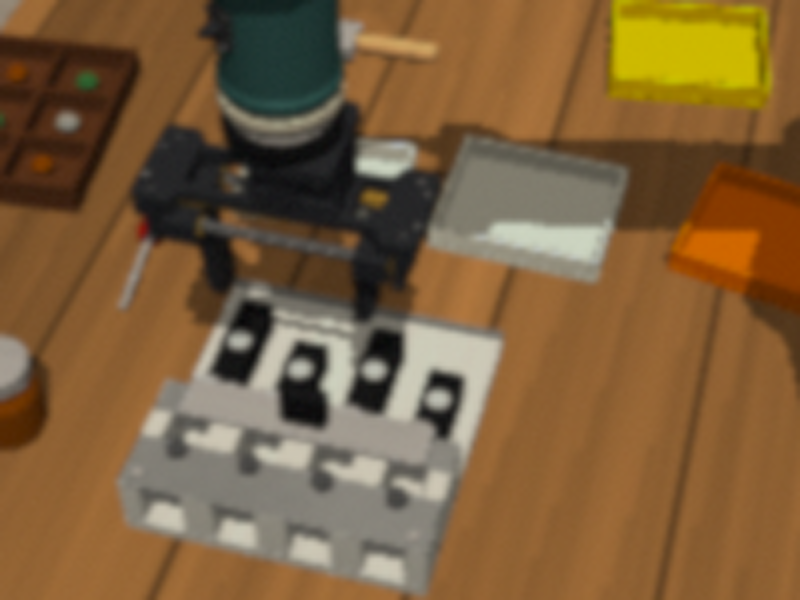

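View pics/s0_1.png

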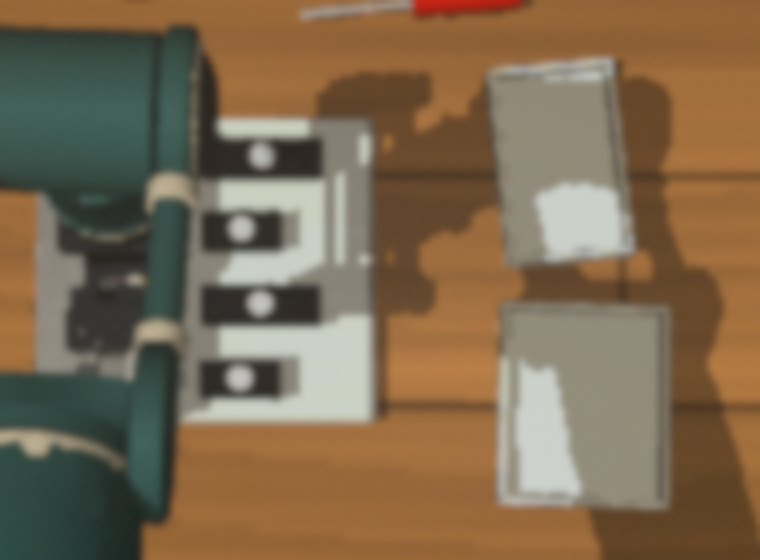

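```bash
python3 -m inch '[[0.5,0.2,-0.2,-0.1,0,0.011,0],[0.5,0.4,-0.4,-0.2,0,0.011,0],[0.5,0.555,-0.538,-0.4,0,0.011,0],[0.5,0.555,-0.538,-0.7,0,0.011,0],[0.5,0.555,-0.538,-0.85,0,0.011,0],[0.5,0.555,-0.538,-0.85,0,0.011,0]]' 15
python3 -c "
from h import *
to(.595,-.0725,.08,90.4)
save('s1',[('side',220,120,200,150,4),('top',260,130,190,140,4)])
"
```

```text
time: 32.45
ee_pos: [0.5892, -0.0721, 0.1245]
tool_rot: [-2.199, -2.225, 0.015]
wrist_force: [0.1, -0.2, -0.2]
gripper_width: 0.044
t 32.45 tcp [ 0.5892 -0.0721  0.1245] yawx 90.66 zaxis [-0.0161  0.0023 -0.9999] F [ 0.1 -0.2 -0.2] w 0.044 q [-0.16  0.29  1.93 -0.    0.94 -0.17]
shift [ 0.039 -0.002 -0.297] turn [-0.003 -0.021 -0.006] mm [  5.8  -0.4 -44.5]
```

View pics/s1_0.png

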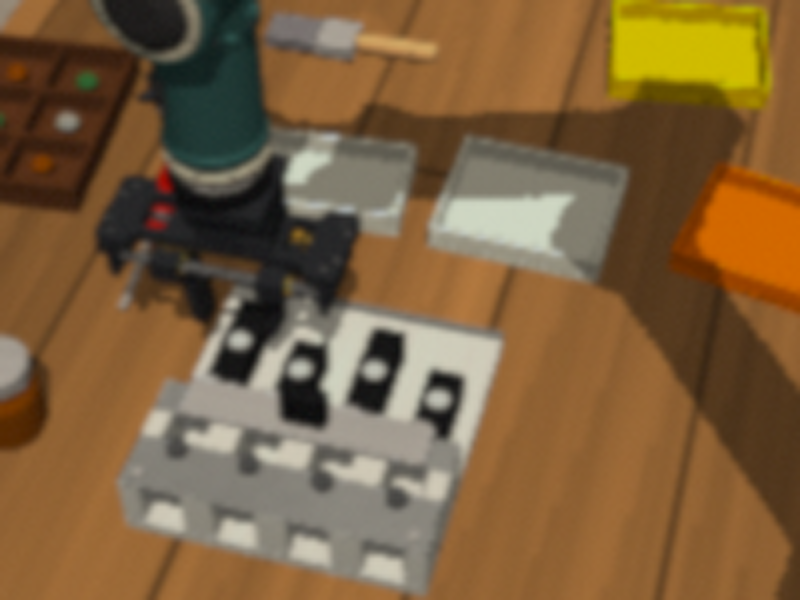

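```bash
python3 -m inch '[[0.5,0.039,0,0,-0.003,-0.021,0],[0.5,0.039,0,0,-0.003,-0.021,0],[0.5,0.039,0,0,-0.003,-0.021,0]]'
python3 -c "
from h import *
to(.595,-.0725,.08,90.4)"
```

```text
time: 32.92
ee_pos: [0.5983, -0.0724, 0.1294]
tool_rot: [2.203, 2.229, 0.008]
wrist_force: [-0.0, -0.1, 0.2]
gripper_width: 0.0442
t 32.92 tcp [ 0.5983 -0.0724  0.1294] yawx 90.68 zaxis [ 0.0092 -0.0016 -1.    ] F [-0.  -0.1  0.2] w 0.0442 q [-0.16  0.29  1.92 -0.    0.93 -0.17]
shift [-0.022 -0.    -0.33 ] turn [ 0.002  0.012 -0.006] mm [ -3.3  -0.1 -49.4]
```

```bash
python3 -m inch '[[0.5,-0.018,0,-0.05,0,0.008,0],[0.5,-0.018,0,-0.12,0,0.008,0],[0.5,-0.018,0,-0.2,0,0.008,0],[0.5,-0.018,0,-0.2,0,0.008,0]]'
python3 -c "
from h import *
to(.595,-.0725,.08,90.4);save('s2',[('side',220,120,200,150,4),('top',260,130,190,140,4)])"
```

```text
time: 33.42
ee_pos: [0.5942, -0.0722, 0.0973]
tool_rot: [2.208, 2.234, -0.002]
wrist_force: [0.3, 0.6, -0.3]
gripper_width: 0.0439
t 33.42 tcp [ 0.5942 -0.0722  0.0973] yawx 90.68 zaxis [-7.e-04 -9.e-04 -1.e+00] F [ 0.3  0.6 -0.3] w 0.0439 q [-0.16  0.33  1.94 -0.    0.88 -0.17]
shift [ 0.005 -0.002 -0.116] turn [ 0.001 -0.001 -0.006] mm [  0.8  -0.3 -17.3]
```

View pics/s2_0.png

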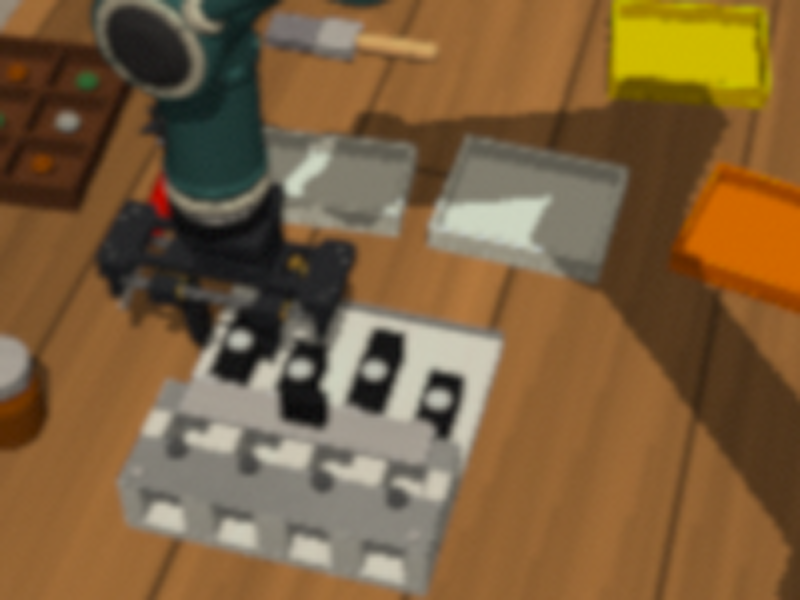

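View pics/s2_1.png

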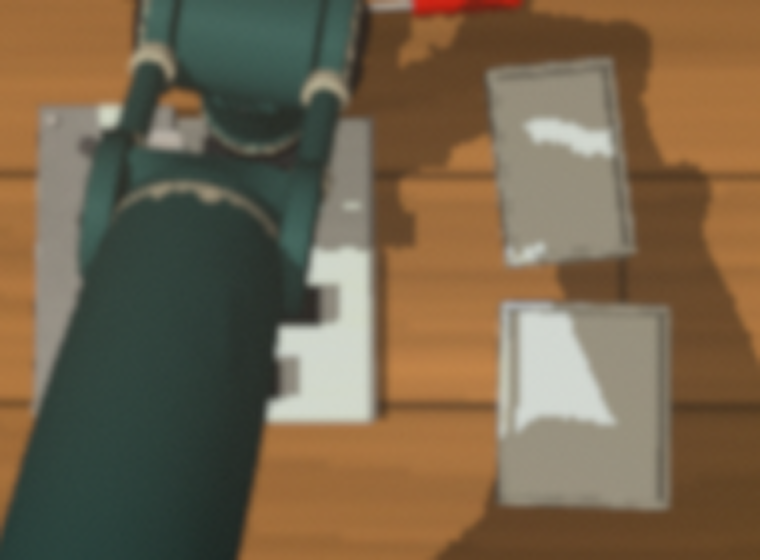

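```bash
python3 -m inch '[[0.5,0.003,0,-0.05,0,0,0],[0.5,0.003,0,-0.115,0,0,0],[0.5,0.003,0,-0.115,0,0,0]]'
python3 -m inch '[[0.2,0,0,0,0,0,0],[0.2,0,0,0,0,0,0],[0.2,0,0,0,0,0,0],[0.2,0,0,0,0,0,0],[0.2,0,0,0,0,0,0]]' 25
python3 -m inch '[[0.2,0,0,0.1,0,0,0],[0.2,0,0,0.2,0,0,0],[0.2,0,0,0.3,0,0,0],[0.2,0,0,0.3,0,0,0]]'
python3 -c "
from h import *
to(.380,-.313,.12,90);save('s3',[('side',220,120,200,150,4)])"
```

```text
time: 33.9
ee_pos: [0.5949, -0.0722, 0.0803]
tool_rot: [2.208, 2.234, -0.002]
wrist_force: [-0.2, 0.0, -0.6]
gripper_width: 0.044
time: 34.52
ee_pos: [0.5948, -0.0722, 0.0803]
tool_rot: [2.208, 2.234, -0.002]
wrist_force: [-0.2, 0.1, -1.3]
gripper_width: 0.0278
time: 35.02
ee_pos: [0.5964, -0.0725, 0.1279]
tool_rot: [2.205, 2.232, 0.003]
wrist_force: [0.5, 0.3, -1.8]
gripper_width: 0.0278
t 35.02 tcp [ 0.5964 -0.0725  0.1279] yawx 90.68 zaxis [ 0.0041 -0.0017 -1.    ] F [ 0.5  0.3 -1.8] w 0.0278 q [-0.16  0.29  1.92 -0.    0.93 -0.17]
shift [-1.443 -1.603 -0.053] turn [ 0.002  0.005 -0.015] mm [-216.4 -240.5   -7.9]
```

View pics/s3_0.png

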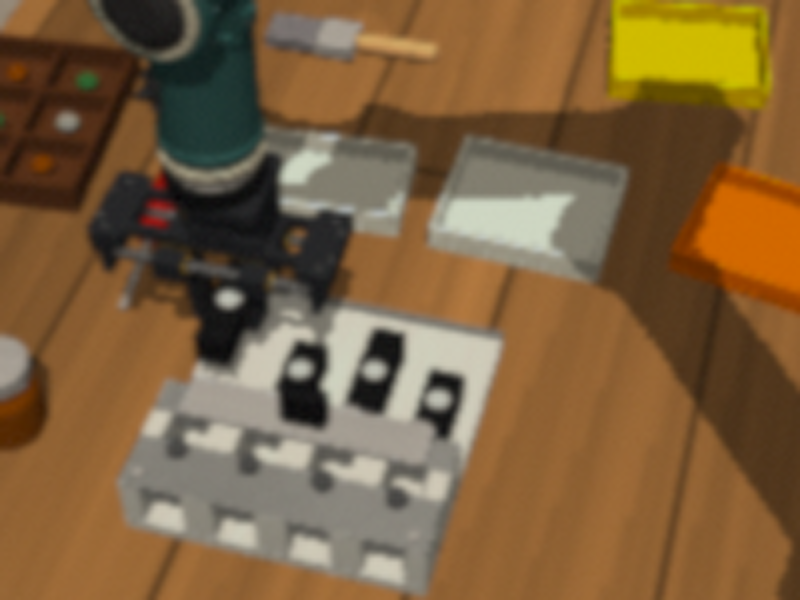

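```bash
python3 -m inch '[[0.2,-0.05,-0.1,0.12,0,0,0],[0.2,-0.2,-0.3,0.2,0,0,0],[0.2,-0.45,-0.55,0.2,0,0,0],[0.2,-0.72,-0.8,0.2,0,0,0],[0.2,-0.72,-0.8,0.2,0,0,0]]'
python3 -m inch '[[0.2,-0.2,-0.25,0,0,0,0],[0.2,-0.45,-0.5,0,0,0,0],[0.2,-0.72,-0.8,0,0,0,0],[0.2,-0.72,-0.8,-0.2,0,0,0],[0.2,-0.72,-0.8,-0.2,0,0,0]]'
python3 -c "
from h import *
to(.380,-.313,.0755,89.0);save('s4',[('side',220,100,200,150,4),('top',260,130,190,140,4)])"
```

```text
time: 35.7
ee_pos: [0.4845, -0.1947, 0.1569]
tool_rot: [2.212, 2.229, -0.001]
wrist_force: [0.7, -0.3, -1.2]
gripper_width: 0.0278
time: 36.33
ee_pos: [0.375, -0.3141, 0.1255]
tool_rot: [-2.213, -2.226, 0.001]
wrist_force: [0.1, 0.3, -1.2]
gripper_width: 0.0277
t 36.33 tcp [ 0.375  -0.3141  0.1255] yawx 90.33 zaxis [-0.0027  0.0017 -1.    ] F [ 0.1  0.3 -1.2] w 0.0277 q [-0.75  0.1   2.15 -0.    0.89 -0.75]
shift [ 0.034  0.007 -0.333] turn [-0.002 -0.003 -0.03 ] mm [  5.    1.1 -50. ]
```

View pics/s4_0.png

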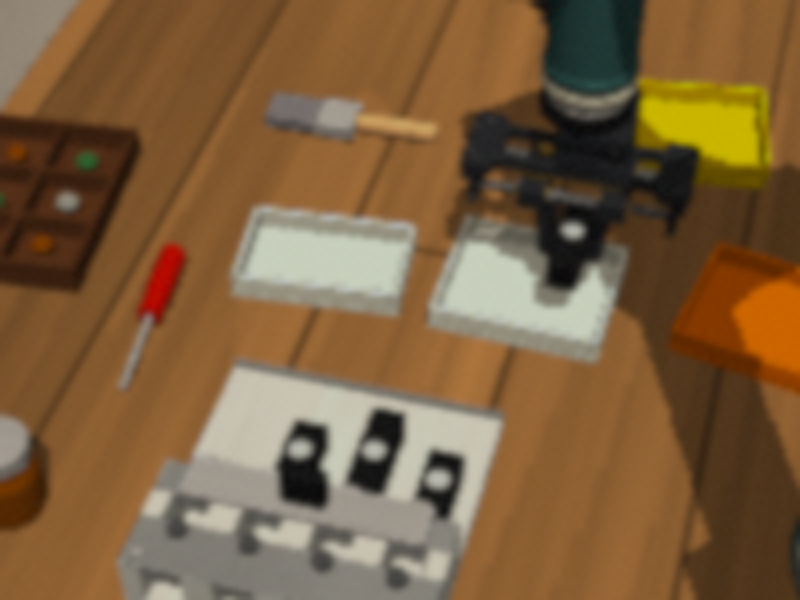

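View pics/s4_1.png

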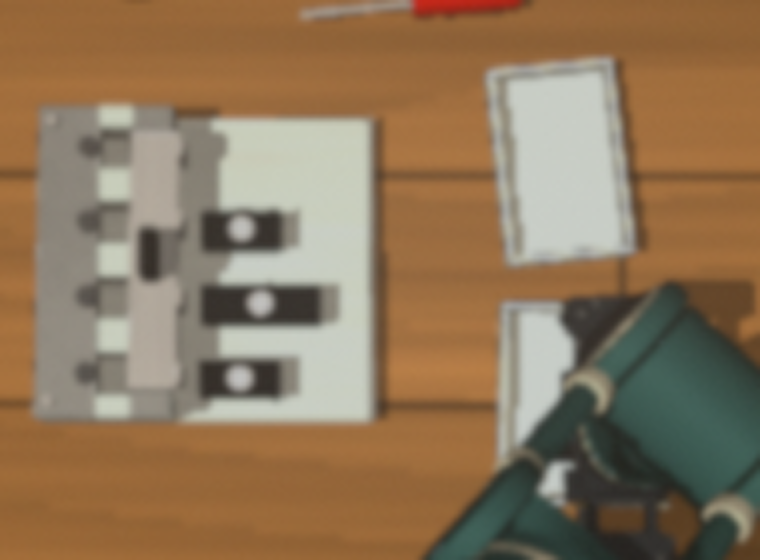

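```bash
python3 -c "
from h import *
S=lambda x,y:(220+x/4-.375,100+y/4-.375)
P=[onz('side',*S(*p),.025) for p in [(470,217),(628,248),(602,345),(433,312)]];print(np.round(P,4),np.mean(P,0))
P=[onz('side',*S(*p),.025) for p in [(256,208),(416,226),(405,301),(236,283)]];print(np.round(P,4),np.mean(P,0))
"
python3 -m inch '[[0.2,0.034,0.007,-0.1,0,0,-0.03],[0.2,0.034,0.007,-0.2,0,0,-0.03],[0.2,0.034,0.007,-0.27,0,0,-0.03],[0.2,0.034,0.007,-0.3,0,0,-0.03],[0.2,0.034,0.007,-0.3,0,0,-0.03]]'
python3 -c "
from h import *
to(.380,-.313,.0755,89.0);save('s5',[('side',220,100,200,150,4)])"
```

```text
[[ 0.4776 -0.3703  0.025 ]
 [ 0.3318 -0.3681  0.025 ]
 [ 0.3314 -0.2434  0.025 ]
 [ 0.4786 -0.243   0.025 ]] [ 0.40483605 -0.30620328  0.025     ]
[[ 0.6694 -0.3295  0.025 ]
 [ 0.5217 -0.3453  0.025 ]
 [ 0.5053 -0.2494  0.025 ]
 [ 0.6537 -0.2311  0.025 ]] [ 0.58755118 -0.28881367  0.025     ]
time: 37.05
ee_pos: [0.3817, -0.3131, 0.0817]
tool_rot: [-2.238, -2.204, 0.001]
wrist_force: [-0.3, -0.7, -1.8]
gripper_width: 0.0278
t 37.05 tcp [ 0.3817 -0.3131  0.0817] yawx 89.11 zaxis [-8.e-04 -3.e-04 -1.e+00] F [-0.3 -0.7 -1.8] w 0.0278 q [-0.74  0.18  2.17 -0.    0.79 -0.72]
shift [-0.011  0.001 -0.041] turn [ 0.    -0.001 -0.002] mm [-1.7  0.1 -6.2]
```

View pics/s5_0.png

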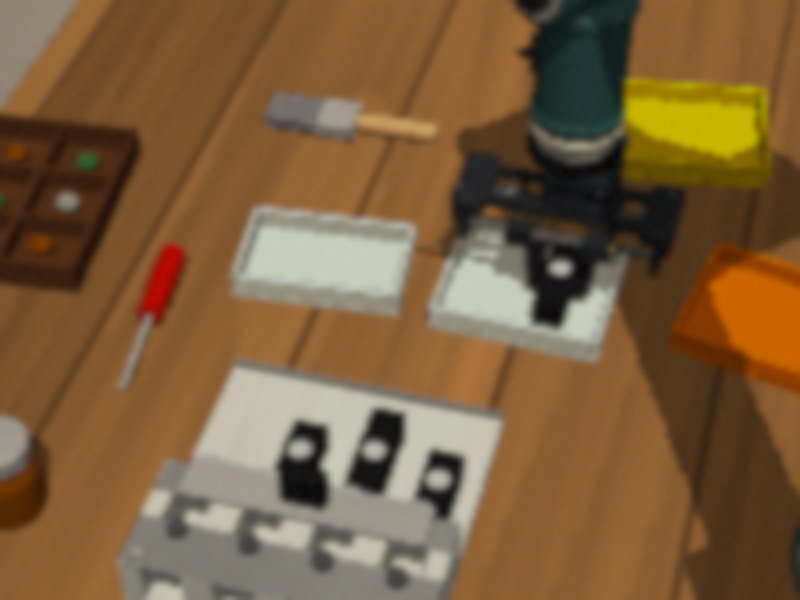

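```bash
python3 -m inch '[[0.2,-0.008,0.02,-0.01,0,0,0],[0.2,-0.008,0.02,-0.03,0,0,0],[0.2,-0.008,0.02,-0.042,0,0,0],[0.2,-0.008,0.02,-0.042,0,0,0]]'
python3 -c "
from h import *
to(.380,-.310,.0745,89.0)"
```

```text
time: 37.6
ee_pos: [0.3807, -0.3104, 0.0758]
tool_rot: [2.239, 2.204, -0.001]
wrist_force: [-0.3, 0.1, -0.5]
gripper_width: 0.0279
t 37.6 tcp [ 0.3807 -0.3104  0.0758] yawx 89.1 zaxis [-2.e-04 -8.e-04 -1.e+00] F [-0.3  0.1 -0.5] w 0.0279 q [-0.73  0.18  2.18 -0.    0.78 -0.72]
shift [-0.004  0.002 -0.008] turn [ 0.001 -0.    -0.002] mm [-0.7  0.4 -1.3]
```

```bash
python3 -m inch '[[0.2,0,0,-0.012,0,0,0],[0.2,0,0,-0.012,0,0,0],[0.42,0,0,-0.012,0,0,0],[0.42,0,0,-0.012,0,0,0],[0.42,0,0,0.2,0,0,0],[0.42,0,0,0.5,0,0,0],[0.42,0,0,0.5,0,0,0]]'
python3 -c "
from h import *
to(.423,-.0568,.13,90.4);save('s6',[('side',220,100,200,150,4)])"
```

```text
time: 38.48
ee_pos: [0.383, -0.3124, 0.1549]
tool_rot: [2.232, 2.198, -0.0]
wrist_force: [-0.1, -0.1, 0.8]
gripper_width: 0.0371
t 38.48 tcp [ 0.383  -0.3124  0.1549] yawx 89.1 zaxis [ 0.0062 -0.0066 -1.    ] F [-0.1 -0.1  0.8] w 0.0371 q [-0.73  0.06  2.13 -0.    0.94 -0.72]
shift [ 0.267  1.704 -0.166] turn [0.008 0.008 0.029] mm [ 40.  255.6 -24.9]
```

View pics/s6_0.png

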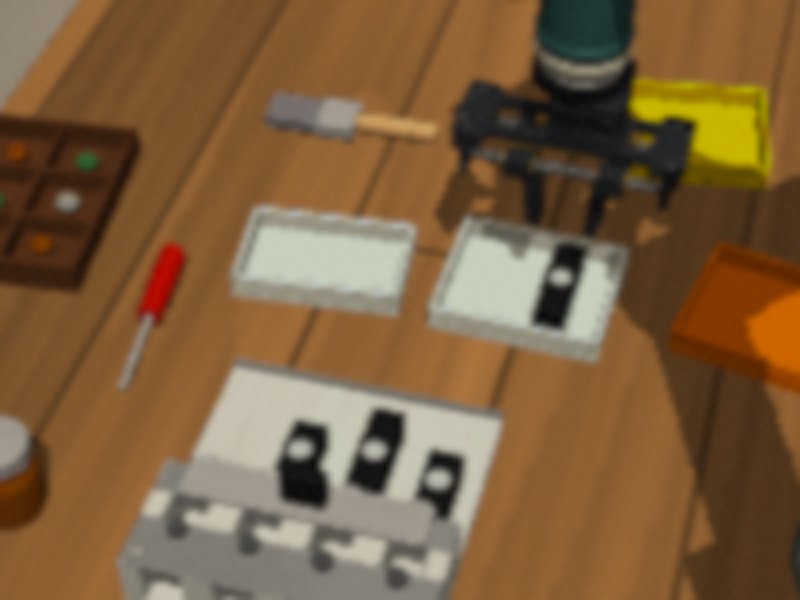

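```bash
python3 -m inch '[[0.5,0.05,0.3,0,0,0,0.01],[0.5,0.1,0.6,0,0,0,0.02],[0.5,0.13,0.86,0,0.008,0.008,0.029],[0.5,0.13,0.86,0,0.008,0.008,0.029]]' 15
python3 -m inch '[[0.5,0.05,0.3,0,0,0,0],[0.5,0.1,0.6,0,0,0,0],[0.5,0.12,0.84,-0.15,0,0,0],[0.5,0.12,0.84,-0.2,0,0,0],[0.5,0.12,0.84,-0.2,0,0,0]]'
python3 -c "
from h import *
to(.4225,-.057,.08,90.4);save('s7',[('side',220,100,200,150,4)])"
```

```text
time: 39.02
ee_pos: [0.4002, -0.18, 0.1511]
tool_rot: [-2.205, -2.228, 0.002]
wrist_force: [0.7, -0.0, -0.2]
gripper_width: 0.0441
time: 39.65
ee_pos: [0.4175, -0.0547, 0.12]
tool_rot: [-2.203, -2.227, 0.005]
wrist_force: [0.1, -0.6, -0.3]
gripper_width: 0.044
t 39.65 tcp [ 0.4175 -0.0547  0.12  ] yawx 90.61 zaxis [-0.0084  0.004  -1.    ] F [ 0.1 -0.6 -0.3] w 0.044 q [-0.19 -0.02  2.29  0.    0.88 -0.2 ]
shift [ 0.033 -0.015 -0.267] turn [-0.005 -0.011 -0.005] mm [  5.   -2.3 -40. ]
```

View pics/s7_0.png

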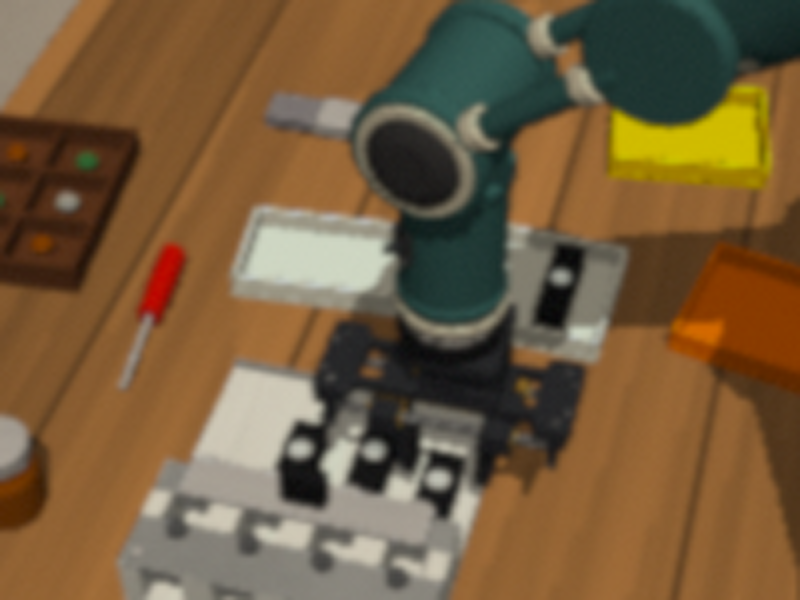

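```bash
python3 -m inch '[[0.5,0.028,-0.012,-0.03,-0.003,-0.008,0],[0.5,0.028,-0.012,-0.06,-0.003,-0.008,0],[0.5,0.028,-0.012,-0.09,-0.003,-0.008,0],[0.5,0.028,-0.012,-0.09,-0.003,-0.008,0]]'
python3 -c "
from h import *
to(.4225,-.057,.08,90.4);save('s8',[('side',220,100,200,150,4)])"
```

```text
time: 40.2
ee_pos: [0.4218, -0.0569, 0.1067]
tool_rot: [-2.209, -2.23, 0.0]
wrist_force: [-0.8, -0.1, -0.6]
gripper_width: 0.0441
t 40.2 tcp [ 0.4218 -0.0569  0.1067] yawx 90.54 zaxis [-0.0017  0.0017 -1.    ] F [-0.8 -0.1 -0.6] w 0.0441 q [-0.19  0.01  2.29  0.    0.84 -0.2 ]
shift [ 0.004 -0.001 -0.178] turn [-0.002 -0.002 -0.003] mm [  0.7  -0.1 -26.7]
```

View pics/s8_0.png

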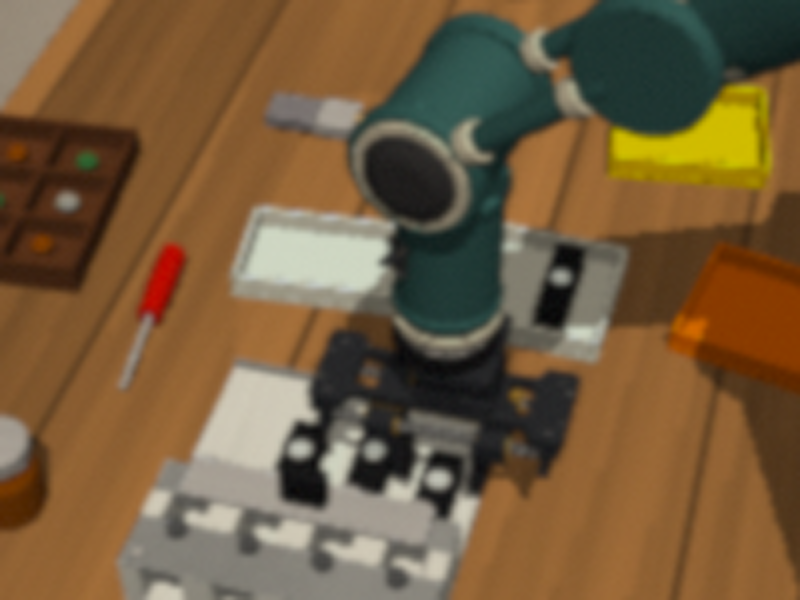

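```bash
python3 -m inch '[[0.5,0.002,0,-0.05,0,0,0],[0.5,0.002,0,-0.1,0,0,0],[0.5,0.002,0,-0.1,0,0,0]]'
python3 -c "
from h import *
to(.4225,-.057,.08,90.4)"
python3 -m inch '[[0.5,0,0,-0.04,0,0,0],[0.5,0,0,-0.075,0,0,0],[0.5,0,0,-0.075,0,0,0]]'
python3 -c "
from h import *
to(.4225,-.057,.08,90.4)"
```

```text
time: 40.62
ee_pos: [0.4215, -0.0566, 0.091]
tool_rot: [-2.208, -2.23, 0.001]
wrist_force: [-0.6, 0.2, -0.3]
gripper_width: 0.0439
t 40.62 tcp [ 0.4215 -0.0566  0.091 ] yawx 90.56 zaxis [-0.0033  0.0019 -1.    ] F [-0.6  0.2 -0.3] w 0.0439 q [-0.19  0.04  2.3   0.    0.8  -0.2 ]
shift [ 0.006 -0.002 -0.073] turn [-0.002 -0.004 -0.004] mm [  1.   -0.4 -11. ]
time: 41.0
ee_pos: [0.4211, -0.0566, 0.0792]
tool_rot: [-2.207, -2.229, 0.003]
wrist_force: [-0.5, -0.5, -0.4]
gripper_width: 0.0439
t 41.0 tcp [ 0.4211 -0.0566  0.0792] yawx 90.56 zaxis [-0.0045  0.0022 -1.    ] F [-0.5 -0.5 -0.4] w 0.0439 q [-0.19  0.06  2.31  0.    0.78 -0.2 ]
shift [ 0.01  -0.003  0.005] turn [-0.003 -0.006 -0.004] mm [ 1.4 -0.4  0.8]
```

```bash
python3 -m inch '[[0.2,0,0,0,0,0,0],[0.2,0,0,0,0,0,0],[0.2,0,0,0,0,0,0],[0.2,0,0,0,0,0,0],[0.2,0,0,0,0,0,0]]' 25
python3 -m inch '[[0.2,0,0,0.1,0,0,0],[0.2,0,0,0.2,0,0,0],[0.2,0,0,0.4,0,0,0],[0.2,0,0,0.5,0,0,0]]'
python3 -c "
from h import *
to(.562,-.2965,.15,96.0);save('s9',[('side',220,100,200,150,4)])"
```

```text
time: 41.62
ee_pos: [0.4212, -0.0566, 0.0793]
tool_rot: [-2.207, -2.229, 0.002]
wrist_force: [0.3, -0.1, 0.8]
gripper_width: 0.0279
time: 42.12
ee_pos: [0.4224, -0.0568, 0.1569]
tool_rot: [-2.21, -2.231, -0.001]
wrist_force: [0.1, 0.2, -0.7]
gripper_width: 0.0277
t 42.12 tcp [ 0.4224 -0.0568  0.1569] yawx 90.56 zaxis [-4.0e-04  1.4e-03 -1.0e+00] F [ 0.1  0.2 -0.7] w 0.0277 q [-0.19 -0.07  2.26  0.    0.95 -0.2 ]
shift [ 0.931 -1.598 -0.046] turn [-0.002 -0.001  0.121] mm [ 139.6 -239.7   -6.9]
```

View pics/s9_0.png

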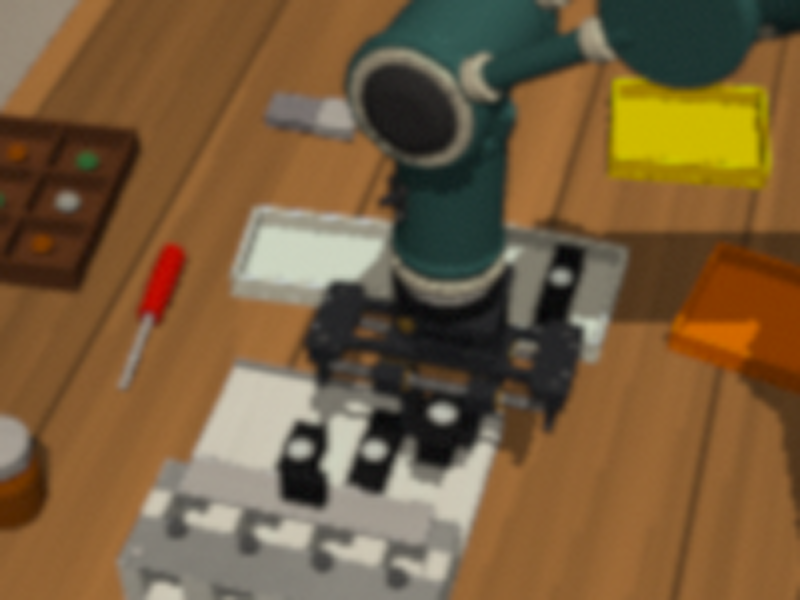

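```bash
python3 -m inch '[[0.2,0.2,-0.3,0,0,0,0.02],[0.2,0.4,-0.55,0,0,0,0.04],[0.2,0.645,-0.78,0,0,0,0.06],[0.2,0.645,-0.78,0,0,0,0.06]]'
python3 -m inch '[[0.2,0.2,-0.3,0,0,0,0.02],[0.2,0.4,-0.55,0,0,0,0.04],[0.2,0.645,-0.78,-0.1,0,0,0.06],[0.2,0.645,-0.78,-0.2,0,0,0.06],[0.2,0.645,-0.78,-0.2,0,0,0.06]]'
python3 -c "
from h import *
to(.616,-.291,.074,96.0);save('s10',[('side',220,100,200,150,4),('top',260,130,190,140,4)])"
```

```text
time: 42.68
ee_pos: [0.5223, -0.1763, 0.1582]
tool_rot: [2.158, 2.28, 0.004]
wrist_force: [-1.0, 0.7, -1.4]
gripper_width: 0.0278
time: 43.3
ee_pos: [0.6164, -0.2914, 0.1253]
tool_rot: [-2.102, -2.329, -0.002]
wrist_force: [0.2, -0.2, -0.5]
gripper_width: 0.0274
t 43.3 tcp [ 0.6164 -0.2914  0.1253] yawx 95.84 zaxis [-0.0025  0.0036 -1.    ] F [ 0.2 -0.2 -0.5] w 0.0274 q [-0.48  0.43  1.73  0.    0.99 -0.58]
shift [-0.003  0.003 -0.342] turn [-0.005 -0.003  0.004] mm [ -0.4   0.4 -51.3]
```

View pics/s10_0.png

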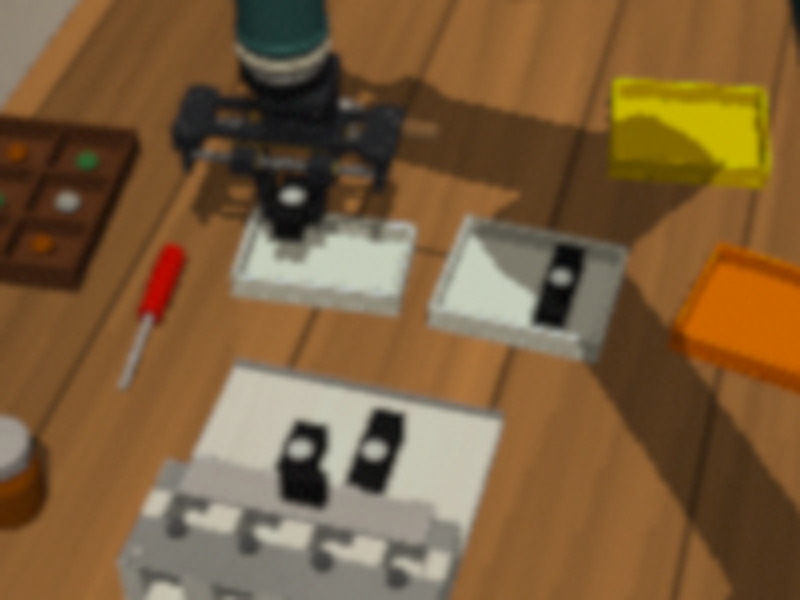

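```bash
python3 -m inch '[[0.2,0,0,-0.1,0,0,0],[0.2,0,0,-0.2,0,0,0],[0.2,0,0,-0.28,0,0,0],[0.2,0,0,-0.28,0,0,0]]'
python3 -c "
from h import *
to(.616,-.291,.074,96.0);save('s11',[('side',220,100,200,150,4),('top',260,130,190,140,4)])"
```

```text
time: 43.9
ee_pos: [0.6163, -0.291, 0.0835]
tool_rot: [-2.102, -2.33, -0.002]
wrist_force: [-0.2, 0.1, 0.2]
gripper_width: 0.0276
t 43.9 tcp [ 0.6163 -0.291   0.0835] yawx 95.88 zaxis [-0.0021  0.0033 -1.    ] F [-0.2  0.1  0.2] w 0.0276 q [-0.48  0.48  1.75  0.    0.92 -0.58]
shift [-0.002 -0.    -0.063] turn [-0.004 -0.003  0.003] mm [-0.3 -0.  -9.5]
```

View pics/s11_0.png

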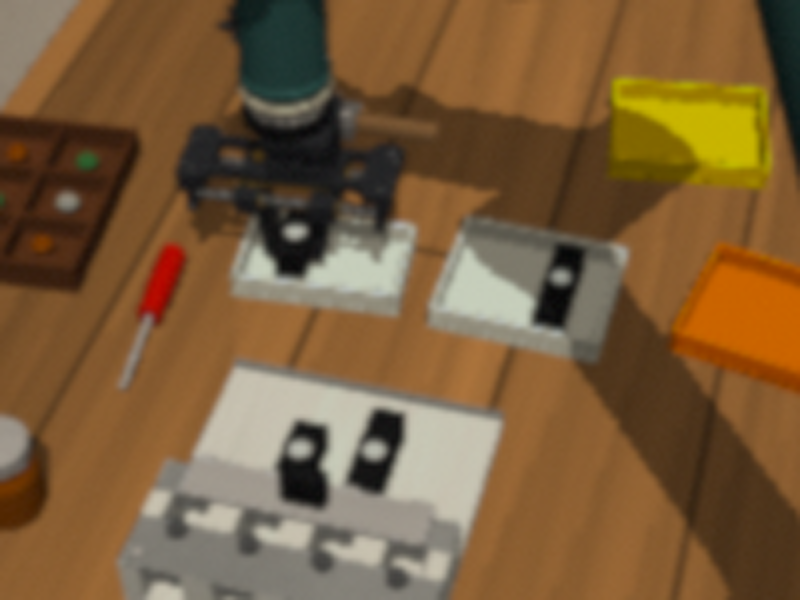

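```bash
python3 -m inch '[[0.2,0,0,-0.03,0,0,0],[0.2,0,0,-0.055,0,0,0],[0.2,0,0,-0.065,0,0,0],[0.2,0,0,-0.065,0,0,0]]'
python3 -c "
from h import *
to(.616,-.291,.074,96.0)"
```

```text
time: 44.5
ee_pos: [0.6174, -0.2916, 0.0753]
tool_rot: [-2.104, -2.332, -0.003]
wrist_force: [-0.2, 0.3, -0.3]
gripper_width: 0.0278
t 44.5 tcp [ 0.6174 -0.2916  0.0753] yawx 95.88 zaxis [ 4.e-04  2.e-03 -1.e+00] F [-0.2  0.3 -0.3] w 0.0278 q [-0.48  0.49  1.75  0.    0.9  -0.58]
shift [-0.009  0.004 -0.009] turn [-0.003  0.001  0.003] mm [-1.4  0.6 -1.3]
```

```bash
python3 -m inch '[[0.2,0,0,-0.012,0,0,0],[0.2,0,0,-0.012,0,0,0],[0.42,0,0,-0.012,0,0,0],[0.42,0,0,-0.012,0,0,0],[0.42,0,0,0.2,0,0,0],[0.42,0,0,0.5,0,0,0],[0.42,0,0,0.5,0,0,0]]'
python3 -c "
from h import *
to(.538,-.0573,.13,90.4);save('s12',[('side',220,100,200,150,4),('top',260,130,190,140,4)])"
```

```text
time: 45.38
ee_pos: [0.6203, -0.2931, 0.1558]
tool_rot: [2.099, 2.326, 0.007]
wrist_force: [0.9, -0.4, 0.7]
gripper_width: 0.037
t 45.38 tcp [ 0.6203 -0.2931  0.1558] yawx 95.87 zaxis [ 0.0089 -0.0023 -1.    ] F [ 0.9 -0.4  0.7] w 0.037 q [-0.48  0.4   1.71  0.    1.02 -0.58]
shift [-0.549  1.572 -0.172] turn [ 0.003  0.011 -0.122] mm [-82.3 235.8 -25.8]
```

View pics/s12_0.png

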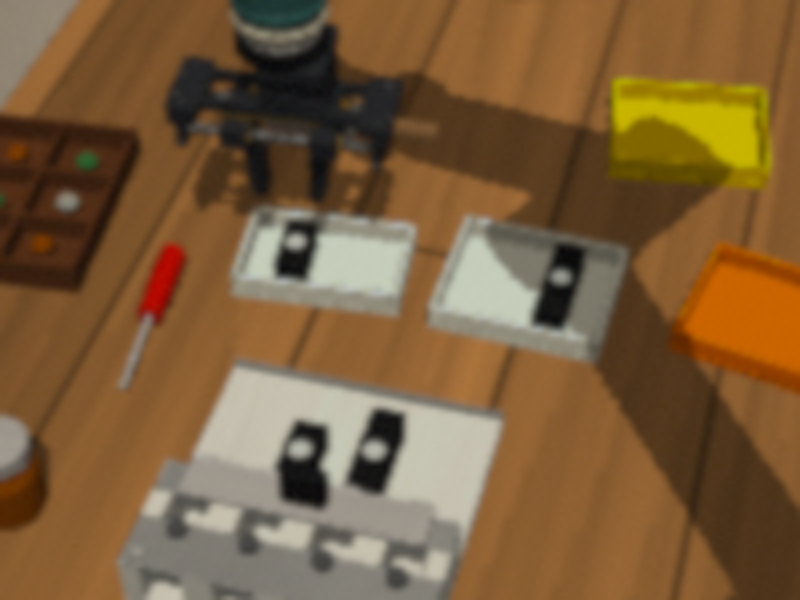

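View pics/s12_1.png

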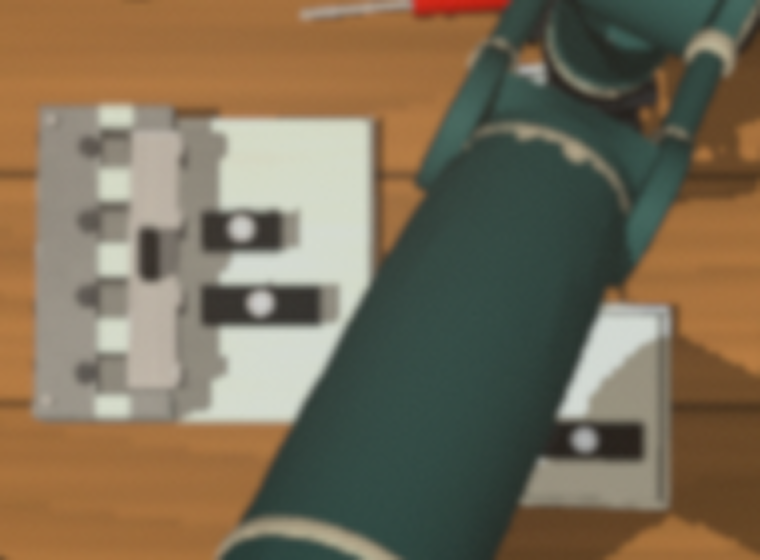

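```bash
python3 -m inch '[[0.5,-0.08,0.25,0,0,0,-0.02],[0.5,-0.18,0.5,0,0,0,-0.04],[0.5,-0.27,0.78,0,0.003,0.011,-0.06],[0.5,-0.27,0.78,0,0.003,0.011,-0.06]]' 15
python3 -m inch '[[0.5,-0.08,0.25,0,0,0,-0.02],[0.5,-0.18,0.5,0,0,0,-0.04],[0.5,-0.25,0.78,-0.1,0,0,-0.06],[0.5,-0.25,0.78,-0.25,0,0,-0.06],[0.5,-0.25,0.78,-0.25,0,0,-0.06]]'
python3 -c "
from h import *
to(.540,-.0573,.08,90.4)"
```

```text
time: 45.98
ee_pos: [0.5746, -0.1719, 0.1485]
tool_rot: [-2.147, -2.276, 0.006]
wrist_force: [0.8, -0.5, -0.7]
gripper_width: 0.044
time: 46.6
ee_pos: [0.5353, -0.0548, 0.1084]
tool_rot: [-2.196, -2.222, 0.011]
wrist_force: [-0.1, -0.6, 0.2]
gripper_width: 0.0442
t 46.6 tcp [ 0.5353 -0.0548  0.1084] yawx 90.67 zaxis [-0.0171  0.007  -0.9998] F [-0.1 -0.6  0.2] w 0.0442 q [-0.15  0.22  2.05  0.01  0.89 -0.17]
shift [ 0.032 -0.017 -0.189] turn [-0.009 -0.022 -0.006] mm [  4.7  -2.5 -28.4]
```

```bash
python3 -m inch '[[0.5,0.02,-0.012,0.02,-0.006,-0.014,0],[0.5,0.02,-0.012,0.02,-0.006,-0.014,0],[0.5,0.02,-0.012,0,-0.006,-0.014,0],[0.5,0.02,-0.012,0,-0.006,-0.014,0]]'
python3 -c "
from h import *
to(.540,-.0573,.08,90.4);save('s13',[('side',220,100,200,150,4)])"
```

```text
time: 47.1
ee_pos: [0.5383, -0.0568, 0.1084]
tool_rot: [-2.205, -2.23, 0.004]
wrist_force: [0.2, -1.1, 0.4]
gripper_width: 0.0439
t 47.1 tcp [ 0.5383 -0.0568  0.1084] yawx 90.65 zaxis [-0.006   0.0023 -1.    ] F [ 0.2 -1.1  0.4] w 0.0439 q [-0.15  0.22  2.05  0.    0.87 -0.16]
shift [ 0.011 -0.003 -0.19 ] turn [-0.003 -0.008 -0.006] mm [  1.7  -0.5 -28.4]
```

View pics/s13_0.png

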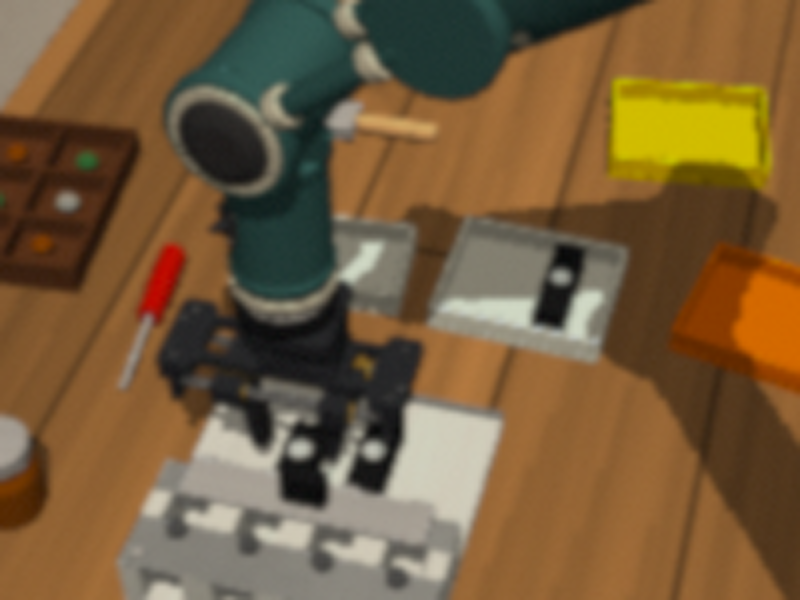

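```bash
python3 -m inch '[[0.5,0.006,-0.003,-0.05,0,-0.006,0],[0.5,0.006,-0.003,-0.1,0,-0.006,0],[0.5,0.006,-0.003,-0.1,0,-0.006,0]]'
python3 -c "
from h import *
to(.540,-.0573,.08,90.4)"
python3 -m inch '[[0.5,0,0,-0.04,0,0,0],[0.5,0,0,-0.085,0,0,0],[0.5,0,0,-0.085,0,0,0]]'
python3 -m inch '[[0.2,0,0,0,0,0,0],[0.2,0,0,0,0,0,0],[0.2,0,0,0,0,0,0],[0.2,0,0,0,0,0,0],[0.2,0,0,0,0,0,0]]' 25
python3 -c "
from h import *
to(.563,-.293,.15,96.0)"
```

```text
time: 47.52
ee_pos: [0.5382, -0.057, 0.0923]
tool_rot: [-2.206, -2.231, 0.001]
wrist_force: [-0.4, -0.2, 0.1]
gripper_width: 0.0441
t 47.52 tcp [ 0.5382 -0.057   0.0923] yawx 90.66 zaxis [-0.0036  0.0027 -1.    ] F [-0.4 -0.2  0.1] w 0.0441 q [-0.15  0.24  2.06  0.    0.84 -0.17]
shift [ 0.012 -0.002 -0.082] turn [-0.003 -0.005 -0.006] mm [  1.8  -0.3 -12.3]
time: 47.9
ee_pos: [0.5376, -0.0569, 0.0786]
tool_rot: [-2.204, -2.23, 0.003]
wrist_force: [-0.4, 0.4, -0.6]
gripper_width: 0.044
time: 48.52
ee_pos: [0.5377, -0.0569, 0.0787]
tool_rot: [-2.205, -2.23, 0.002]
wrist_force: [-0.7, -0.6, -0.6]
gripper_width: 0.0278
t 48.52 tcp [ 0.5377 -0.0569  0.0787] yawx 90.66 zaxis [-0.0051  0.0029 -1.    ] F [-0.7 -0.6 -0.6] w 0.0278 q [-0.15  0.26  2.07  0.    0.82 -0.17]
shift [ 0.169 -1.574  0.475] turn [-0.003 -0.007  0.119] mm [  25.3 -236.1   71.3]
```

```bash
python3 -m inch '[[0.2,0,0,0.15,0,0,0],[0.2,0,0,0.3,0,0,0],[0.2,0,0,0.5,0,0,0],[0.2,0,0,0.5,0,0,0]]'
python3 -m inch '[[0.2,0.03,-0.3,0,0,0,0.02],[0.2,0.06,-0.55,0,0,0,0.04],[0.2,0.085,-0.78,0,0,0,0.06],[0.2,0.085,-0.78,0,0,0,0.06]]'
python3 -m inch '[[0.2,0.03,-0.3,0,0,0,0.02],[0.2,0.06,-0.55,0,0,0,0.04],[0.2,0.085,-0.78,-0.1,0,0,0.06],[0.2,0.085,-0.78,-0.2,0,0,0.06],[0.2,0.085,-0.78,-0.2,0,0,0.06]]'
python3 -c "
from h import *
to(.563,-.292,.074,96.0);save('s14',[('side',220,100,200,150,4)])"
```

```text
time: 49.02
ee_pos: [0.5397, -0.0572, 0.1562]
tool_rot: [-2.208, -2.234, -0.003]
wrist_force: [0.5, 0.1, -1.0]
gripper_width: 0.0278
time: 49.52
ee_pos: [0.5519, -0.176, 0.1547]
tool_rot: [-2.157, -2.281, -0.002]
wrist_force: [0.1, 0.6, -0.7]
gripper_width: 0.0278
time: 50.15
ee_pos: [0.5628, -0.2909, 0.1216]
tool_rot: [-2.099, -2.326, -0.0]
wrist_force: [-0.2, 0.4, -0.1]
gripper_width: 0.0276
t 50.15 tcp [ 0.5628 -0.2909  0.1216] yawx 95.88 zaxis [-0.0061  0.0058 -1.    ] F [-0.2  0.4 -0.1] w 0.0276 q [-0.52  0.36  1.84  0.    0.95 -0.62]
shift [ 0.002 -0.008 -0.317] turn [-0.007 -0.008  0.003] mm [  0.2  -1.1 -47.6]
```

View pics/s14_0.png

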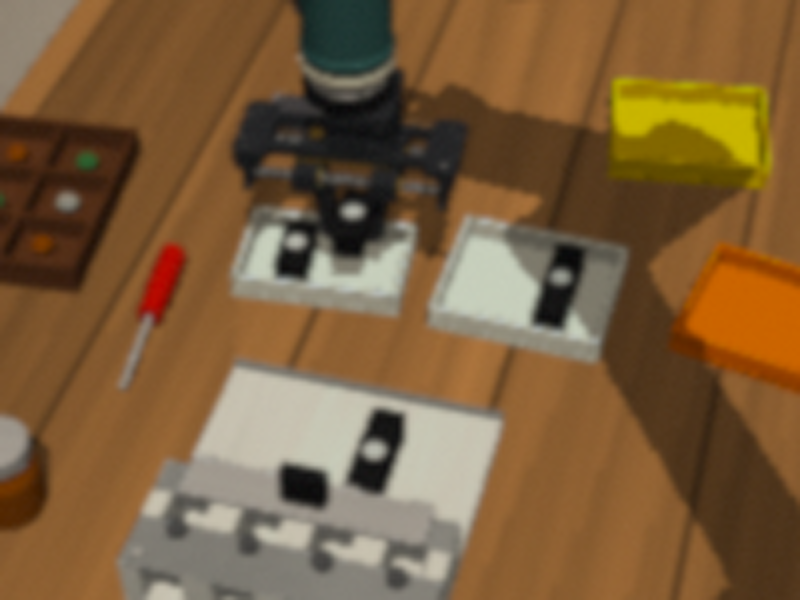

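```bash
python3 -m inch '[[0.2,0,0.003,-0.1,0,0,0],[0.2,0,0.003,-0.2,0,0,0],[0.2,0,0.003,-0.27,0,0,0],[0.2,0,0.003,-0.27,0,0,0]]'
python3 -c "
from h import *
to(.563,-.290,.073,96.0);save('s15',[('side',220,100,200,150,4)])"
```

```text
time: 50.7
ee_pos: [0.5626, -0.2898, 0.0806]
tool_rot: [-2.097, -2.327, 0.0]
wrist_force: [-0.1, 0.1, -0.5]
gripper_width: 0.0277
t 50.7 tcp [ 0.5626 -0.2898  0.0806] yawx 95.94 zaxis [-0.0069  0.0062 -1.    ] F [-0.1  0.1 -0.5] w 0.0277 q [-0.52  0.41  1.86  0.    0.88 -0.62]
shift [ 0.003 -0.001 -0.051] turn [-0.008 -0.009  0.001] mm [ 0.4 -0.2 -7.6]
```

View pics/s15_0.png

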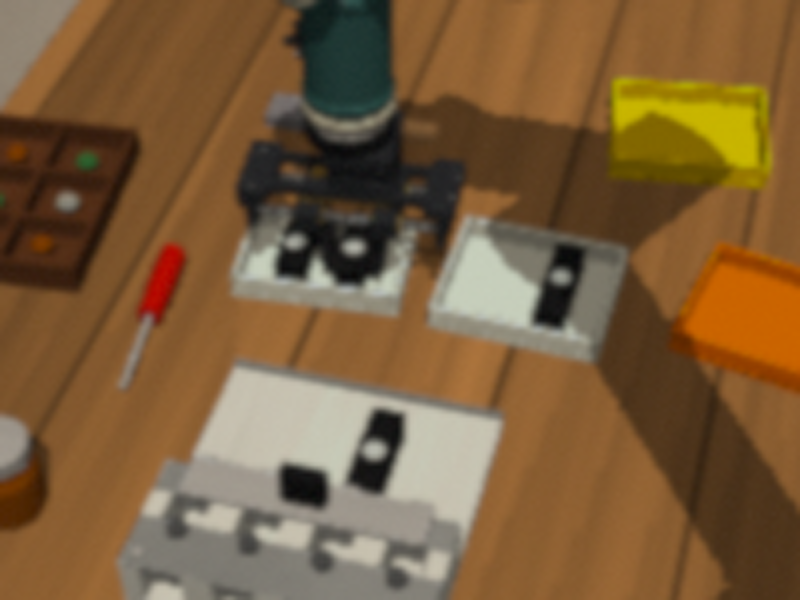

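```bash
python3 -m inch '[[0.2,0,0,-0.025,0,-0.009,0],[0.2,0,0,-0.05,0,-0.009,0],[0.2,0,0,-0.055,0,-0.009,0],[0.2,0,0,-0.055,0,-0.009,0]]'
python3 -m inch '[[0.2,0,0,0,0,0,0],[0.42,0,0,0,0,0,0],[0.42,0,0,0,0,0,0],[0.42,0,0,0,0,0,0],[0.42,0,0,0.2,0,0,0],[0.42,0,0,0.4,0,0,0],[0.42,0,0,0.5,0,0,0],[0.42,0,0,0.5,0,0,0]]'
python3 -c "
from h import *
to(.481,-.0725,.15,90.4);save('s16',[('side',220,100,200,150,4)])"
```

```text
time: 51.25
ee_pos: [0.5631, -0.2903, 0.0733]
tool_rot: [-2.102, -2.331, -0.008]
wrist_force: [0.5, 0.2, -0.9]
gripper_width: 0.0276
time: 52.25
ee_pos: [0.5639, -0.2907, 0.1497]
tool_rot: [2.103, 2.333, 0.009]
wrist_force: [0.2, -0.0, -0.8]
gripper_width: 0.0371
t 52.25 tcp [ 0.5639 -0.2907  0.1497] yawx 95.92 zaxis [ 0.0041  0.0039 -1.    ] F [ 0.2 -0.  -0.8] w 0.0371 q [-0.52  0.32  1.83  0.01  0.99 -0.62]
shift [-0.553  1.455  0.002] turn [-0.005  0.005 -0.123] mm [-82.9 218.2   0.3]
```

View pics/s16_0.png

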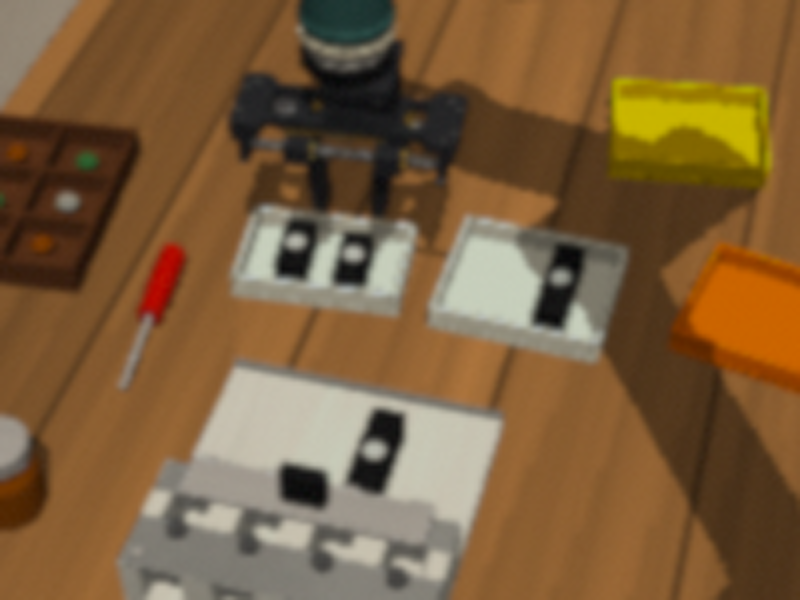

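Both short cartridges lie flat in the smaller tray. The second long one is next.

```bash
python3 -m inch '[[0.6,-0.08,0.25,0,0,0,-0.02],[0.6,-0.18,0.5,0,0,0,-0.04],[0.6,-0.27,0.72,0,0,0,-0.06],[0.6,-0.27,0.72,0,0,0,-0.06]]' 15
python3 -m inch '[[0.6,-0.08,0.25,0,0,0,-0.02],[0.6,-0.18,0.5,0,0,0,-0.04],[0.6,-0.26,0.72,-0.1,-0.004,0.004,-0.06],[0.6,-0.26,0.72,-0.25,-0.004,0.004,-0.06],[0.6,-0.26,0.72,-0.25,-0.004,0.004,-0.06]]'
python3 -c "
from h import *
to(.481,-.0725,.08,90.4);save('s17',[('side',220,100,200,150,4)])"
```

```text
time: 52.8
ee_pos: [0.5204, -0.1799, 0.1461]
tool_rot: [-2.151, -2.281, -0.006]
wrist_force: [0.0, -0.4, 0.1]
gripper_width: 0.0527
time: 53.42
ee_pos: [0.4799, -0.0718, 0.1065]
tool_rot: [-2.201, -2.227, 0.005]
wrist_force: [-0.2, -0.5, 0.1]
gripper_width: 0.0527
t 53.42 tcp [ 0.4799 -0.0718  0.1065] yawx 90.68 zaxis [-0.0096  0.0046 -0.9999] F [-0.2 -0.5  0.1] w 0.0527 q [-0.2   0.13  2.17  0.    0.86 -0.22]
shift [ 0.008 -0.004 -0.176] turn [-0.006 -0.012 -0.006] mm [  1.1  -0.7 -26.5]
```

View pics/s17_0.png

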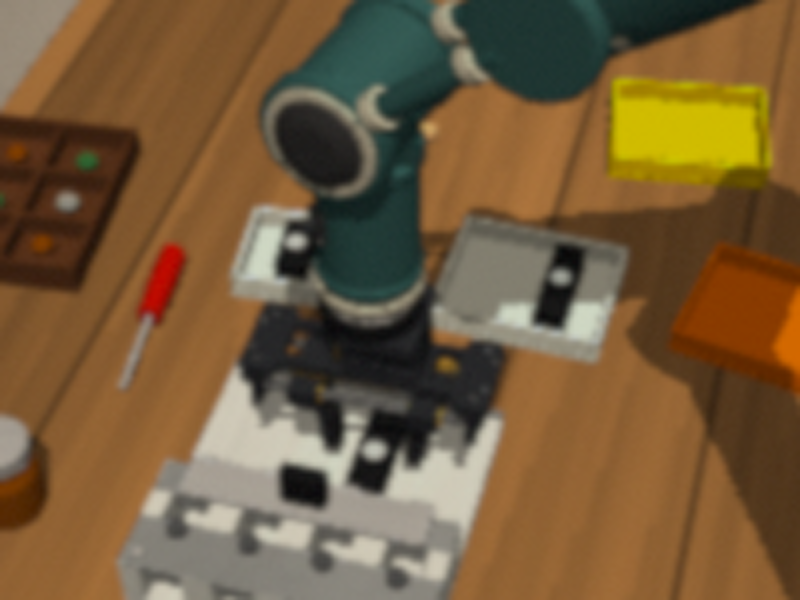

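```bash
python3 -m inch '[[0.6,0.008,-0.004,-0.06,-0.006,-0.012,0],[0.6,0.008,-0.004,-0.12,-0.006,-0.012,0],[0.6,0.008,-0.004,-0.17,-0.006,-0.012,0],[0.6,0.008,-0.004,-0.17,-0.006,-0.012,0]]'
python3 -m inch '[[0.2,0,0,0,0,0,0],[0.2,0,0,0,0,0,0],[0.2,0,0,0,0,0,0],[0.2,0,0,0,0,0,0],[0.2,0,0,0,0,0,0]]' 25
python3 -c "
from h import *
to(.435,-.310,.15,89.0)"
python3 -m inch '[[0.2,0,0,0.15,0,0,0],[0.2,0,0,0.3,0,0,0],[0.2,0,0,0.5,0,0,0],[0.2,0,0,0.5,0,0,0]]'
python3 -c "
from h import *
to(.435,-.310,.15,89.0)"
```

```text
time: 53.98
ee_pos: [0.4815, -0.0729, 0.0813]
tool_rot: [2.209, 2.234, 0.0]
wrist_force: [-0.2, -0.2, -0.9]
gripper_width: 0.0528
time: 54.6
ee_pos: [0.4816, -0.0729, 0.0815]
tool_rot: [2.209, 2.233, 0.0]
wrist_force: [-1.0, -0.2, 2.1]
gripper_width: 0.0278
t 54.6 tcp [ 0.4816 -0.0729  0.0815] yawx 90.63 zaxis [ 6.e-04 -1.e-04 -1.e+00] F [-1.  -0.2  2.1] w 0.0278 q [-0.2   0.17  2.18 -0.    0.79 -0.21]
shift [-0.311 -1.581  0.456] turn [ 0.     0.001 -0.036] mm [ -46.6 -237.1   68.5]
time: 55.1
ee_pos: [0.4834, -0.0732, 0.1586]
tool_rot: [2.206, 2.23, 0.005]
wrist_force: [0.1, -0.7, -1.7]
gripper_width: 0.0276
t 55.1 tcp [ 0.4834 -0.0732  0.1586] yawx 90.64 zaxis [ 0.0058 -0.0012 -1.    ] F [ 0.1 -0.7 -1.7] w 0.0276 q [-0.2   0.05  2.14  0.    0.95 -0.21]
shift [-0.323 -1.579 -0.057] turn [ 0.002  0.007 -0.036] mm [ -48.4 -236.8   -8.6]
```

```bash
python3 -m inch '[[0.2,-0.05,-0.3,0,0,0,-0.01],[0.2,-0.1,-0.55,0,0,0,-0.018],[0.2,-0.16,-0.78,0,0,0,-0.018],[0.2,-0.16,-0.78,0,0,0,-0.018]]'
python3 -m inch '[[0.2,-0.05,-0.3,0,0,0,-0.01],[0.2,-0.1,-0.55,0,0,0,-0.018],[0.2,-0.16,-0.79,-0.1,0,0,-0.018],[0.2,-0.16,-0.79,-0.2,0,0,-0.018],[0.2,-0.16,-0.79,-0.2,0,0,-0.018]]'
python3 -c "
from h import *
to(.435,-.310,.0765,89.0);save('s18',[('side',220,100,200,150,4)])"
```

```text
time: 55.6
ee_pos: [0.4582, -0.1916, 0.1569]
tool_rot: [2.226, 2.212, 0.004]
wrist_force: [0.5, 0.8, -1.1]
gripper_width: 0.0279
time: 56.22
ee_pos: [0.4328, -0.3079, 0.1243]
tool_rot: [-2.242, -2.197, -0.003]
wrist_force: [0.2, 0.1, -0.5]
gripper_width: 0.0274
t 56.23 tcp [ 0.4328 -0.3079  0.1243] yawx 88.83 zaxis [-3.0e-04  3.2e-03 -1.0e+00] F [ 0.2  0.1 -0.5] w 0.0274 q [-0.67  0.18  2.07  0.    0.9  -0.65]
shift [ 0.015 -0.014 -0.318] turn [-0.004 -0.     0.004] mm [  2.2  -2.1 -47.8]
```

View pics/s18_0.png

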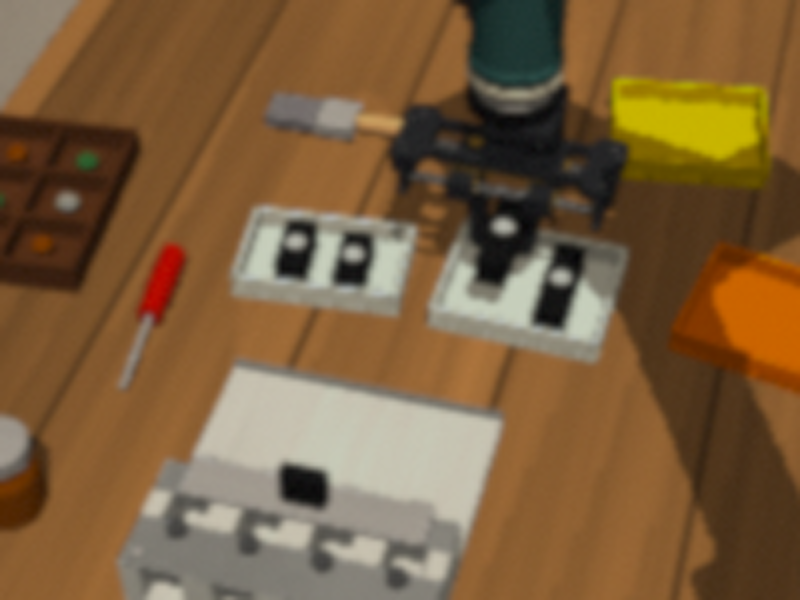

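```bash
python3 -m inch '[[0.2,0.012,-0.012,-0.1,0,0,0],[0.2,0.015,-0.012,-0.2,0,0,0],[0.2,0.015,-0.012,-0.26,0,0,0],[0.2,0.015,-0.012,-0.26,0,0,0]]'
python3 -c "
from h import *
to(.435,-.310,.0765,89.0);save('s19',[('side',220,100,200,150,4)])"
```

```text
time: 56.78
ee_pos: [0.4351, -0.3092, 0.085]
tool_rot: [-2.241, -2.197, -0.003]
wrist_force: [-0.2, 0.4, -1.5]
gripper_width: 0.0278
t 56.77 tcp [ 0.4351 -0.3092  0.085 ] yawx 88.88 zaxis [-9.0e-04  3.6e-03 -1.0e+00] F [-0.2  0.4 -1.5] w 0.0278 q [-0.67  0.24  2.08  0.    0.82 -0.65]
shift [-0.001 -0.005 -0.057] turn [-0.005 -0.001  0.003] mm [-0.1 -0.8 -8.5]
```

View pics/s19_0.png

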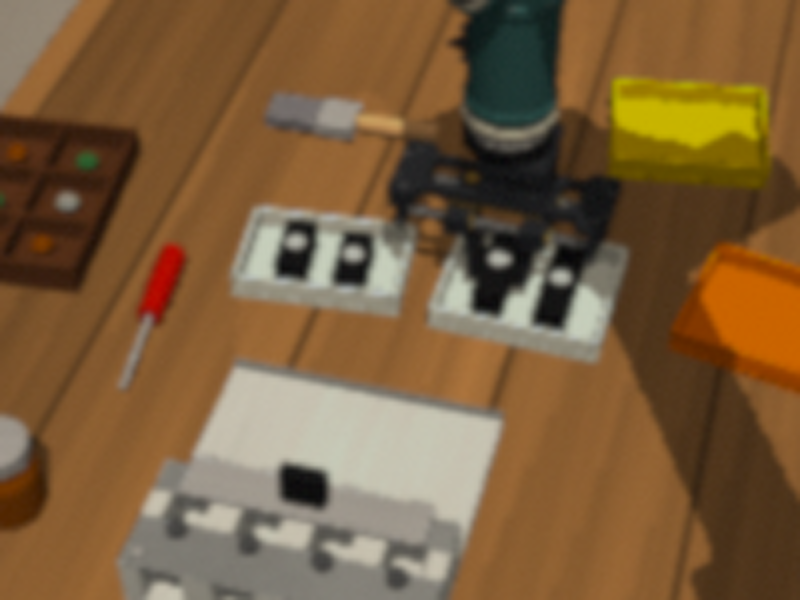

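```bash
python3 -m inch '[[0.2,0,0,-0.025,0,0,0],[0.2,0,0,-0.05,0,0,0],[0.2,0,0,-0.062,0,0,0],[0.2,0,0,-0.062,0,0,0]]'
python3 -c "
from h import *
state()"
python3 -m inch '[[0.2,0,0,0,0,0,0],[0.42,0,0,0,0,0,0],[0.42,0,0,0,0,0,0],[0.42,0,0,0,0,0,0],[0.42,0,0,0.2,0,0,0],[0.42,0,0,0.4,0,0,0],[0.42,0,0,0.7,0,0,0],[0.42,0,0,1,0,0,0]]'
python3 -m inch '[[0.42,0,0,0.2,0,0,0],[0.42,-0.15,-0.4,0.4,0,0,0],[0.42,-0.3,-0.8,0.4,0,0,0],[0.42,-0.4,-1,0.4,0,0,0],[0.42,-0.4,-1,0.4,0,0,0]]'
python3 -m inch '[[0.42,0,-0.4,0,0,0,0],[0.42,0,-0.8,0,0,0,0],[0.42,0,-0.8,0,0,0,0],[0.42,0,-0.8,0,0,0,0]]'
python3 -c "
from h import *
state();save('f0',[('side',200,100,220,150,3.6),('side',200,240,150,150,4),('top',260,130,190,140,4),('top',140,130,140,140,4)])"
```

```text
time: 57.32
ee_pos: [0.4354, -0.3096, 0.0763]
tool_rot: [-2.242, -2.198, -0.003]
wrist_force: [-0.0, 0.5, -1.6]
gripper_width: 0.0279
t 57.33 tcp [ 0.4354 -0.3096  0.0763] yawx 88.87 zaxis [-0.      0.0029 -1.    ] F [-0.   0.5 -1.6] w 0.0279 q [-0.67  0.25  2.09  0.    0.8  -0.65]
time: 58.32
ee_pos: [0.4351, -0.3094, 0.2274]
tool_rot: [-2.241, -2.198, -0.003]
wrist_force: [0.3, 0.1, -0.7]
gripper_width: 0.0368
time: 58.95
ee_pos: [0.3738, -0.4618, 0.2875]
tool_rot: [-2.246, -2.194, -0.002]
wrist_force: [-0.6, 0.1, -0.0]
gripper_width: 0.0373
time: 59.45
ee_pos: [0.3742, -0.5805, 0.2867]
tool_rot: [-2.244, -2.193, -0.004]
wrist_force: [-0.8, 0.3, 0.2]
gripper_width: 0.0365
t 59.45 tcp [ 0.3742 -0.5805  0.2867] yawx 88.67 zaxis [-9.0e-04  4.7e-03 -1.0e+00] F [-0.8  0.3  0.2] w 0.0365 q [-1.03  0.3   1.58  0.    1.26 -1.01]
```

View pics/f0_0.png

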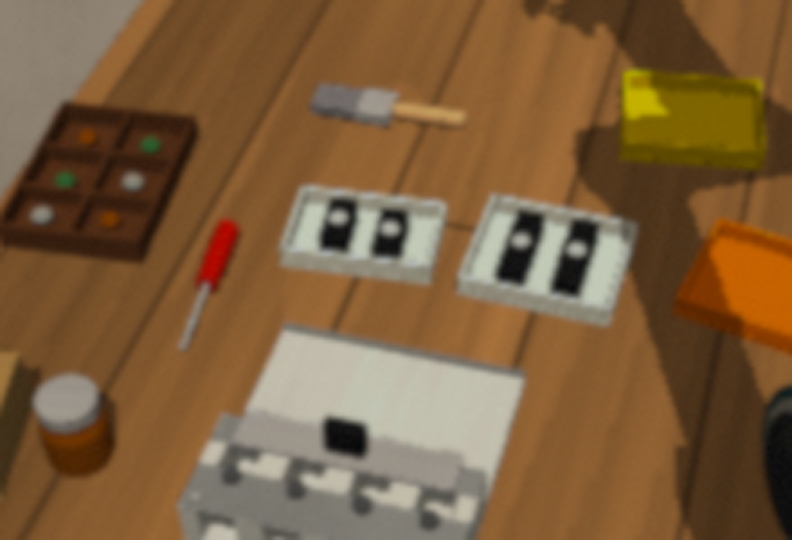

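View pics/f0_2.png

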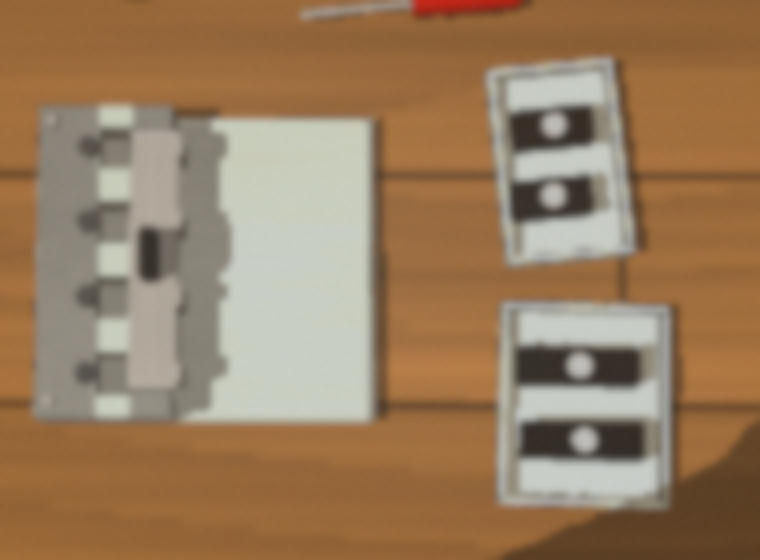

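View pics/f0_3.png

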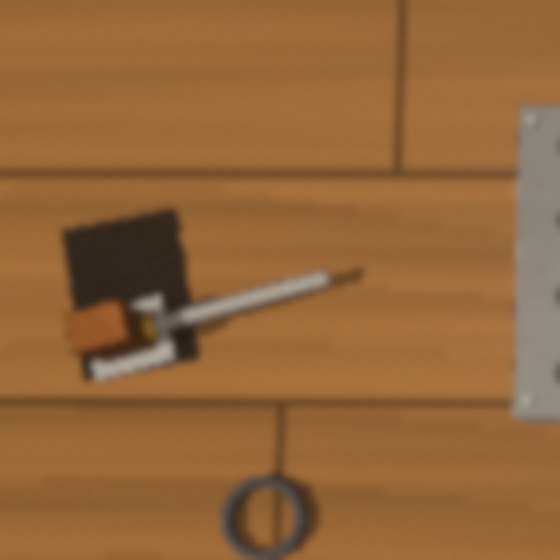

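View pics/f0_1.png

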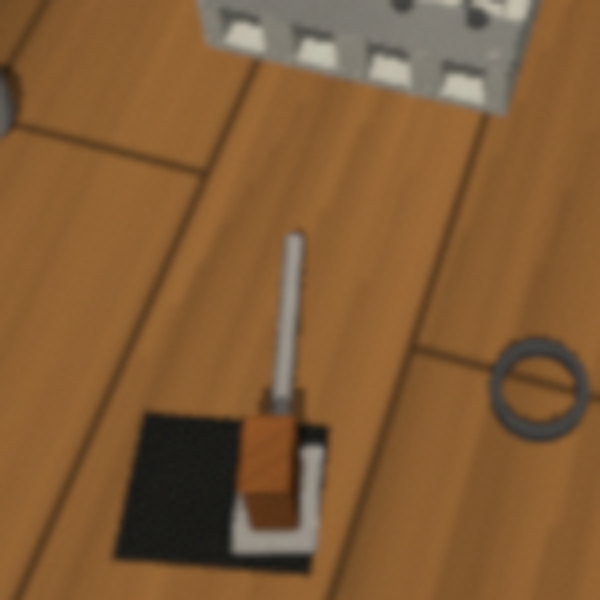

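The trays and keeper look right. The ejector has been knocked about 4 cm across its mat, though, so I'll measure it and put it back.

```bash
python3 -c "
from h import *
np.set_printoptions(precision=4,suppress=True)
T=lambda x,y:(140+x/4-.375,130+y/4-.375); S=lambda x,y:(200+x/4-.375,240+y/4-.375)
print('tip',tri(T(327,278),S(294,236)))
a=onz('top',*T(190,317),.029);b=onz('top',*T(327,278),.029);print(a,b,np.degrees(np.arctan2(*(b-a)[1::-1])))
a=onz('side',*S(282,390),.029);b=onz('side',*S(294,236),.029);print(a,b,np.degrees(np.arctan2(*(b-a)[1::-1])))
H=[onz('top',*T(*p),.083) for p in [(67,318),(118,301),(131,337),(75,353)]];print(np.array(H),np.mean(H,0))
H=[onz('side',*S(*p),.083) for p in [(246,417),(299,418),(293,487),(240,482)]];print(np.array(H),np.mean(H,0))
to(.49,.40,.25,113)
"
```

```text
tip (array([0.4999, 0.2396, 0.0284]), np.float64(0.00203312609045768))
[0.4689 0.3413 0.029 ] [0.4988 0.2392 0.029 ] -73.661551823781
[0.4717 0.3408 0.029 ] [0.5008 0.24   0.029 ] -73.88932626400923
[[0.4612 0.4138 0.083 ]
 [0.4737 0.3774 0.083 ]
 [0.4476 0.3666 0.083 ]
 [0.4358 0.4066 0.083 ]] [0.4546 0.3911 0.083 ]
[[0.4734 0.3813 0.083 ]
 [0.4436 0.3735 0.083 ]
 [0.4334 0.4114 0.083 ]
 [0.4631 0.4169 0.083 ]] [0.4534 0.3958 0.083 ]
t 59.55 tcp [ 0.3743 -0.58    0.2876] yawx 88.73 zaxis [-0.0004  0.0034 -1.    ] F [0.4 0.5 0.4] w 0.037 q [-1.03  0.3   1.58  0.    1.26 -1.01]
shift [ 0.771  6.534 -0.251] turn [-0.004 -0.001  0.539] mm [115.7 980.  -37.6]
```

```bash
python3 -m inch '[[1,0.1,0.4,0,0,0,0],[1,0.2,0.8,0,0,0,0],[1,0.25,1,0,0,0,0],[1,0.25,1,0,0,0,0]]'
python3 -m inch '[[1,0.1,0.4,0,0,0,0],[1,0.15,0.8,0,0,0,0],[1,0.15,1,0,0,0,0],[1,0.15,1,0,0,0,0]]'
python3 -m inch '[[1,0,0.4,0,0,0,0],[1,0,0.8,0,0,0,0],[1,0,1,0,0,0,0],[1,0,1,0,0,0,0]]'
python3 -m inch '[[1,0,0.4,0,0,0,0.03],[1,0,0.8,0,0,0,0.06],[1,0,1,0,0,0,0.09],[1,0,1,0,0,0,0.09]]'
python3 -m inch '[[1,0,0.4,0,0,0,0.03],[1,0,0.8,0,0,0,0.06],[1,0,1,0,0,0,0.09],[1,0,1,0,0,0,0.09]]'
python3 -m inch '[[1,0,0.4,0,0,0,0.03],[1,0,0.8,0,0,0,0.06],[1,0,1,0,0,0,0.09],[1,0,1,0,0,0,0.09]]'
python3 -c "
from h import *
to(.4545,.395,.18,106.4)"
```

```text
time: 60.05
ee_pos: [0.4125, -0.4266, 0.2884]
tool_rot: [-2.24, -2.2, -0.004]
wrist_force: [-0.7, -0.4, 0.4]
gripper_width: 0.0748
time: 60.55
ee_pos: [0.4349, -0.2752, 0.2889]
tool_rot: [-2.237, -2.204, -0.004]
wrist_force: [-0.1, 0.0, -0.3]
gripper_width: 0.0883
time: 61.05
ee_pos: [0.4353, -0.125, 0.2894]
tool_rot: [2.235, 2.207, 0.004]
wrist_force: [-0.9, -0.4, -0.2]
gripper_width: 0.088
time: 61.55
ee_pos: [0.4362, 0.0247, 0.2897]
tool_rot: [2.153, 2.286, 0.004]
wrist_force: [-0.6, -0.9, -0.6]
gripper_width: 0.0881
time: 62.05
ee_pos: [0.4375, 0.1743, 0.2897]
tool_rot: [2.069, 2.36, 0.003]
wrist_force: [0.3, 0.1, -0.8]
gripper_width: 0.0881
time: 62.55
ee_pos: [0.439, 0.3236, 0.2895]
tool_rot: [1.984, 2.431, 0.003]
wrist_force: [-0.5, -0.6, -0.0]
gripper_width: 0.0883
t 62.55 tcp [0.439  0.3236 0.2895] yawx 101.58 zaxis [ 0.0038 -0.001  -1.    ] F [-0.5 -0.6 -0. ] w 0.0883 q [ 0.59  0.03  1.9  -0.    1.21  0.39]
shift [ 0.103  0.476 -0.73 ] turn [0.001 0.005 0.107] mm [  15.5   71.4 -109.5]
```

```bash
python3 -m inch '[[1,0.06,0.25,-0.1,0,0,0.05],[1,0.103,0.476,-0.3,0,0.005,0.107],[1,0.103,0.476,-0.6,0,0.005,0.107],[1,0.103,0.476,-0.73,0,0.005,0.107],[1,0.103,0.476,-0.73,0,0.005,0.107]]'
python3 -c "
from h import *
to(.4545,.395,.099,106.4);save('g0',[('side',200,240,150,150,4),('top',140,130,140,140,4)])"
```

```text
time: 63.18
ee_pos: [0.4544, 0.3924, 0.1783]
tool_rot: [-1.885, -2.513, 0.008]
wrist_force: [0.0, -1.2, 1.1]
gripper_width: 0.0882
t 63.17 tcp [0.4544 0.3924 0.1783] yawx 106.26 zaxis [-0.003  -0.0039 -1.    ] F [ 0.  -1.2  1.1] w 0.0882 q [ 0.67  0.23  1.88 -0.    1.03  0.39]
shift [ 0.001  0.017 -0.529] turn [ 0.005 -0.004  0.003] mm [  0.1   2.6 -79.3]
```

View pics/g0_0.png

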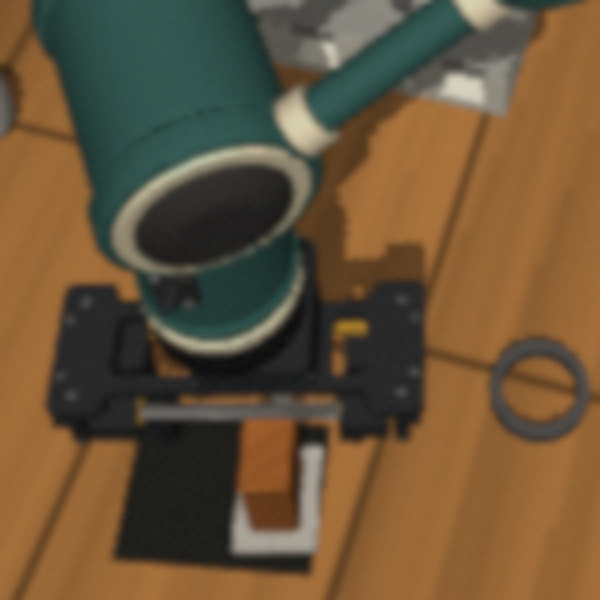

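View pics/g0_1.png

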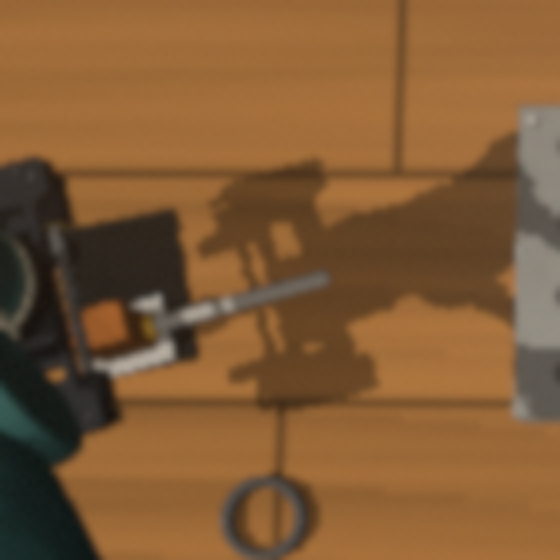

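```bash
python3 -m inch '[[1,0.001,0.015,-0.13,0.003,-0.003,0],[1,0.001,0.015,-0.26,0.003,-0.003,0],[1,0.001,0.015,-0.39,0.003,-0.003,0],[1,0.001,0.015,-0.525,0.003,-0.003,0],[1,0.001,0.015,-0.525,0.003,-0.003,0],[1,0.001,0.015,-0.525,0.003,-0.003,0]]'
python3 -m inch '[[0.2,0,0,0,0,0,0],[0.2,0,0,0,0,0,0],[0.2,0,0,0,0,0,0],[0.2,0,0,0,0,0,0],[0.2,0,0,0,0,0,0],[0.2,0,0,0,0,0,0]]' 15
python3 -m inch '[[0.2,0,0,0,0,0,0],[0.2,0,0,0,0,0,0],[0.2,0,0,0,0,0,0]]' 45
python3 -c "
from h import *
to(.4545,.395,.099,106.4)"
python3 -m inch '[[0.2,0,0,0.03,0,0,0],[0.2,0,0,0.07,0,0,0],[0.2,0,0,0.07,0,0,0]]'
python3 -c "
from h import *
to(.490,.398,.099,106.4);save('g1',[('side',200,240,150,150,4)])"
```

```text
time: 64.03
ee_pos: [0.4559, 0.3967, 0.1025]
tool_rot: [1.883, 2.513, 0.006]
wrist_force: [0.0, 1.1, 0.3]
gripper_width: 0.0881
time: 64.78
ee_pos: [0.4556, 0.3966, 0.1025]
tool_rot: [1.883, 2.513, 0.006]
wrist_force: [-2.1, -0.4, 0.5]
gripper_width: 0.0307
time: 65.15
ee_pos: [0.4556, 0.3966, 0.1025]
tool_rot: [1.883, 2.513, 0.005]
wrist_force: [-0.6, -0.6, 1.4]
gripper_width: 0.0294
t 65.15 tcp [0.4556 0.3966 0.1025] yawx 106.3 zaxis [ 0.003  0.002 -1.   ] F [-0.6 -0.6  1.4] w 0.0294 q [ 0.68  0.33  1.93 -0.    0.89  0.39]
shift [-0.007 -0.011 -0.023] turn [-0.002  0.004  0.002] mm [-1.1 -1.6 -3.5]
time: 65.53
ee_pos: [0.4557, 0.3967, 0.1132]
tool_rot: [1.883, 2.513, 0.006]
wrist_force: [0.6, 0.6, -5.5]
gripper_width: 0.0297
t 65.53 tcp [0.4557 0.3967 0.1132] yawx 106.3 zaxis [ 0.0034  0.0023 -1.    ] F [ 0.6  0.6 -5.5] w 0.0297 q [ 0.68  0.31  1.92 -0.    0.9   0.39]
shift [ 0.229  0.009 -0.095] turn [-0.003  0.004  0.002] mm [ 34.3   1.3 -14.2]
```

View pics/g1_0.png

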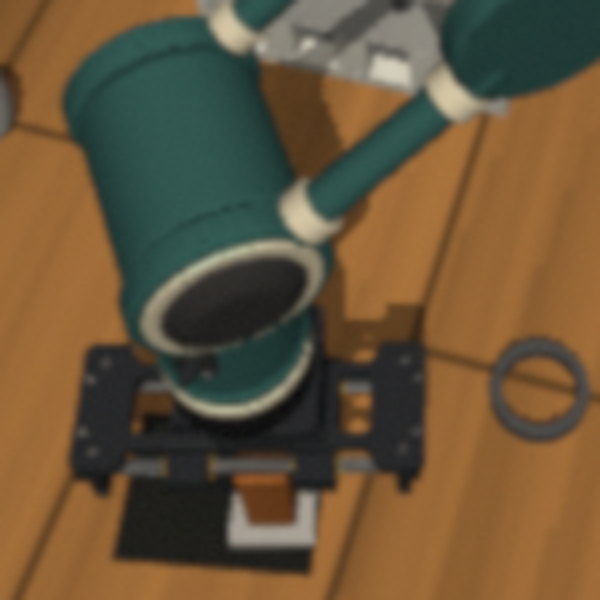

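```bash
python3 -m inch '[[0.2,0.08,0,0,0,0,0],[0.2,0.16,0.005,0,0,0,0],[0.2,0.229,0.009,0,0,0,0],[0.2,0.229,0.009,-0.03,0,0,0],[0.2,0.229,0.009,-0.06,0,0,0],[0.2,0.229,0.009,-0.06,0,0,0]]'
python3 -c "
from h import *
state()"
python3 -m inch '[[0.2,0,0,-0.008,0,0,0],[0.2,0,0,-0.012,0,0,0],[0.2,0,0,-0.012,0,0,0]]'
python3 -c "
from h import *
state()"
```

```text
time: 66.32
ee_pos: [0.489, 0.3975, 0.1029]
tool_rot: [1.883, 2.514, 0.002]
wrist_force: [0.1, 0.0, -5.9]
gripper_width: 0.0298
t 66.33 tcp [0.489  0.3975 0.1029] yawx 106.31 zaxis [ 1.3e-03  7.0e-04 -1.0e+00] F [ 0.1  0.  -5.9] w 0.0298 q [ 0.64  0.37  1.87 -0.    0.9   0.36]
time: 66.7
ee_pos: [0.4891, 0.3977, 0.1025]
tool_rot: [1.883, 2.514, 0.003]
wrist_force: [-4.0, -2.1, 5.4]
gripper_width: 0.0298
t 66.7 tcp [0.4891 0.3977 0.1025] yawx 106.32 zaxis [ 0.0018  0.0012 -1.    ] F [-4.  -2.1  5.4] w 0.0298 q [ 0.64  0.37  1.87 -0.    0.9   0.36]
```

```bash
python3 -m inch '[[0.4,0,0,0,0,0,0],[0.7,0,0,0,0,0,0],[1,0,0,0,0,0,0],[1,0,0,0,0,0,0],[1,0,0,0.2,0,0,0],[1,0,0,0.5,0,0,0],[1,0,0,0.8,0,0,0],[1,0,0,1,0,0,0]]'
python3 -m inch '[[1,0,-0.3,0.4,0,0,0],[1,0,-0.7,0.4,0,0,0],[1,0,-1,0.4,0,0,0],[1,0,-1,0.4,0,0,0]]'
python3 -m inch '[[1,0,-0.4,0,0,0,0],[1,0,-0.8,0,0,0,0],[1,0,-1,0,0,0,0],[1,0,-1,0,0,0,0]]'
python3 -m inch '[[1,0,-0.4,0,0,0,0],[1,0,-0.8,0,0,0,0],[1,0,-1,0,0,0,0],[1,0,-1,0,0,0,0]]'
python3 -c "
from h import *
state();save('g2',[('side',200,240,150,150,4),('top',140,130,140,140,4),('side',200,100,220,150,3.6)])"
```

```text
time: 67.7
ee_pos: [0.4898, 0.3982, 0.2552]
tool_rot: [1.883, 2.513, 0.008]
wrist_force: [-0.5, 0.9, -0.3]
gripper_width: 0.0878
time: 68.2
ee_pos: [0.4898, 0.2454, 0.3157]
tool_rot: [1.887, 2.509, 0.008]
wrist_force: [0.2, 0.7, -0.2]
gripper_width: 0.0881
time: 68.7
ee_pos: [0.49, 0.0946, 0.3155]
tool_rot: [1.891, 2.506, 0.009]
wrist_force: [0.1, 0.2, 0.2]
gripper_width: 0.0881
time: 69.2
ee_pos: [0.4907, -0.0554, 0.3153]
tool_rot: [1.893, 2.505, 0.01]
wrist_force: [-0.5, 0.2, -0.4]
gripper_width: 0.0881
t 69.2 tcp [ 0.4907 -0.0554  0.3153] yawx 105.82 zaxis [ 0.0052  0.0038 -1.    ] F [-0.5  0.2 -0.4] w 0.0881 q [-0.17 -0.09  1.97  0.    1.26 -0.44]
```

View pics/g2_0.png

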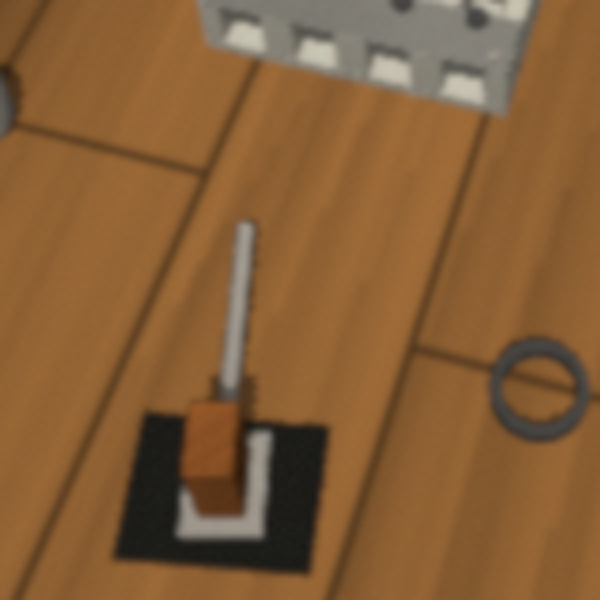

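View pics/g2_1.png

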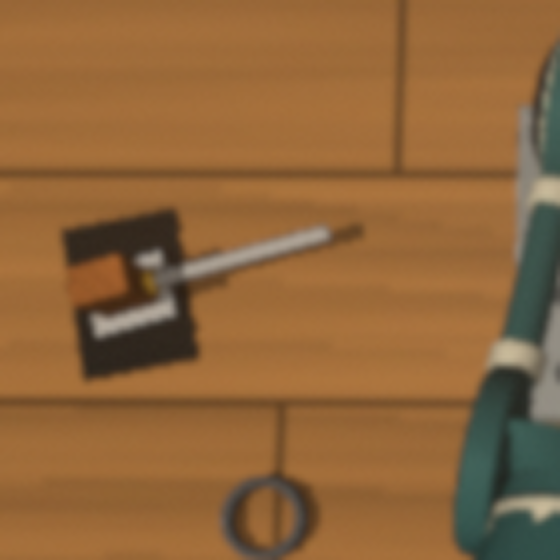

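View pics/g2_2.png

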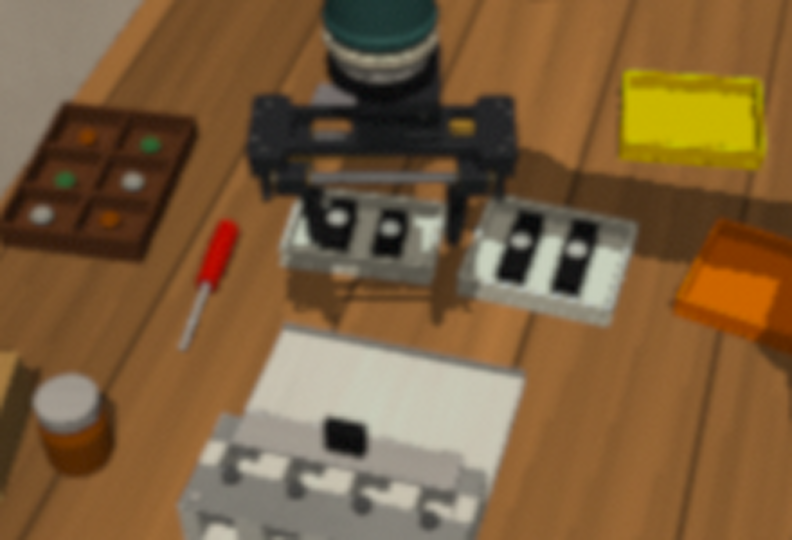

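The ejector (foot at about (222,485) in the side crop) is centred on the mat. All four cartridges lie flat in their trays, the keeper is shut and the gripper is clear. Handing in now.

```bash
python3 -c "
from station import robot, monitor
print(robot.job_done()); print(monitor.get_obs()['time'])"
```

```text
the job is handed in; nothing more can be done
None
the job is handed in; nothing more can be done
```

The job is handed in at about 69 s; handing in gives no verdict, so I'm relying on my last pictures, which showed every end condition met.

**What I did:**
- **Keeper and ejecting:** I pushed the keeper against its shut stop, then opened it about 28 mm. All four bores were loaded, and the ejector drove both long and both short cartridges fully onto the shelf.
- **Finishing:** I set the ejector back on its mat and pushed the keeper shut until it met the stop at about 5 N. The long cartridges went into the larger tray and the short ones into the smaller.
- **One upset:** while I was filling the trays, the ejector was knocked about 35 mm from the mat's centre. I picked it up again and re-centred it.

**Last checks:**
- **Cartridges:** all four lie flat inside the walls of their trays.
- **Ejector:** it stands upright, within a few millimetres of the mat's centre.
- **Keeper:** its bar lines up with the bores, so it is at about 0 mm.
- **Bystanders:** none showed any movement in the pictures. The objective and brush were out of view or partly hidden in the last ones.
- **Gripper:** open and clear of everything.

**Where measurements disagreed:**
- The two cameras placed the trays up to about 9 mm apart along y, so I worked to the average. The tray walls left about 12 mm of room each way.
- The grip's first camera position was about 3 mm off the keeper's shut stop. Touch against the stop settled that.

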